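# Clean the train track's centre rail

## Task

Get the toy railway's track cleaned: first turn the controller's speed knob fully anticlockwise to off, and put every wagon that stands on the track away in the open drawer, standing on its wheels. Then take the cleaning pen and draw its felt tip lightly and slowly, a few centimetres a second, along the centre rail from the buffer stop to the level crossing, keeping on the rail all the way, and finally lay the pen back flat in its tray. Leave the other things on the shelf (crane car, glass dome, parts box and so on) where they are.

Things in the scene. Friction and masses are not known exactly. Their poses are not given: they have to be found in the camera images.
- box_van: wooden box van with a flat grey roof, 58 mm high, 96 mm long (104 with couplings), sides 42 mm apart, 0.12 to 0.26 kg, low centre of mass; one of 2 to 4 wagons on the track (may be absent). Origin: centre of its wheel bottoms; x along it, z up. Wheels do not roll: it slides. Grip it across its sides at mid-length, 30 to 42 mm above the origin
- tank_wagon: tank wagon, a lying aluminium cylinder 42 mm thick on a chassis, 66 mm high, 96 mm long (104 with couplings), sides 42 mm apart, 0.12 to 0.26 kg, low centre of mass; one of 2 to 4 wagons on the track (may be absent). Origin: centre of its wheel bottoms; x along it, z up. Wheels do not roll: it slides. Grip it across its sides at mid-length, 30 to 42 mm above the origin
- timber_wagon: open grey wagon loaded with three fixed logs, 50 mm high, 96 mm long (104 with couplings), sides 42 mm apart, 0.12 to 0.26 kg, low centre of mass; one of 2 to 4 wagons on the track (may be absent). Origin: centre of its wheel bottoms; x along it, z up. Wheels do not roll: it slides. Grip it across its sides at mid-length, 30 to 42 mm above the origin
- brake_van: dark wooden brake van with a 56 mm long cabin, end platforms and a grey roof, 56 mm high, 96 mm long (104 with couplings), sides 42 mm apart, 0.12 to 0.26 kg, low centre of mass; one of 2 to 4 wagons on the track (may be absent). Origin: centre of its wheel bottoms; x along it, z up. Wheels do not roll: it slides. Grip it across its sides at mid-length, 30 to 42 mm above the origin
- drawer_in (a point): centre of the exposed floor of the open drawer (grey lining) of the low grey drawer unit beyond the track. x points away from the robot, y along the drawer front, z up. Inner walls: front 74 mm off along -x, sides 164 mm along y, 60 mm high (front panel 69 mm); the unit's face, 83 mm above this floor, begins 80 to 90 mm along +x, the floor runs on 35 mm under it
- stock_drawer (a joint): how far the drawer is pushed in from fully open, m (0 to 0.01 at the start, 0.17 = shut); it takes about 4 N to slide and need not be moved
- controller: black train controller box, 140 x 100 x 45 mm, with an aluminium top; origin: centre of its foot; x points away from the robot at yaw 0
- throttle (a joint): speed knob on the controller's top: angle in rad, 0 = off = end stop fully anticlockwise seen from above, growing clockwise to 4.6. Friction 0.05 N m; stays where it is left
- throttle_grip (a point): point on the knob's axis in the middle of its grip bar, which is 42 mm long, 14 mm thick and reaches 7 mm above this point; a disc 22 mm in radius lies 23 mm below it. The point's axes turn with the knob: its x axis lies along the bar (along the controller's x axis at angle 0)
- pen: track-cleaning pen: square aluminium barrel 120 x 18 x 18 mm with black rubber rings, steel nose and cork-coloured felt ball tip; 150 mm overall, 0.08 kg. Origin: centre of the barrel, about the centre of mass; x axis along the pen towards the tip. At the start it lies in the pen tray, tip towards the robot, origin 9 mm above the tray's floor
- pen_tip (a point): centre of the pen's felt ball tip (radius 5 mm), 85 mm from the pen's origin along its x axis. The tip is sprung: it slides back along the pen by up to 10 mm, from 0.8 N at first touch to 4.8 N (400 N/m)
- pen_tray: shallow open plywood tray 196 x 96 mm, walls 14 mm high and 4 mm thick, floor 4 mm above its origin (centre of its foot); x along its length, pointing away from the robot at yaw 0
- track: fixed track: grey bed 104 mm wide with three steel rails inlaid all but flush in its flat top, 8 mm above the shelf: two outer ones 32 mm apart, between them the flat centre rail, 8 mm wide. Origin: on the shelf under the centre rail where straight and curve meet. The straight runs along +y; the other way the centre rail is an arc of radius 420 mm about x = -0.42, y = 0 of this frame
- rail_start (a point): point on the top of the centre rail 45 mm from the front face of the steel buffer stop (52 mm wide, 42 mm high): begin here. 180 mm along +y from the track's origin, 8 mm above the shelf; axes are the track's
- rail_curve (a point): point on the top of the centre rail half way round the part of the curve to be cleaned, 125 mm along the rail from the track's origin; axes are the track's
- rail_end (a point): point on the top of the centre rail 50 mm short of the wooden level crossing (48 mm high post and lifted barrier, 120 mm high, at its far end on the robot side): end here. 250 mm along the rail from the track's origin; axes are the track's
- crane_car: yellow plastic crane car, 150 x 48 x 90 mm, standing on the shelf on the robot's side of the track; origin at its wheel bottoms, x along the car; a bystander
- tunnel_dome: small glass tunnel dome, 110 mm across, 92 mm high; origin at its foot; a bystander
- parts_box: clear acrylic parts box with clipped-on lid, 126 x 96 x 52 mm; origin at its foot; a bystander
- toy_tree: wooden toy fir tree, 56 mm across, 94 mm high; origin at its foot; a bystander
- spare_track: spare straight piece of the same track, 150 x 104 x 8 mm, lying loose on the right; origin at its foot; a bystander
Things that resemble listed ones, but are neither listed nor needed, are in the scene too. Of the things like the timber_wagon, leave any that is pink; of the rest the larger one is meant.

How it is judged:
On the way, in this order (a step that is already met when the one before it is completed fails the run):
1. the speed knob is turned fully anticlockwise to its off stop (value of joint throttle below 0.06 rad), for 0.2 s.
2. the pen's tip bears on the centre rail (within 6 mm of its middle) 0 mm along from rail_start, moving slower than 80 mm/s (x of pen_tip in the frame of track between -0.006 and 0.006 m and y of pen_tip in the frame of track between 0.174 and 0.186 m and contact force between pen and track above 0.3 N and linear speed of pen below 0.08 m/s and value of joint throttle below 0.06 rad), for 0.1 s.
3. the pen's tip bears on the centre rail (within 6 mm of its middle) 61 mm along from rail_start, moving slower than 80 mm/s (x of pen_tip in the frame of track between -0.006 and 0.006 m and y of pen_tip in the frame of track between 0.112571 and 0.124571 m and contact force between pen and track above 0.3 N and linear speed of pen below 0.08 m/s and value of joint throttle below 0.06 rad), for 0.1 s.
4. the pen's tip bears on the centre rail (within 6 mm of its middle) 123 mm along from rail_start, moving slower than 80 mm/s (x of pen_tip in the frame of track between -0.006 and 0.006 m and y of pen_tip in the frame of track between 0.0511429 and 0.0631429 m and contact force between pen and track above 0.3 N and linear speed of pen below 0.08 m/s and value of joint throttle below 0.06 rad), for 0.1 s.
5. the pen's tip bears on the centre rail (within 6 mm of its middle) 184 mm along from rail_start, moving slower than 80 mm/s (x of pen_tip in the frame of track between -0.00602187 and 0.00597813 m and y of pen_tip in the frame of track between -0.0102856 and 0.00171436 m and contact force between pen and track above 0.3 N and linear speed of pen below 0.08 m/s and value of joint throttle below 0.06 rad), for 0.1 s.
6. the pen's tip bears on the centre rail (within 6 mm of its middle) 246 mm along from rail_start, moving slower than 80 mm/s (x of pen_tip in the frame of track between -0.0111304 and 0.000869566 m and y of pen_tip in the frame of track between -0.0714465 and -0.0594465 m and contact force between pen and track above 0.3 N and linear speed of pen below 0.08 m/s and value of joint throttle below 0.06 rad), for 0.1 s.
7. the pen's tip bears on the centre rail (within 6 mm of its middle) 307 mm along from rail_start, moving slower than 80 mm/s (x of pen_tip in the frame of track between -0.0250979 and -0.0130979 m and y of pen_tip in the frame of track between -0.13121 and -0.11921 m and contact force between pen and track above 0.3 N and linear speed of pen below 0.08 m/s and value of joint throttle below 0.06 rad), for 0.1 s.
8. the pen's tip bears on the centre rail (within 6 mm of its middle) 369 mm along from rail_start, moving slower than 80 mm/s (x of pen_tip in the frame of track between -0.047626 and -0.035626 m and y of pen_tip in the frame of track between -0.1883 and -0.1763 m and contact force between pen and track above 0.3 N and linear speed of pen below 0.08 m/s and value of joint throttle below 0.06 rad), for 0.1 s.
9. the pen's tip bears on the centre rail (within 6 mm of its middle) 430 mm along from rail_start, moving slower than 80 mm/s (x of pen_tip in the frame of track between -0.0782337 and -0.0662337 m and y of pen_tip in the frame of track between -0.241496 and -0.229496 m and contact force between pen and track above 0.3 N and linear speed of pen below 0.08 m/s and value of joint throttle below 0.06 rad), for 0.1 s.
At the end, for the whole second after the job is handed in: Knob within 0.06 rad of off; every wagon present stands on its wheels (upright within 0.3 rad) on the open drawer's floor, its middle within 80 mm of drawer_in along x; the pen lies flat in its tray, its middle within 40 mm of the tray's centre both ways; all at rest (x of box_van in the frame of drawer_in between -0.08 and 0.08 m and y of box_van in the frame of drawer_in between -0.165 and 0.165 m and z of box_van in the frame of drawer_in between -0.01 and 0.02 m and angle between each of box_van, tank_wagon, timber_wagon, brake_van's own z axis and vertical below 0.3 rad and linear speed of each of box_van, tank_wagon, timber_wagon, brake_van, pen below 0.05 m/s and x of tank_wagon in the frame of drawer_in between -0.08 and 0.08 m and y of tank_wagon in the frame of drawer_in between -0.165 and 0.165 m and z of tank_wagon in the frame of drawer_in between -0.01 and 0.02 m and x of timber_wagon in the frame of drawer_in between -0.08 and 0.08 m and y of timber_wagon in the frame of drawer_in between -0.165 and 0.165 m and z of timber_wagon in the frame of drawer_in between -0.01 and 0.02 m and x of brake_van in the frame of drawer_in between -0.08 and 0.08 m and y of brake_van in the frame of drawer_in between -0.165 and 0.165 m and z of brake_van in the frame of drawer_in between -0.01 and 0.02 m and x of pen in the frame of pen_tray between -0.04 and 0.04 m and y of pen in the frame of pen_tray between -0.04 and 0.04 m and z of pen in the frame of pen_tray between 0 and 0.025 m and angle between pen's own x axis and vertical between 1.4 and 1.74 rad and value of joint throttle below 0.06 rad); the robot touches nothing.
It fails at once if the pen is pressed on the track with more than 25 N (contact force between pen and track above 25 N).
It fails at once if the pen is dragged over the track faster than 200 mm/s (contact force between pen and track above 1 N and linear speed of pen above 0.2 m/s).
It fails at once if a bystander (crane car, glass dome, parts box, tree, spare track) is shifted by more than 30 mm (distance of any of crane_car, tunnel_dome, parts_box, toy_tree, spare_track from where it was at the start of the episode above 0.03 m).
Of box_van, tank_wagon, timber_wagon, brake_van only 2 to 4 are there at a start; the rules pass over those that are not, and their reading is None.
At some moment in a run one of box_van, tank_wagon, timber_wagon, brake_van may be knocked a few centimetres aside while the robot is not near it.
It also fails if it takes over 210 s, if anything falls off the work surface, if the arm or the gripper's body presses on something with over 40 N, if the wrist force passes 120 N, or if a joint passes its speed limit or range.

## Robot

A 7-joint arm with a two-finger parallel gripper is mounted at the origin on the work surface. World frame = base frame: x ahead of the robot, y to its left, z up, the work surface at z = 0. Lengths are in m, angles in rad, forces in N, time in s.
With the tool pointing down it reaches from about 0.35 to 0.775 m from the base axis. Payload 3.1 kg.
Tool frame: the origin (TCP) lies on the centre line of the jaws, within the pads' length; the fingertips stand ctrl.tcp_to_tips ahead of it and the grasp point (between the pads) lies 8 mm behind it (ctrl.tcp_to_tips is the distance from the TCP to the fingertips, in m); z points along the fingers, y is the direction in which the jaws open and shut (so a half turn about z gives the same grasp; the last joint's range is limited). The gripper opens to 85 mm and grips with 20 to 120 N. Pads are 22 mm wide; open, the fingers measure 114 mm over their backs; the gripper's body (76 mm by 85 mm) begins 54 mm behind the grasp point. The pads swing forward as they close: fully open they stand 13 mm farther back than shut.
Start: joints at [1.179, 0.311, 0.014, 1.512, -0.004, 1.319, -0.027], TCP at [0.189, -0.517, 0.242] pointing down, gripper open.
Joint ranges: [-2.7, 2.7], [-0.3, 1.91], [-1.27, 1.3], [0.12, 2.57], [-1.44, 4.58], [0.2, 2.03], [-3.05, 3.05]. Speed limits (rad/s): [2.79, 2.79, 3.14, 3.14, 3.14, 3.14, 3.14].

## Interface

Orientations are given as a unit quaternion [w, x, y, z].
In Python, from rig import sensors, imaging, ctrl gives the robot as it stands. The module is installed in compiled form; this text tells all that it offers.
- The arm moves only by the tool step_arm, never from a script. Its argument "steps" is a list of rows, each a list of 6 numbers: the shift along the tool's x, y, z in cm, then the turn, a rotation vector about the tool's x, y, z in rad. A call has exactly 10 rows; each row shifts and turns the pose as measured when the row begins, along the tool's axes as they then stand; what a row does not reach is not made up. A row lasts 1/10 s, in which the tool goes at most 50 mm and 8.59 degrees, less where a joint would pass 70% of its speed; a pose out of reach is approached as far as the arm can. A call is refused whole if a number of a shift passes 5 or a number of a turn 0.15, either way. A call with a gripper value outside its range is refused whole. "gripper" is the opening, from 0 (shut) to 1 (fully open), set as the call begins (left out, the last holds). The fingers move at their own pace and stop on an object; "grip_force" is the grip in N (left out, the last holds). Time passes only in rows, so rows that do not move let the fingers close, or fill a call up. It gives the time, the measured TCP pose, the force and the opening at its end, in the units of the state.
- sensors.get_obs(): the state, without advancing time (a new reading comes with each control period).
- imaging.snapshot(name): name is "side" or "top"; returns a dict with "color" (480x640x3 uint8, blue, green, red), "fx", "fy", "cx", "cy" (pixels), "world_to_cam" (4x4, takes a point from world to camera coordinates). Camera axes: x right, y up, looking along -z (the intrinsics and any distortion apply to the point x, -y, -z); pixel columns grow to the right and rows downward; lengths in m; the calibration is good to about 2 mm. A picture is of the moment at which its call begins. There is no depth.
- ctrl.hand_in(): hands the job in, once; it reports no verdict.
The state is a dict: "t": time; "q": joint angles; "qd": joint speeds; "effort": joint torques, N m; "ee_pos": TCP position; "orientation": TCP orientation; "ft_force": force on the tool from outside, world axes, zero at the start; "ft_torque": the same for the moment, N m; "opening": opening from 0.0 (shut) to 1.0 (fully open).
Only numpy, scipy, OpenCV 4.12 (cv2) and the standard library are available. Lean on these libraries where they do the work, as an engineer would, in place of code of your own. Each camera call takes 0.05 s, during which the arm holds its last target.

## Working session

There is one attempt and no reset: what is moved stays moved. The work goes in short steps, Python scripts to look and compute and a tool call to move; the robot and the scene stay as the last step left them, time stands still between calls to the robot, and variables do not carry over. Pictures are saved under pics/ and viewed, and the job is handed in when it is done.

Besides the shell and the picture viewer there is one more tool, called after "Emit:" as name(argument=value, ...), one argument or row to a line, values as JSON. step_arm: Moves the arm, as the interface text tells. Its arguments: {"type":"object","properties":{"steps":{"type":"array","items":{"type":"array","items":{"type":"number"}}},"gripper":{"type":"number"},"grip_force":{"type":"number"}},"required":["steps"]}

```bash
mkdir -p pics; python3 - <<'E'
from rig import sensors, imaging, ctrl
import cv2
print(sensors.get_obs(), ctrl.tcp_to_tips)
for n in ["top","side"]:
    s=imaging.snapshot(n); cv2.imwrite(f"pics/{n}0.png",s["color"]); print({k:v for k,v in s.items() if k!="color"})
E
```

```text
{'t': 0.0, 'q': array([ 1.17927621,  0.31174294,  0.01400196,  1.51307092, -0.00443929,
        1.31920947, -0.02717756]), 'qd': array([ 0.00042175, -0.00062263,  0.00194857,  0.00090018,  0.00240446,
        0.00127377, -0.00122044]), 'effort': array([ 3.42350131e-04, -3.79915345e+01,  1.46215553e-01, -2.30592710e+01,
        1.23741120e-02,  1.37427371e-02,  1.31931125e-05]), 'ee_pos': array([ 0.18827555, -0.5160108 ,  0.24120599]), 'orientation': array([-1.17563882e-03,  9.84734538e-01,  1.74058757e-01, -2.39723531e-04]), 'ft_force': array([-0.3373345 ,  0.79556813, -0.12282101]), 'ft_torque': array([-0.02758742,  0.02815996,  0.02695645]), 'opening': 1.003021692838257} 0.011
{'fx': 561.2271144634568, 'fy': 561.2271144634568, 'cx': 317.91939546487924, 'cy': 235.08934295825642, 'world_to_cam': array([[ 0.02956064, -0.99953179,  0.00789769, -0.07953031],
       [ 0.98986372,  0.03037091,  0.1387351 , -0.45428896],
       [-0.13891001,  0.00371654,  0.99029803, -1.33189657],
       [ 0.        ,  0.        ,  0.        ,  1.        ]])}
{'fx': 475.12392633291057, 'fy': 475.12392633291057, 'cx': 321.0089325199448, 'cy': 241.10736748118833, 'world_to_cam': array([[ 0.80850147, -0.58845036, -0.00717993, -0.37649494],
       [ 0.35196373,  0.47373066,  0.80727987, -0.18794921],
       [-0.47164278, -0.65521404,  0.59012512, -1.31349083],
       [ 0.        ,  0.        ,  0.        ,  1.        ]])}
```

View pics/top0.png

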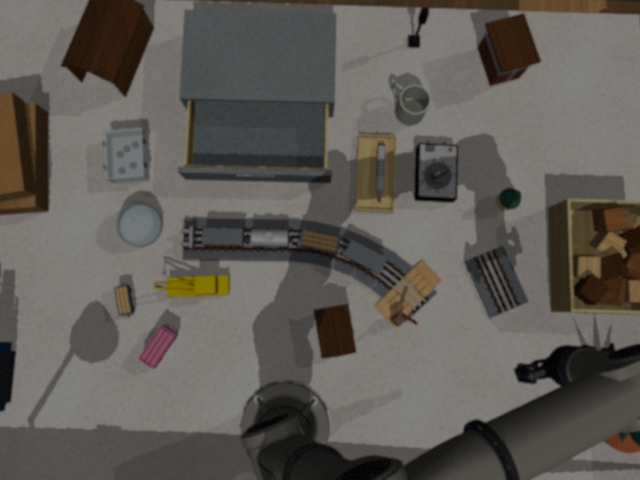

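View pics/side0.png

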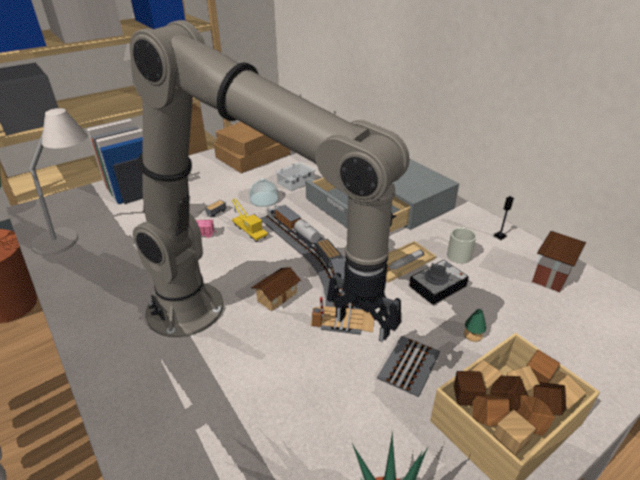

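The top view shows four wagons on the track: a box or brake van at (222,237), the tank at (270,238), the timber wagon at (320,241) and a grey-roofed van at (363,254). There are three timber-like things: (320,241) on the track, a small one at (123,300) and a pink one at (158,345). The one at (320,241) is the larger non-pink one. I'll confirm it in enlarged crops.

```bash
cat > h.py <<'E'
from rig import sensors, imaging, ctrl
import cv2, numpy as np
from scipy.spatial.transform import Rotation as R
def cam(n): return imaging.snapshot(n)
def px2w(s,u,v,z):
    T=s["world_to_cam"]; d=np.array([(u-s["cx"])/s["fx"],-(v-s["cy"])/s["fy"],-1.])
    o=-T[:3,:3].T@T[:3,3]; w=T[:3,:3].T@d
    return o+w*(z-o[2])/w[2]
def w2px(s,p):
    c=s["world_to_cam"][:3,:3]@np.array(p)+s["world_to_cam"][:3,3]
    return np.array([s["cx"]+s["fx"]*c[0]/-c[2], s["cy"]+s["fy"]*-c[1]/-c[2]])
def crop(img,x0,y0,x1,y1,k,name):
    c=cv2.resize(img[y0:y1,x0:x1],None,fx=k,fy=k,interpolation=cv2.INTER_CUBIC)
    cv2.imwrite("pics/"+name,c)
def tool():
    o=sensors.get_obs(); q=o["orientation"]; return o, R.from_quat([q[1],q[2],q[3],q[0]])
def plan(target,yaw=None,ydir=None):
    """prints shift in tool axes (cm) & turn rotvec to target with tool pointing down, tool y axis dir at angle ydir (mod pi)"""
    o,r=tool(); d=r.inv().apply(np.array(target)-o["ee_pos"])*100
    print("t",round(o["t"],2),"pos",o["ee_pos"].round(4),"shift cm",d.round(2),"open",round(o["opening"],3),"F",o["ft_force"].round(1), "q7",o["q"].round(2))
    if ydir is not None:
        best=None
        for a in (ydir,ydir+np.pi):
            y=np.array([np.cos(a),np.sin(a),0]); z=np.array([0,0,-1.]); x=np.cross(y,z)
            rv=(r.inv()*R.from_matrix(np.c_[x,y,z])).as_rotvec()
            print("   turn",rv.round(3))
E
python3 - <<'E'
from h import *
a=cv2.imread("pics/top0.png")
crop(a,170,205,450,335,2.8,"c1.png"); crop(a,340,120,480,225,5.5,"c2.png")
E
```

```text
(no output)
```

View pics/c1.png

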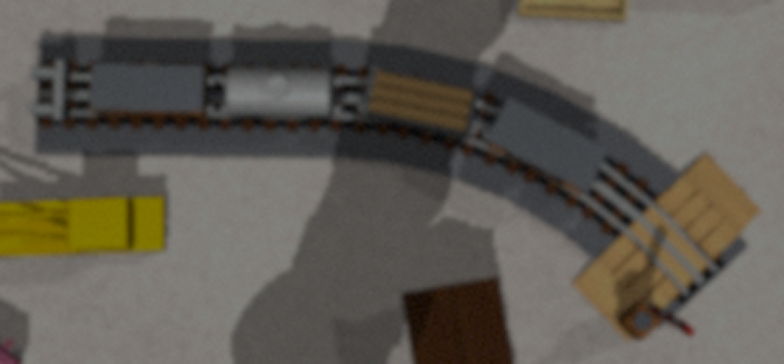

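View pics/c2.png

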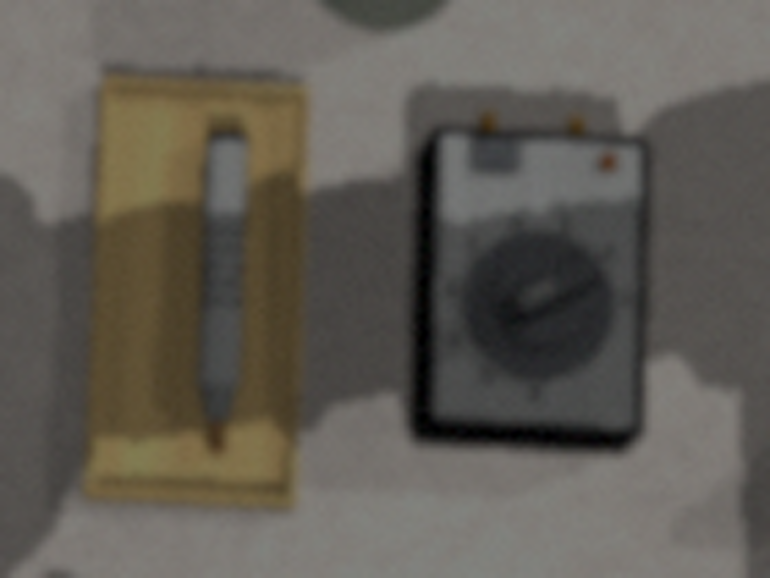

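```bash
python3 - <<'E'
from h import *
a=cv2.imread("pics/top0.png")
a=np.clip(a[150:200,410:465].astype(float)*2.2,0,255).astype(np.uint8)
cv2.imwrite("pics/c3.png",cv2.resize(a,None,fx=11,fy=11,interpolation=cv2.INTER_CUBIC))
b=cv2.imread("pics/side0.png")
b=np.clip(b[245:315,390:480].astype(float)*2.2,0,255).astype(np.uint8)
cv2.imwrite("pics/c4.png",cv2.resize(b,None,fx=8,fy=8,interpolation=cv2.INTER_CUBIC))
E
```

```text
(no output)
```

View pics/c3.png

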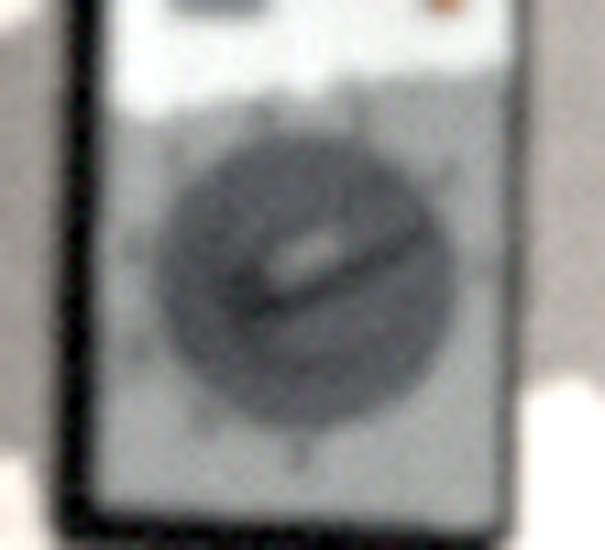

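View pics/c4.png

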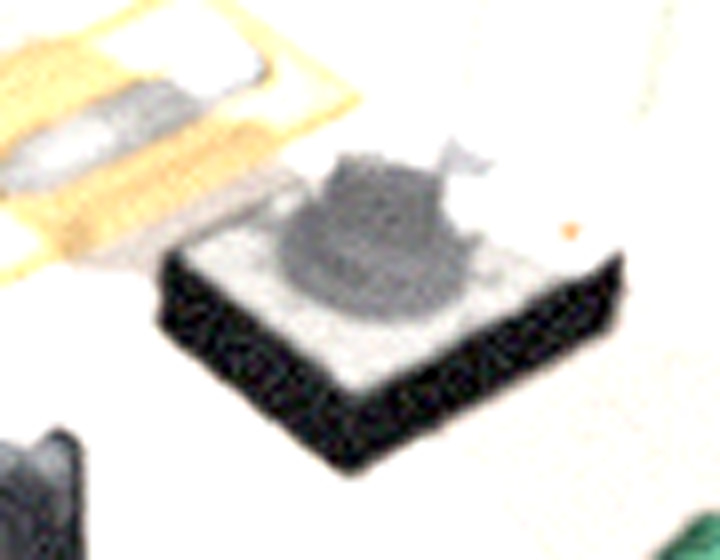

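```bash
python3 - <<'E'
from h import *
s=cam("top")
T=s["world_to_cam"];print("cam",(-T[:3,:3].T@T[:3,3]).round(3))
P=lambda u,v,z:px2w(s,u,v,z)[:2].round(4)
for c in [(438,133),(648,148),(634,432),(425,425)]: print("ctrl",P(340+c[0]/5.5,120+c[1]/5.5,.045))
print("disc",P(410+310/11,150+280/11,.05))
print("pen rear,tip",P(340+228/5.5,120+130/5.5,.022),P(340+216/5.5,120+445/5.5,.013))
for c in [(103,75),(308,85),(293,508),(85,495)]: print("tray",P(340+c[0]/5.5,120+c[1]/5.5,.014))
k=2.8
for nm,z,cs in [("van1",.064,[(90,63),(206,63),(207,110),(92,113)]),("tank",.074,[(226,90),(332,90)]),("timber",.055,[(373,68),(473,88),(469,131),(367,112)]),("van4",.064,[(507,95),(607,138),(588,188),(483,143)]),("buffer",.05,[(66,60),(66,120)])]:
    print(nm,[list(P(170+c[0]/k,205+c[1]/k,z)) for c in cs])
for c in [(188,103),(328,103),(328,168),(190,165)]: print("drawer",P(*c,.07))
E
```

```text
cam [ 0.267 -0.061  1.383]
ctrl [ 0.6886 -0.3098]
ctrl [ 0.6847 -0.4041]
ctrl [ 0.5547 -0.3972]
ctrl [ 0.5549 -0.3047]
disc [ 0.6097 -0.3545]
pen rear,tip [ 0.6942 -0.2183] [ 0.5496 -0.2159]
tray [ 0.721  -0.1613]
tray [ 0.7193 -0.2557]
tray [ 0.5216 -0.2509]
tray [ 0.5246 -0.157 ]
van1 [[np.float64(0.4617), np.float64(0.2095)], [np.float64(0.4648), np.float64(0.1113)], [np.float64(0.4247), np.float64(0.1085)], [np.float64(0.4192), np.float64(0.2053)]]
tank [[np.float64(0.4409), np.float64(0.0921)], [np.float64(0.4436), np.float64(0.0032)]]
timber [[np.float64(0.4662), np.float64(-0.0302)], [np.float64(0.4516), np.float64(-0.116)], [np.float64(0.4146), np.float64(-0.1135)], [np.float64(0.4282), np.float64(-0.0263)]]
van4 [[np.float64(0.4452), np.float64(-0.1445)], [np.float64(0.4112), np.float64(-0.2297)], [np.float64(0.3685), np.float64(-0.2143)], [np.float64(0.4038), np.float64(-0.1252)]]
buffer [[np.float64(0.4658), np.float64(0.233)], [np.float64(0.4141), np.float64(0.2299)]]
drawer [0.7664 0.2605]
drawer [ 0.7776 -0.0807]
drawer [ 0.6146 -0.0851]
drawer [0.6115 0.2461]
```

```bash
python3 - <<'E'
from h import *
plan([.61,-.3545,.2],ydir=np.radians(23.4))
E
```

```text
t 0.15 pos [ 0.1883 -0.5162  0.2415] shift cm [45.16 -0.73  4.14] open 0.997 F [1.  0.2 0.8] q7 [ 1.18  0.31  0.01  1.51 -0.    1.32 -0.03]
   turn [-1.000e-03 -1.000e-03 -1.629e+00]
   turn [-1.000e-03  1.000e-03  1.512e+00]
```

Emit:
step_arm(
  steps=[
    [4.5,-0.1,0.4,0,0,0],
    [4.5,-0.1,0.4,0,0,0],
    [4.5,-0.1,0.4,0,0,0],
    [4.5,-0.1,0.4,0,0,0],
    [4.5,-0.1,0.4,0,0,0],
    [4.5,-0.1,0.4,0,0,0],
    [4.5,-0.1,0.4,0,0,0],
    [4.5,0,0.4,0,0,0],
    [4.5,0,0.4,0,0,0],
    [4.5,0,0.4,0,0,0],
  ],
)

```text
t: 1.15
ee_pos: [0.6118, -0.3622, 0.1931]
orientation: [-0.001, 0.987, 0.162, -0.006]
ft_force: [0.0, -0.8, 0.5]
opening: 0.998
```

Emit:
step_arm(
  steps=[
    [0,0,0,0,0,0.15],
    [0,0,0,0,0,0.15],
    [0,0,0,0,0,0.15],
    [0,0,0,0,0,0.15],
    [0,0,0,0,0,0.15],
    [0,0,0,0,0,0.15],
    [0,0,0,0,0,0.15],
    [0,0,0,0,0,0.15],
    [0,0,0,0,0,0.15],
    [0,0,0,0,0,0.15],
  ],
)

```text
t: 2.15
ee_pos: [0.6188, -0.3482, 0.1783]
orientation: [-0.001, 0.833, -0.554, -0.015]
ft_force: [0.1, -0.5, -1.2]
opening: 1.0
```

```bash
python3 - <<'E'
from h import *
plan([.61,-.3545,.11],ydir=np.radians(23.4))
s=cam("side"); cv2.imwrite("pics/s1.png",s["color"])
E
```

```text
t 2.15 pos [ 0.6188 -0.3482  0.1783] shift cm [0.42 0.95 6.84] open 1.0 F [ 0.1 -0.5 -1.2] q7 [ 0.39  0.72  0.19  1.05 -0.13  1.42 -2.18]
   turn [ 0.04  -0.024  3.13 ]
   turn [ 0.016  0.026 -0.011]
```

Emit:
step_arm(
  steps=[
    [0.1,0.2,1.2,0.004,0.006,0],
    [0.1,0.2,1.2,0.004,0.006,0],
    [0.1,0.2,1.2,0.004,0.006,0],
    [0.1,0.2,1.2,0.004,0.006,0],
    [0,0.1,1.0,0,0,0],
    [0,0.1,0.5,0,0,0],
    [0,0,0,0,0,0],
    [0,0,0,0,0,0],
    [0,0,0,0,0,0],
    [0,0,0,0,0,0],
  ],
)

```text
t: 3.2
ee_pos: [0.6106, -0.3543, 0.1111]
orientation: [-0.0, 0.836, -0.548, -0.001]
ft_force: [0.3, 0.4, 0.5]
opening: 1.002
```

```bash
python3 - <<'E'
from h import *
plan([.61,-.3545,.068],ydir=np.radians(23.4))
s=cam("side"); crop(s["color"],360,190,520,310,5,"s2.png")
s=cam("top"); crop(s["color"],380,120,480,200,7,"t2.png")
E
```

```text
t 3.2 pos [ 0.6106 -0.3543  0.1111] shift cm [0.   0.06 4.31] open 1.002 F [0.3 0.4 0.5] q7 [ 0.4   0.73  0.19  1.2  -0.13  1.23 -2.15]
   turn [-4.000e-03  1.000e-03 -3.139e+00]
   turn [0.001 0.003 0.002]
```

View pics/s2.png

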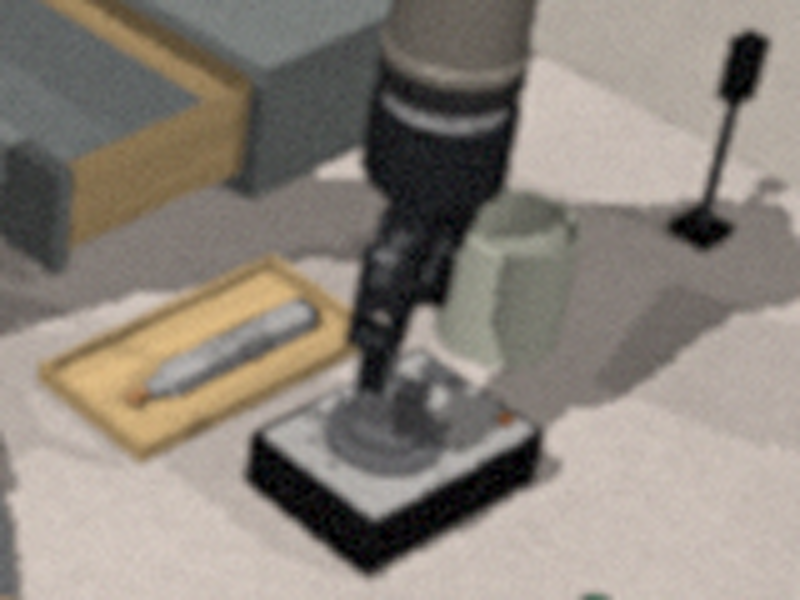

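View pics/t2.png

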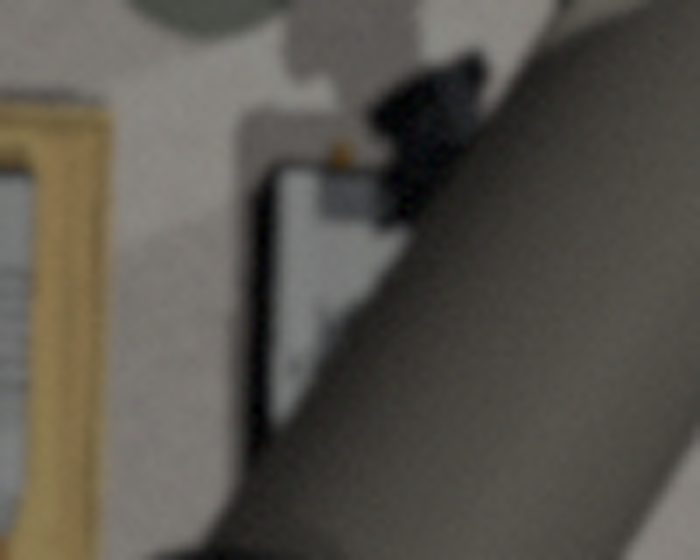

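Emit:
step_arm(
  steps=[
    [0,0,0.8,0,0,0],
    [0,0,0.8,0,0,0],
    [0,0,0.8,0,0,0],
    [0,0,0.8,0,0,0],
    [0,0,0.7,0,0,0],
    [0,0,0.4,0,0,0],
    [0,0,0.1,0,0,0],
    [0,0,0,0,0,0],
    [0,0,0,0,0,0],
    [0,0,0,0,0,0],
  ],
)

```text
t: 4.3
ee_pos: [0.6102, -0.354, 0.0626]
orientation: [-0.0, 0.836, -0.548, -0.002]
ft_force: [0.9, 0.1, -0.1]
opening: 0.997
```

Emit:
step_arm(
  steps=[
    [0,0,0,0,0,0],
    [0,0,0,0,0,0],
    [0,0,0,0,0,0],
    [0,0,0,0,0,0],
    [0,0,0,0,0,0],
    [0,0,0,0,0,0],
    [0,0,0,0,0,0],
    [0,0,0,0,0,0],
    [0,0,0,0,0,0],
    [0,0,0,0,0,0],
  ],
  gripper=0,
  grip_force=30,
)

```text
t: 5.3
ee_pos: [0.6126, -0.3537, 0.0645]
orientation: [-0.002, 0.837, -0.548, 0.001]
ft_force: [-1.0, -0.2, -0.2]
opening: 0.484
```

```bash
python3 - <<'E'
from h import *
plan([.61,-.3545,.068],ydir=np.radians(23.4)); print(sensors.get_obs()["ft_torque"])
E
```

```text
t 5.3 pos [ 0.6126 -0.3537  0.0645] shift cm [-0.02  0.27 -0.35] open 0.484 F [-1.  -0.2 -0.2] q7 [ 0.4   0.76  0.18  1.24 -0.14  1.14 -2.14]
   turn [-1.000e-03 -6.000e-03 -3.139e+00]
   turn [-0.004  0.001  0.003]
[ 0.08479393 -0.15616356  0.04783187]
```

Emit:
step_arm(
  steps=[
    [0,0,0,0,0,0],
    [0,0,0,0,0,0],
    [0,0,0,0,0,0],
    [0,0,0,0,0,0],
    [0,0,0,0,0,0],
    [0,0,0,0,0,0],
    [0,0,0,0,0,0],
    [0,0,0,0,0,0],
    [0,0,0,0,0,0],
    [0,0,0,0,0,0],
  ],
)

```text
t: 6.3
ee_pos: [0.6125, -0.3537, 0.0645]
orientation: [-0.002, 0.837, -0.548, 0.001]
ft_force: [-0.2, -0.5, 0.7]
opening: 0.495
```

```bash
python3 - <<'E'
from h import *
plan([.61,-.3545,.068],ydir=np.radians(23.4)); print(sensors.get_obs()["ft_torque"])
s=cam("side"); crop(s["color"],360,190,520,310,5,"s3.png")
E
```

```text
t 6.3 pos [ 0.6125 -0.3537  0.0645] shift cm [-0.03  0.26 -0.35] open 0.495 F [-0.2 -0.5  0.7] q7 [ 0.4   0.76  0.18  1.24 -0.14  1.14 -2.14]
   turn [-1.000e-03 -6.000e-03 -3.139e+00]
   turn [-0.004  0.001  0.003]
[ 0.12242675 -0.16450875  0.04048076]
```

View pics/s3.png

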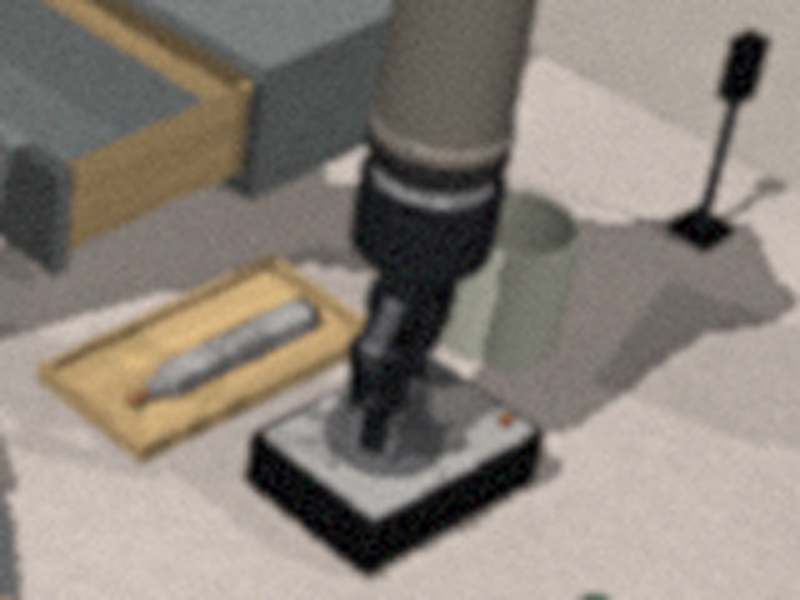

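Emit:
step_arm(
  steps=[
    [0,0,0,0,0,-0.12],
    [0,0,0,0,0,-0.12],
    [0,0,0,0,0,-0.12],
    [0,0,0,0,0,-0.12],
    [0,0,0,0,0,-0.12],
    [0,0,0,0,0,-0.12],
    [0,0,0,0,0,-0.12],
    [0,0,0,0,0,0],
    [0,0,0,0,0,0],
    [0,0,0,0,0,0],
  ],
)

```text
t: 7.35
ee_pos: [0.6132, -0.353, 0.0645]
orientation: [-0.002, 0.989, -0.145, 0.002]
ft_force: [-0.0, 0.3, 0.1]
opening: 0.488
```

```bash
python3 - <<'E'
from h import *
plan([.61,-.3545,.068],ydir=np.radians(23.4)); print(sensors.get_obs()["ft_torque"])
s=cam("side"); crop(s["color"],360,190,520,310,5,"s4.png")
E
```

```text
t 7.35 pos [ 0.6132 -0.353   0.0645] shift cm [-0.26  0.24 -0.35] open 0.488 F [-0.   0.3  0.1] q7 [ 0.51  0.76 -0.02  1.24  0.01  1.14 -1.37]
   turn [ 1.000e-03 -6.000e-03 -2.271e+00]
   turn [-0.005 -0.001  0.871]
[ 0.07610689 -0.07622017  0.09720205]
```

View pics/s4.png

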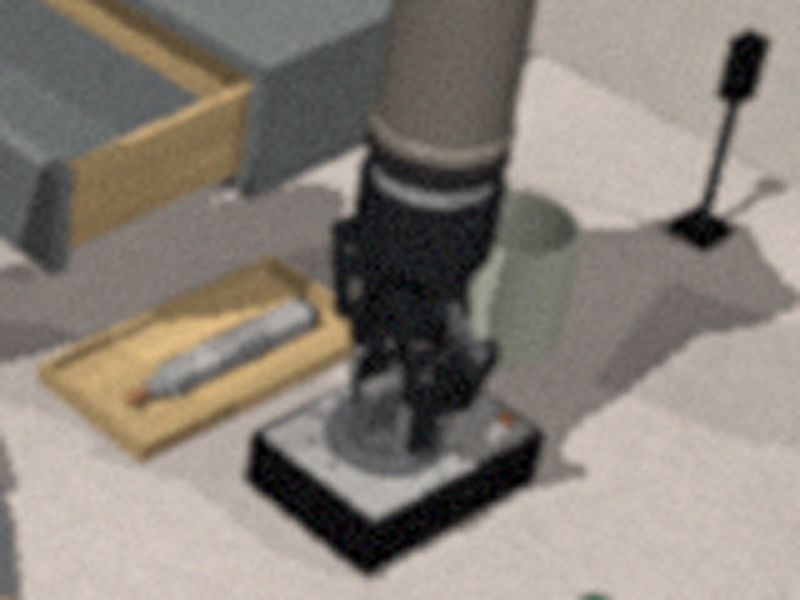

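Emit:
step_arm(
  steps=[
    [0,0,0,0,0,-0.12],
    [0,0,0,0,0,-0.12],
    [0,0,0,0,0,-0.12],
    [0,0,0,0,0,-0.12],
    [0,0,0,0,0,-0.12],
    [0,0,0,0,0,-0.12],
    [0,0,0,0,0,0],
    [0,0,0,0,0,0],
    [0,0,0,0,0,0],
    [0,0,0,0,0,0],
  ],
)

```text
t: 8.4
ee_pos: [0.6033, -0.3568, 0.0645]
orientation: [-0.001, 0.977, 0.215, -0.008]
ft_force: [-0.9, 0.7, 0.7]
opening: 0.483
```

```bash
python3 - <<'E'
from h import *
plan([.61,-.3545,.068],ydir=np.radians(23.4)); print(sensors.get_obs()["ft_torque"])
s=cam("side"); crop(s["color"],360,190,520,310,5,"s5.png")
E
```

```text
t 8.4 pos [ 0.6033 -0.3568  0.0645] shift cm [ 0.69  0.07 -0.36] open 0.483 F [-0.9  0.7  0.7] q7 [ 0.6   0.77 -0.18  1.24  0.14  1.16 -0.72]
   turn [-0.017  0.007 -1.545]
   turn [0.007 0.017 1.596]
[0.04861357 0.18638233 0.05318611]
```

View pics/s5.png

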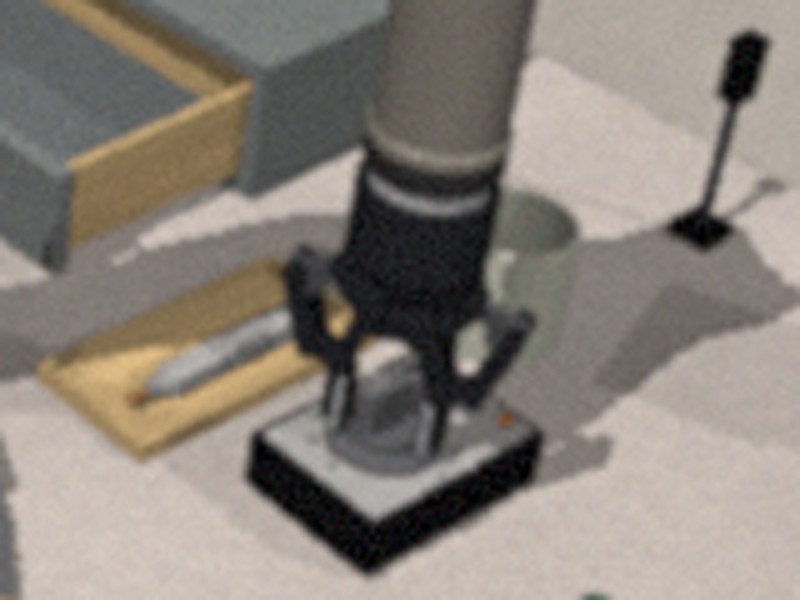

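Emit:
step_arm(
  steps=[
    [0,0,0,0,0,0],
    [0,0,0,0,0,0],
    [0,0,0,0,0,0],
    [0,0,-0.5,0,0,0],
    [0,0,-0.8,0,0,0],
    [0,0,-1,0,0,0],
    [0,0,-1,0,0,0],
    [0,0,-1,0,0,0],
    [0,0,0,0,0,0],
    [0,0,0,0,0,0],
  ],
  gripper=1,
)

```text
t: 9.45
ee_pos: [0.6057, -0.3571, 0.1127]
orientation: [-0.0, 0.977, 0.215, -0.006]
ft_force: [-0.2, -0.3, -1.0]
opening: 0.999
```

```bash
python3 - <<'E'
from h import *
plan([.61,-.3545,.075],ydir=np.radians(0)); print(sensors.get_obs()["ft_torque"])
s=cam("side"); a=s["color"][235:305,390:480];a=np.clip(a.astype(float)*1.5,0,255).astype(np.uint8)
cv2.imwrite("pics/s6.png",cv2.resize(a,None,fx=8,fy=8,interpolation=cv2.INTER_CUBIC))
s=cam("top"); crop(s["color"],380,120,480,200,7,"t6.png")
for a in [0,np.pi/2]: # project hypothetical bar ends
   for z in [.077]:
     pts=[np.array([.61,-.3545,z])+k*.021*np.array([np.cos(a),np.sin(a),0]) for k in(-1,1)]
s=cam("side");print([(w2px(s,[.61+.021*dx,-.3545+.021*dy,.077])-[390,235])*8 for dx,dy in [(1,0),(-1,0),(0,1),(0,-1)]])
E
```

```text
t 9.45 pos [ 0.6057 -0.3571  0.1127] shift cm [ 0.55 -0.05  3.76] open 0.999 F [-0.2 -0.3 -1. ] q7 [ 0.6   0.73 -0.18  1.18  0.13  1.25 -0.71]
   turn [-0.01   0.009 -1.138]
   turn [0.011 0.011 2.003]
[-0.00596456 -0.0131817  -0.00014123]
[array([422.19674453, 253.0700088 ]), array([338.62784281, 298.92446299]), array([336.0034357 , 245.21294992]), array([426.38621462, 307.08157604])]
```

View pics/s6.png

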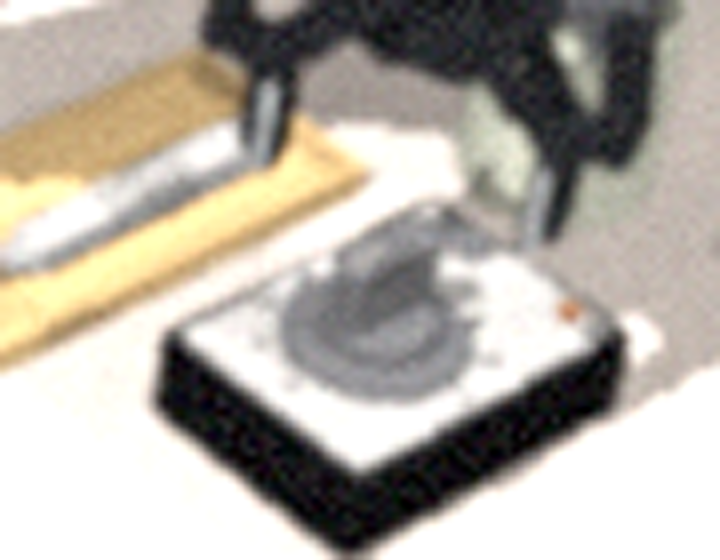

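View pics/t6.png

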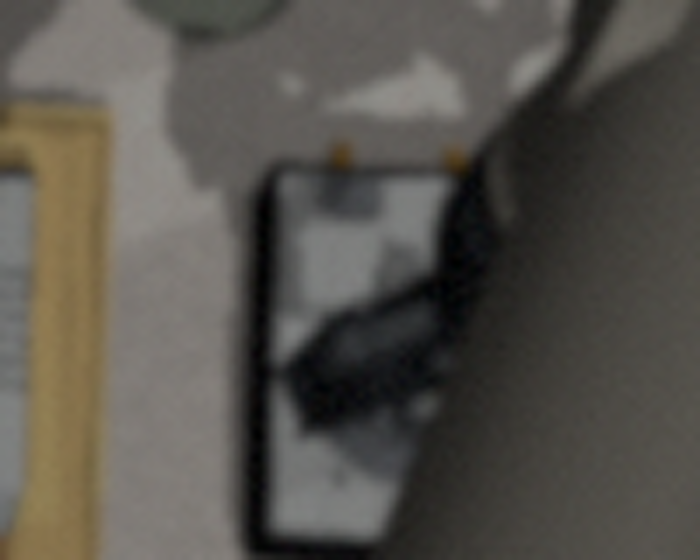

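```bash
python3 - <<'E'
from h import *
plan([.61,-.3545,.079],ydir=np.radians(-92.6))
E
```

```text
t 9.6 pos [ 0.6054 -0.357   0.1119] shift cm [ 0.57 -0.02  3.28] open 0.999 F [-0.2 -0.   0.6] q7 [ 0.6   0.73 -0.18  1.19  0.13  1.25 -0.71]
   turn [-0.001  0.014  0.478]
   turn [-1.900e-02 -1.000e-03 -2.664e+00]
```

Emit:
step_arm(
  steps=[
    [0,0,0,0,0,0.12],
    [0,0,0,0,0,0.12],
    [0,0,0,0,0,0.12],
    [0,0,0,0,0,0.1],
    [0.1,0,0,0,0,0],
    [0.1,0,0,0,0,0],
    [0.1,0,0,0,0,0],
    [0.1,0,0,0,0,0],
    [0,0,0,0,0,0],
    [0,0,0,0,0,0],
  ],
)

```text
t: 10.6
ee_pos: [0.607, -0.3556, 0.1063]
orientation: [-0.002, 1.0, -0.02, -0.011]
ft_force: [-0.0, 0.4, -0.1]
opening: 0.998
```

```bash
python3 - <<'E'
from h import *
plan([.61,-.3545,.079],ydir=np.radians(-92.6))
E
```

```text
t 10.6 pos [ 0.607  -0.3556  0.1063] shift cm [ 0.35 -0.11  2.72] open 0.998 F [-0.   0.4 -0.1] q7 [ 0.54  0.74 -0.08  1.18  0.06  1.25 -1.14]
   turn [-0.003  0.022  0.006]
   turn [-0.034 -0.004 -3.136]
```

Emit:
step_arm(
  steps=[
    [0.1,0,0.5,0,0.01,0],
    [0.1,-0.1,0.5,0,0.01,0],
    [0.1,0,0.5,0,0,0],
    [0,0,0.5,0,0,0],
    [0,0,0.3,0,0,0],
    [0,0,0.1,0,0,0],
    [0,0,0,0,0,0],
    [0,0,0,0,0,0],
    [0,0,0,0,0,0],
    [0,0,0,0,0,0],
  ],
)

```text
t: 11.6
ee_pos: [0.6098, -0.3546, 0.0798]
orientation: [-0.001, 1.0, -0.02, -0.0]
ft_force: [-0.5, -0.5, 0.4]
opening: 1.0
```

Emit:
step_arm(
  steps=[
    [0,0,0,0,0,0],
    [0,0,0,0,0,0],
    [0,0,0,0,0,0],
    [0,0,0,0,0,0],
    [0,0,0,0,0,0],
    [0,0,0,0,0,0],
    [0,0,0,0,0,0],
    [0,0,0,0,0,0],
    [0,0,0,0,0,0],
    [0,0,0,0,0,0],
  ],
  gripper=0,
)

```text
t: 12.6
ee_pos: [0.6101, -0.3526, 0.0807]
orientation: [-0.003, 1.0, -0.019, -0.0]
ft_force: [-0.8, 0.6, 1.3]
opening: 0.157
```

```bash
python3 - <<'E'
from h import *
plan([.61,-.3545,.079],ydir=np.radians(-92.6)); print(sensors.get_obs()["ft_torque"])
E
```

```text
t 12.6 pos [ 0.6101 -0.3526  0.0807] shift cm [0.   0.19 0.17] open 0.157 F [-0.8  0.6  1.3] q7 [ 0.55  0.75 -0.08  1.22  0.06  1.18 -1.14]
   turn [-0.006  0.001  0.007]
   turn [-1.000e-03 -9.000e-03 -3.135e+00]
[-0.00640429  0.14540737 -0.00524266]
```

Emit:
step_arm(
  steps=[
    [0,0,0,0,0,-0.05],
    [0,0,0,0,0,-0.05],
    [0,0,0,0,0,-0.05],
    [0,0,0,0,0,-0.05],
    [0,0,0,0,0,-0.05],
    [0,0,0,0,0,-0.05],
    [0,0,0,0,0,-0.05],
    [0,0,0,0,0,-0.05],
    [0,0,0,0,0,-0.05],
    [0,0,0,0,0,-0.05],
  ],
)

```text
t: 13.6
ee_pos: [0.6097, -0.3531, 0.0811]
orientation: [-0.017, 0.985, 0.171, 0.011]
ft_force: [0.2, 5.7, -0.1]
opening: 0.159
```

```bash
python3 - <<'E'
from h import *
plan([.61,-.3545,.079],ydir=np.radians(-92.6)); print(sensors.get_obs()["ft_torque"])
E
```

```text
t 13.6 pos [ 0.6097 -0.3531  0.0811] shift cm [-0.03  0.15  0.21] open 0.159 F [ 0.2  5.7 -0.1] q7 [ 0.62  0.75 -0.18  1.22  0.09  1.18 -0.77]
   turn [-0.035 -0.022  0.388]
   turn [ 0.031 -0.049 -2.753]
[ 0.48356864 -0.21663095 -6.76225097]
```

Emit:
step_arm(
  steps=[
    [0,0,0,0,0,0.1],
    [0,0,0,0,0,0.1],
    [0,0,0,0,0,0],
    [0,0,0,0,0,0],
    [0,0,0,0,0,0],
    [0,0,0,0,0,0],
    [0,0,0,0,0,0],
    [0,0,0,0,0,0],
    [0,0,0,0,0,0],
    [0,0,0,0,0,0],
  ],
)

```text
t: 14.6
ee_pos: [0.6097, -0.353, 0.0808]
orientation: [-0.023, 0.998, 0.054, 0.012]
ft_force: [-0.9, 2.3, 0.9]
opening: 0.156
```

```bash
python3 - <<'E'
from h import *
plan([.61,-.3545,.079],ydir=np.radians(-92.6)); print(sensors.get_obs()["ft_torque"])
E
```

```text
t 14.6 pos [ 0.6097 -0.353   0.0808] shift cm [0.01 0.16 0.17] open 0.156 F [-0.9  2.3  0.9] q7 [ 0.6   0.75 -0.14  1.22  0.04  1.18 -0.98]
   turn [-0.046 -0.023  0.154]
   turn [ 0.035 -0.069 -2.987]
[-0.28643691 -0.06424462 -1.15951024]
```

Emit:
step_arm(
  steps=[
    [0,0,0,0,0,0.03],
    [0,0,0,0,0,0],
    [0,0,0,0,0,0],
    [0,0,0,0,0,0],
    [0,0,0,0,0,0],
    [0,0,0,0,0,0],
    [0,0,0,0,0,0],
    [0,0,0,0,0,0],
    [0,0,0,0,0,0],
    [0,0,0,0,0,0],
  ],
  gripper=1,
)

```text
t: 15.6
ee_pos: [0.61, -0.3541, 0.0809]
orientation: [-0.021, 0.999, 0.043, 0.012]
ft_force: [-0.6, -0.4, 0.3]
opening: 0.996
```

```bash
python3 - <<'E'
from h import *
plan([.61,-.3545,.25],ydir=np.radians(-92.6)); print(sensors.get_obs()["ft_torque"])
E
```

```text
t 15.6 pos [ 0.61   -0.3541  0.0809] shift cm [  0.42  -0.66 -16.9 ] open 0.996 F [-0.6 -0.4  0.3] q7 [ 0.6   0.75 -0.13  1.22  0.04  1.18 -1.  ]
   turn [-0.043 -0.023  0.131]
   turn [ 0.034 -0.065 -3.009]
[-0.02593074  0.02497857  0.02949134]
```

Emit:
step_arm(
  steps=[
    [0,0,-2,0,0,0],
    [0,0,-3,0,0,0],
    [0,0,-3,0,0,0],
    [0,0,-3,0,0,0],
    [-4,0,-2,0,0,0],
    [-4,0,-2,0,0,0],
    [-4,0,-2,0,0,0],
    [-4,0,-1,0,0,0],
    [-4,0,0,0,0,0],
    [0,0,0,0,0,0],
  ],
)

```text
t: 16.6
ee_pos: [0.3998, -0.3796, 0.2597]
orientation: [-0.022, 0.999, 0.044, 0.01]
ft_force: [1.0, -0.7, -0.9]
opening: 1.0
```

```bash
python3 - <<'E'
from h import *
plan([.61,-.3545,.25],ydir=np.radians(-92.6)); print(sensors.get_obs()["ft_torque"])
s=cam("top"); cv2.imwrite("pics/t7.png",s["color"]); a=np.clip(s["color"][130:205,400:470].astype(float)*2,0,255).astype(np.uint8)
cv2.imwrite("pics/t7c.png",cv2.resize(a,None,fx=8,fy=8,interpolation=cv2.INTER_CUBIC))
E
```

```text
t 16.6 pos [ 0.3998 -0.3796  0.2597] shift cm [21.13 -0.59  1.45] open 1.0 F [ 1.  -0.7 -0.9] q7 [ 0.84  0.32 -0.12  1.45 -0.01  1.38 -0.75]
   turn [-0.044 -0.018  0.134]
   turn [ 0.027 -0.066 -3.007]
[-0.04874602  0.04451192 -0.05891429]
```

View pics/t7.png

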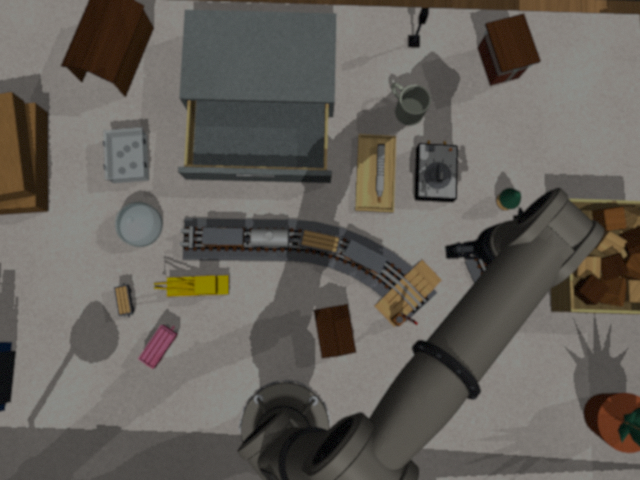

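View pics/t7c.png

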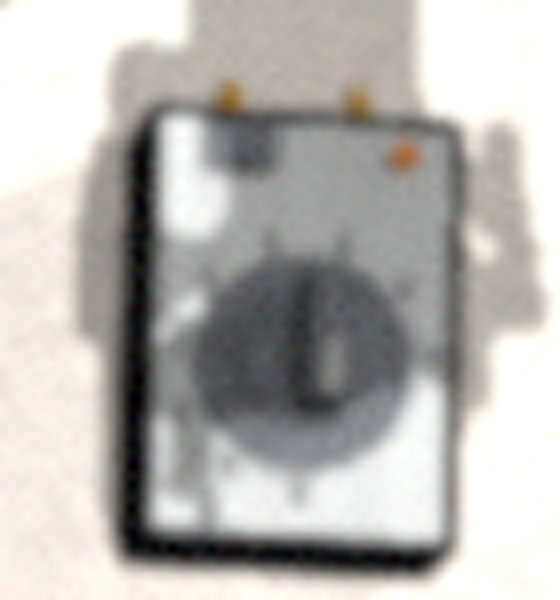

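The knob's pointer mark now points to the lowest tick and the bar is in line with the controller's x axis, so it is off. Next I'll measure the drawer.

```bash
python3 - <<'E'
from h import *
a=cv2.imread("pics/t7.png"); a=np.clip(a[0:195,170:350].astype(float)*1.7,0,255).astype(np.uint8)
cv2.imwrite("pics/d1.png",cv2.resize(a[80:],None,fx=4.4,fy=4.4,interpolation=cv2.INTER_CUBIC))
b=cv2.imread("pics/side0.png"); b=np.clip(b[140:290,270:470].astype(float)*1.5,0,255).astype(np.uint8)
cv2.imwrite("pics/d2.png",cv2.resize(b,None,fx=4,fy=4,interpolation=cv2.INTER_CUBIC))
E
```

```text
(no output)
```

View pics/d1.png

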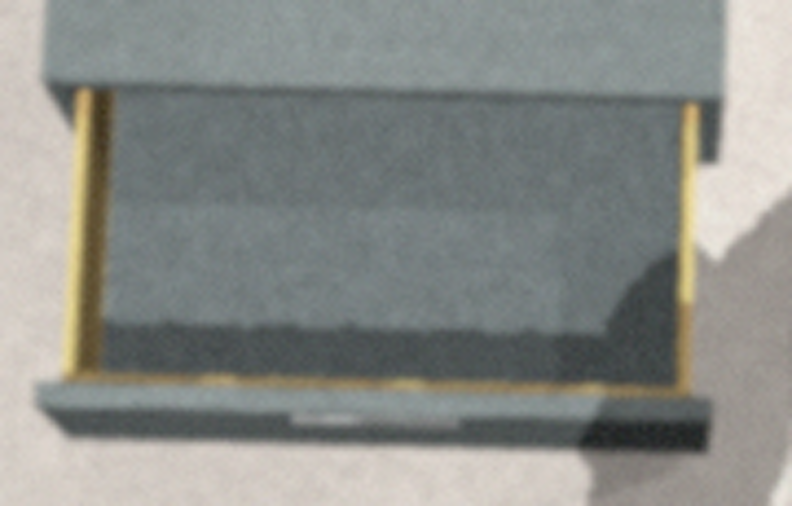

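View pics/d2.png

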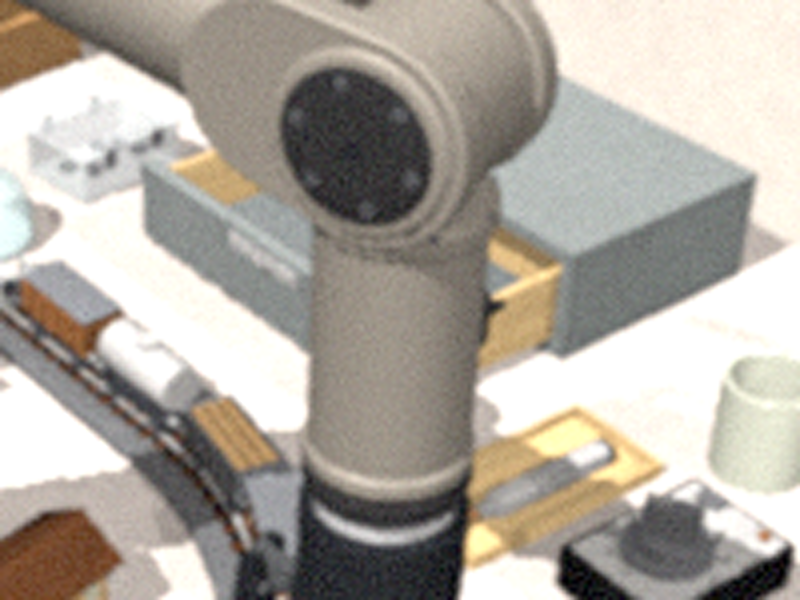

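```bash
python3 - <<'E'
from h import *
s=cam("top")
P=lambda c,z:px2w(s,170+c[0]/4.4,80+c[1]/4.4,z)[:2]
for z0 in (.008,.014,.02):
    zt=z0+.06
    L1,L2=P((95,95),zt),P((83,372),zt); R1,R2=P((684,105),zt),P((680,388),zt)
    print(z0,"width",np.linalg.norm((L1+L2)/2-(R1+R2)/2).round(4),L1.round(4),L2.round(4),R1.round(4),R2.round(4), "floor corners",P((105,372),z0).round(4),P((676,384),z0).round(4),"face top",P((45,85),z0+.083).round(4),P((722,98),z0+.083).round(4))
    print("front floor",P((105,372),z0).round(4),P((676,384),z0).round(4))
E
```

```text
0.008 width 0.3266 [0.7711 0.2525] [0.613  0.2494] [ 0.7759 -0.0745] [ 0.6144 -0.0768] floor corners [0.6292 0.251 ] [ 0.6325 -0.0752] face top [0.767  0.2745] [ 0.7717 -0.0949]
front floor [0.6292 0.251 ] [ 0.6325 -0.0752]
0.014 width 0.3251 [0.7688 0.251 ] [0.6115 0.248 ] [ 0.7736 -0.0745] [ 0.6128 -0.0767] floor corners [0.6276 0.2497] [ 0.6309 -0.0751] face top [0.7647 0.273 ] [ 0.7693 -0.0948]
front floor [0.6276 0.2497] [ 0.6309 -0.0751]
0.02 width 0.3236 [0.7665 0.2496] [0.6099 0.2466] [ 0.7713 -0.0744] [ 0.6112 -0.0767] floor corners [0.6261 0.2483] [ 0.6293 -0.0751] face top [0.7624 0.2714] [ 0.767  -0.0946]
front floor [0.6261 0.2483] [ 0.6293 -0.0751]
```

```bash
cat >> h.py <<'E'
def rows(target,ydeg,n,tilt=True,kz=0.05):
    """n rows from measured pose to target pos w/ tool down, y at ydeg (nearest to current in sense of explicit angle)"""
    o,r=tool(); p0=o["ee_pos"]; y=np.radians(ydeg)
    Y=np.array([np.cos(y),np.sin(y),0]); Z=np.array([0,0,-1.]); G=R.from_matrix(np.c_[np.cross(Y,Z),Y,Z])
    rv=(r.inv()*G).as_rotvec()
    yc=r.apply([0,1,0]); print("t",round(o["t"],2),"pos",o["ee_pos"].round(4),"ydeg",np.degrees(np.arctan2(yc[1],yc[0])).round(1),"open",round(o["opening"],3),"F",o["ft_force"].round(1),"T",o["ft_torque"].round(2),"q",o["q"].round(2),"tilt deg",np.degrees(np.arccos(-r.apply([0,0,1])[2])).round(1))
    out=[]
    for i in range(n):
        ri=r*R.from_rotvec(rv*i/n)
        d=ri.inv().apply((np.array(target)-p0)/n)*100; d[2]-=kz
        out.append([round(float(v),2) for v in d]+[round(float(v)/n,3) for v in rv])
    print(out)
E
python3 - <<'E'
from h import *
rows([.407,-.178,.14],-21.7,10)
E
```

```text
t 16.7 pos [ 0.406  -0.3773  0.26  ] ydeg -84.5 open 0.998 F [ 0.5  0.3 -0.8] T [-0.07 -0.   -0.02] q [ 0.84  0.33 -0.12  1.45 -0.01  1.38 -0.75] tilt deg 2.9
[[0.17, -1.93, 1.24, -0.002, -0.005, -0.11], [0.38, -1.9, 1.23, -0.002, -0.005, -0.11], [0.59, -1.85, 1.23, -0.002, -0.005, -0.11], [0.8, -1.78, 1.22, -0.002, -0.005, -0.11], [1.0, -1.68, 1.21, -0.002, -0.005, -0.11], [1.18, -1.57, 1.2, -0.002, -0.005, -0.11], [1.35, -1.43, 1.19, -0.002, -0.005, -0.11], [1.5, -1.28, 1.18, -0.002, -0.005, -0.11], [1.64, -1.11, 1.17, -0.002, -0.005, -0.11], [1.76, -0.92, 1.16, -0.002, -0.005, -0.11]]
```

Emit:
step_arm(
  steps=[
    [0.2,-1.9,0.8,0,-0.005,-0.11],
    [0.4,-1.9,0.9,0,-0.005,-0.11],
    [0.6,-1.9,1.0,0,-0.005,-0.11],
    [0.8,-1.8,1.2,0,-0.005,-0.11],
    [1.0,-1.7,1.2,0,-0.005,-0.11],
    [1.2,-1.6,1.2,0,-0.005,-0.11],
    [1.4,-1.4,1.2,0,-0.005,-0.11],
    [1.5,-1.3,1.2,0,-0.005,-0.11],
    [1.6,-1.1,1.2,0,-0.005,-0.11],
    [1.8,-0.9,1.2,0,-0.005,-0.11],
  ],
  gripper=0.7,
)

```text
t: 17.7
ee_pos: [0.4206, -0.1619, 0.1534]
orientation: [-0.008, 0.807, 0.59, 0.006]
ft_force: [0.2, -0.3, 0.9]
opening: 0.701
```

```bash
python3 - <<'E'
from h import *
rows([.407,-.178,.085],-21.7,8)
s=cam("top"); crop(s["color"],170,205,450,335,2.8,"t8.png")
E
```

```text
t 17.7 pos [ 0.4206 -0.1619  0.1534] ydeg -17.7 open 0.701 F [ 0.2 -0.3  0.9] T [-0.04 -0.07 -0.02] q [ 0.7   0.22 -0.41  1.89  0.08  1.06 -0.05] tilt deg 1.1
[[-0.26, -0.1, 0.8, -0.001, -0.002, 0.009], [-0.26, -0.1, 0.8, -0.001, -0.002, 0.009], [-0.26, -0.09, 0.8, -0.001, -0.002, 0.009], [-0.26, -0.09, 0.8, -0.001, -0.002, 0.009], [-0.25, -0.09, 0.8, -0.001, -0.002, 0.009], [-0.25, -0.09, 0.8, -0.001, -0.002, 0.009], [-0.25, -0.09, 0.8, -0.001, -0.002, 0.009], [-0.25, -0.09, 0.8, -0.001, -0.002, 0.009]]
```

View pics/t8.png

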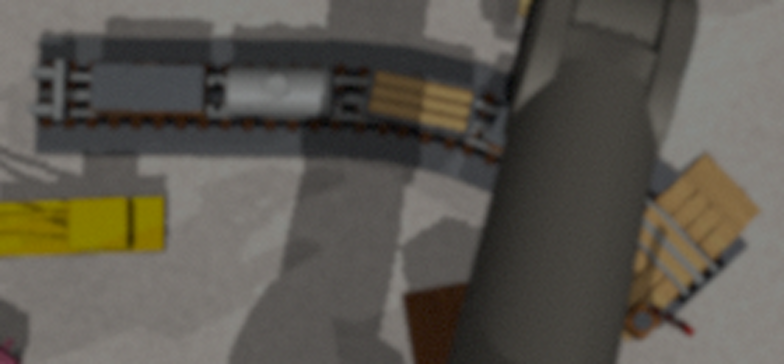

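Emit:
step_arm(
  steps=[
    [-0.5,-0.2,0.2,0,0,0.02],
    [-0.5,-0.2,0.3,0,0,0.02],
    [-0.5,-0.2,0.5,0,0,0.02],
    [-0.3,-0.1,0.8,0,0,0.01],
    [0,0,1.0,0,0,0],
    [0,0,1.0,0,0,0],
    [0,0,1.0,0,0,0],
    [0,0,0.8,0,0,0],
    [0,0,0,0,0,0],
    [0,0,0,0,0,0],
  ],
)

```text
t: 18.75
ee_pos: [0.4086, -0.1706, 0.0897]
orientation: [-0.012, 0.827, 0.562, 0.007]
ft_force: [-0.6, 0.4, -0.3]
opening: 0.701
```

```bash
python3 - <<'E'
from h import *
rows([.407,-.178,.038],-21.7,6)
s=cam("side"); crop(s["color"],270,190,430,310,5,"s8.png")
E
```

```text
t 18.75 pos [ 0.4086 -0.1706  0.0897] ydeg -21.6 open 0.701 F [-0.6  0.4 -0.3] T [0.01 0.02 0.06] q [ 0.7   0.29 -0.39  1.98  0.1   0.91 -0.11] tilt deg 1.5
[[-0.15, 0.03, 0.81, -0.002, -0.004, 0.0], [-0.14, 0.03, 0.81, -0.002, -0.004, 0.0], [-0.14, 0.03, 0.81, -0.002, -0.004, 0.0], [-0.14, 0.03, 0.81, -0.002, -0.004, 0.0], [-0.13, 0.02, 0.81, -0.002, -0.004, 0.0], [-0.13, 0.02, 0.81, -0.002, -0.004, 0.0]]
```

View pics/s8.png

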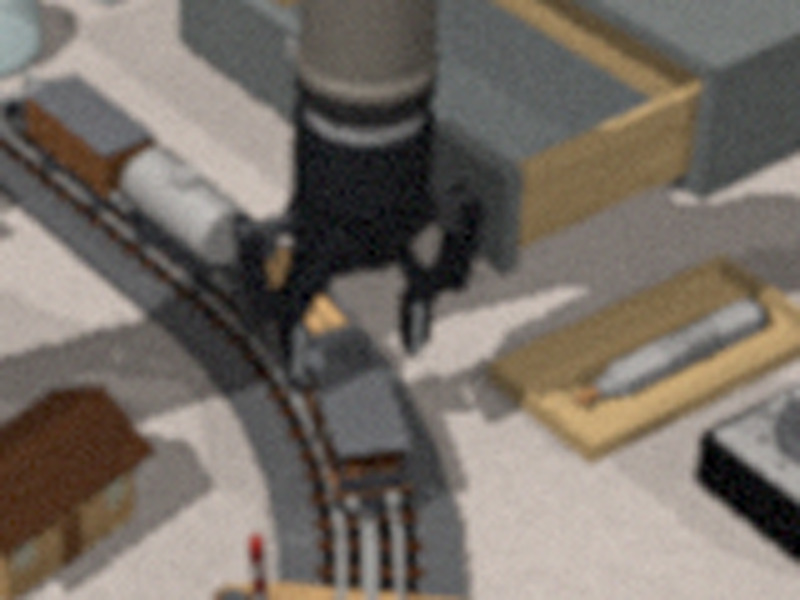

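```bash
python3 - <<'E'
from h import *
s=cam("side")
a=np.radians(68.3);d=np.array([np.cos(a),np.sin(a),0]);n=np.array([-d[1],d[0],0]);c=np.array([.407,-.178,.064])
for i in (-1,1):
  for j in (-1,1): print(i,j,((w2px(s,c+i*.048*d+j*.021*n)-[270,190])*5).round())
print(((w2px(s,c)-[270,190])*5).round())
o,r=tool(); print(((w2px(s,o["ee_pos"]+[0,0,-.011])-[270,190])*5).round())
E
```

```text
-1 -1 [416. 439.]
-1 1 [343. 451.]
1 -1 [366. 335.]
1 1 [297. 347.]
[355. 392.]
[350. 363.]
```

Emit:
step_arm(
  steps=[
    [-0.4,0,0,0,0,0],
    [-0.4,0,0.3,0,0,0],
    [-0.1,0,0.8,0,0,0],
    [0,0,1.0,0,0,0],
    [0,0,1.0,0,0,0],
    [0,0,0.9,0,0,0],
    [0,0,0.5,0,0,0],
    [0,0,0.1,0,0,0],
    [0,0,0,0,0,0],
    [0,0,0,0,0,0],
  ],
)

```text
t: 19.85
ee_pos: [0.4055, -0.1785, 0.04]
orientation: [-0.011, 0.827, 0.562, 0.007]
ft_force: [-0.1, -0.4, -0.6]
opening: 0.696
```

```bash
python3 - <<'E'
from h import *
rows([.407,-.178,.038],-21.7,6)
E
```

```text
t 19.85 pos [ 0.4055 -0.1785  0.04  ] ydeg -21.6 open 0.696 F [-0.1 -0.4 -0.6] T [ 0.01 -0.03 -0.  ] q [ 0.7   0.37 -0.36  2.03  0.15  0.79 -0.13] tilt deg 1.5
[[0.02, 0.02, -0.02, -0.002, -0.004, 0.0], [0.02, 0.02, -0.02, -0.002, -0.004, 0.0], [0.02, 0.02, -0.02, -0.002, -0.004, 0.0], [0.02, 0.02, -0.02, -0.002, -0.004, 0.0], [0.02, 0.02, -0.02, -0.002, -0.004, 0.0], [0.02, 0.02, -0.02, -0.002, -0.004, 0.0]]
```

Emit:
step_arm(
  steps=[
    [0,0,0,0,0,0],
    [0,0,0,0,0,0],
    [0,0,0,0,0,0],
    [0,0,0,0,0,0],
    [0,0,0,0,0,0],
    [0,0,-0.5,0,0,0],
    [0,0,-1,0,0,0],
    [0,0,-1,0,0,0],
    [0,0,-2,0,0,0],
    [0,0,-3,0,0,0],
  ],
  gripper=0,
  grip_force=45,
)

```text
t: 20.85
ee_pos: [0.4021, -0.179, 0.1162]
orientation: [-0.015, 0.827, 0.562, 0.005]
ft_force: [-0.1, -0.3, -1.7]
opening: 0.5
```

```bash
python3 - <<'E'
from h import *
rows([.66,-.028,.17],-90,10)
s=cam("side"); crop(s["color"],270,190,430,310,5,"s9.png")
E
```

```text
t 20.85 pos [ 0.4021 -0.179   0.1162] ydeg -21.5 open 0.5 F [-0.1 -0.3 -1.7] T [-0.11 -0.05 -0.02] q [ 0.73  0.25 -0.39  1.95  0.08  0.98 -0.07] tilt deg 1.8
[[2.36, 1.83, -0.57, -0.003, -0.001, 0.119], [2.57, 1.54, -0.56, -0.003, -0.001, 0.119], [2.73, 1.23, -0.56, -0.003, -0.001, 0.119], [2.86, 0.89, -0.56, -0.003, -0.001, 0.119], [2.94, 0.55, -0.56, -0.003, -0.001, 0.119], [2.99, 0.19, -0.56, -0.003, -0.001, 0.119], [2.99, -0.16, -0.57, -0.003, -0.001, 0.119], [2.95, -0.51, -0.57, -0.003, -0.001, 0.119], [2.86, -0.86, -0.57, -0.003, -0.001, 0.119], [2.74, -1.19, -0.58, -0.003, -0.001, 0.119]]
```

View pics/s9.png

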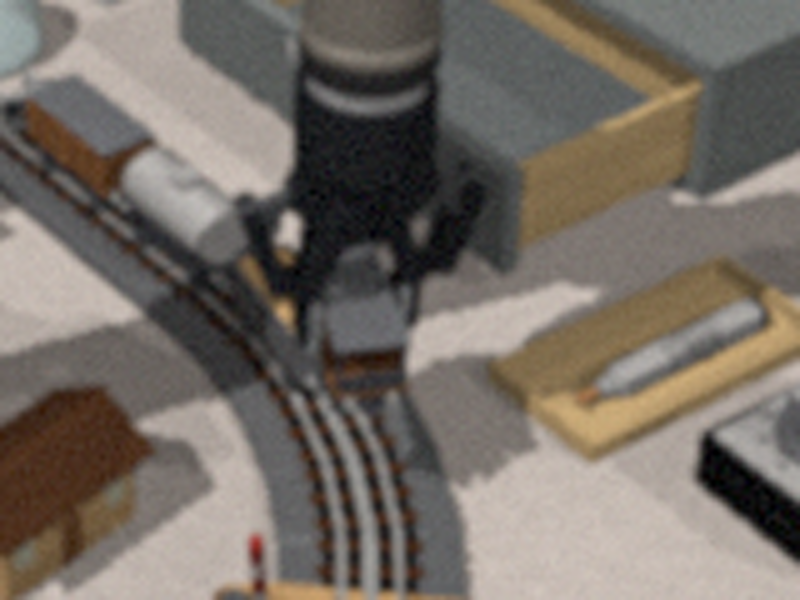

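Emit:
step_arm(
  steps=[
    [2.4,1.8,-2,0,0,0.12],
    [2.6,1.5,-2,0,0,0.12],
    [2.7,1.2,-1,0,0,0.12],
    [2.9,0.9,-0.6,0,0,0.12],
    [2.9,0.5,-0.5,0,0,0.12],
    [3.0,0.2,-0.2,0,0,0.12],
    [3.0,-0.2,-0.1,0,0,0.12],
    [2.9,-0.5,-0.1,0,0,0.12],
    [2.5,-0.8,-0.1,0,0,0.12],
    [2.0,-1.0,-0.1,0,0,0.12],
  ],
)

```text
t: 21.9
ee_pos: [0.6627, -0.0399, 0.206]
orientation: [-0.01, 0.999, -0.032, 0.005]
ft_force: [0.6, 0.2, -1.2]
opening: 0.497
```

```bash
python3 - <<'E'
from h import *
rows([.69,-.028,.13],-90,8)
E
```

```text
t 21.9 pos [ 0.6627 -0.0399  0.206 ] ydeg -93.7 open 0.497 F [ 0.6  0.2 -1.2] T [-0.05  0.09 -0.03] q [ 0.17  0.57 -0.22  1.22  0.1   1.35 -1.67] tilt deg 1.2
[[0.32, -0.15, 0.91, -0.002, -0.001, -0.008], [0.32, -0.15, 0.9, -0.002, -0.001, -0.008], [0.33, -0.15, 0.9, -0.002, -0.001, -0.008], [0.33, -0.15, 0.9, -0.002, -0.001, -0.008], [0.33, -0.15, 0.9, -0.002, -0.001, -0.008], [0.33, -0.15, 0.9, -0.002, -0.001, -0.008], [0.34, -0.15, 0.9, -0.002, -0.001, -0.008], [0.34, -0.15, 0.9, -0.002, -0.001, -0.008]]
```

Emit:
step_arm(
  steps=[
    [0.5,-0.3,0.3,0,0,-0.02],
    [0.5,-0.3,0.5,0,0,-0.02],
    [0.5,-0.2,0.8,0,0,-0.02],
    [0.5,-0.2,1,0,0,0],
    [0.3,-0.1,1,0,0,0],
    [0.1,0,1,0,0,0],
    [0,0,1,0,0,0],
    [0,0,0.8,0,0,0],
    [0,0,0.5,0,0,0],
    [0,0,0,0,0,0],
  ],
)

```text
t: 22.9
ee_pos: [0.6864, -0.0288, 0.13]
orientation: [-0.009, 1.0, 0.002, 0.002]
ft_force: [-0.8, -0.7, -1.7]
opening: 0.497
```

```bash
python3 - <<'E'
from h import *
rows([.69,-.028,.06],-90,8)
s=cam("top"); crop(s["color"],170,60,350,195,4.4,"t10.png")
s=cam("side"); crop(s["color"],270,130,430,250,5,"s10.png")
E
```

```text
t 22.9 pos [ 0.6864 -0.0288  0.13  ] ydeg -89.8 open 0.497 F [-0.8 -0.7 -1.7] T [-0.05  0.05  0.02] q [ 0.15  0.68 -0.22  1.24  0.13  1.24 -1.63] tilt deg 1.1
[[0.04, 0.01, 0.82, -0.002, -0.0, 0.001], [0.04, 0.0, 0.82, -0.002, -0.0, 0.001], [0.04, 0.0, 0.82, -0.002, -0.0, 0.001], [0.04, 0.0, 0.82, -0.002, -0.0, 0.001], [0.04, -0.0, 0.82, -0.002, -0.0, 0.001], [0.04, -0.0, 0.82, -0.002, -0.0, 0.001], [0.04, -0.01, 0.82, -0.002, -0.0, 0.001], [0.05, -0.01, 0.82, -0.002, -0.0, 0.001]]
```

View pics/t10.png

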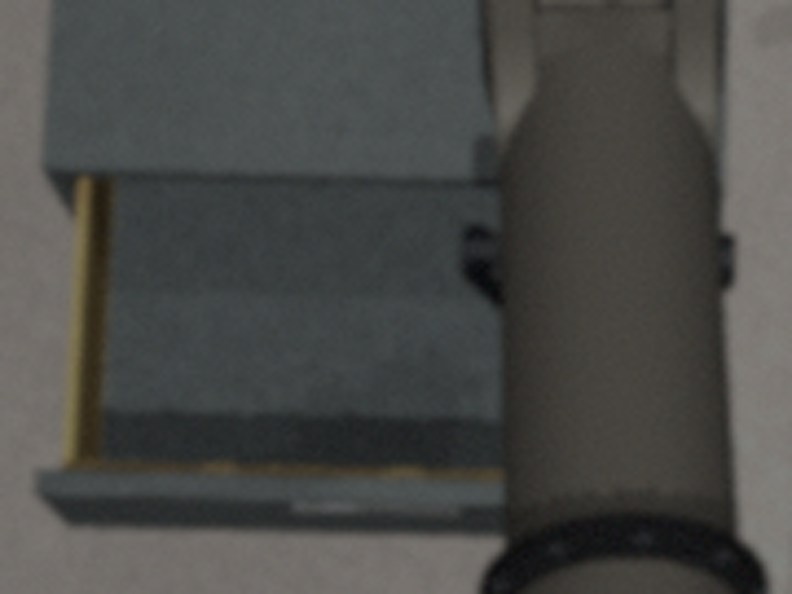

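View pics/s10.png

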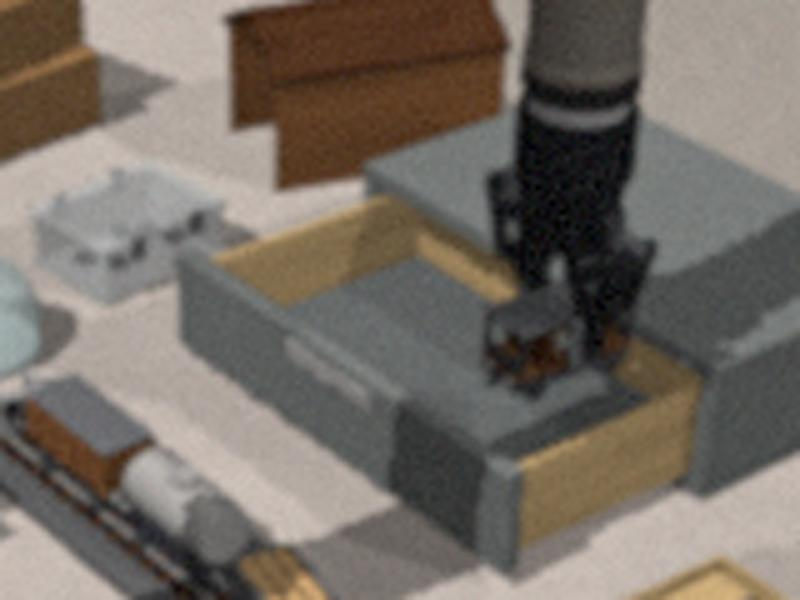

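Emit:
step_arm(
  steps=[
    [0,0,1,0,0,0],
    [0,0,1,0,0,0],
    [0,0,1,0,0,0],
    [0,0,1,0,0,0],
    [0,0,1,0,0,0],
    [0,0,1,0,0,0],
    [0,0,1,0,0,0],
    [0,0,0.5,0,0,0],
    [0,0,0.2,0,0,0],
    [0,0,0,0,0,0],
  ],
)

```text
t: 24.0
ee_pos: [0.6916, -0.0269, 0.0553]
orientation: [-0.009, 1.0, 0.002, 0.008]
ft_force: [0.3, 0.2, -2.0]
opening: 0.497
```

```bash
python3 - <<'E'
from h import *
rows([.69,-.028,.04],-90,3)
s=cam("side"); crop(s["color"],270,130,430,250,5,"s10.png")
E
```

```text
t 24.0 pos [ 0.6916 -0.0269  0.0553] ydeg -89.7 open 0.497 F [ 0.3  0.2 -2. ] T [ 0.03 -0.01 -0.04] q [ 0.15  0.74 -0.21  1.31  0.14  1.08 -1.64] tilt deg 1.4
[[-0.06, 0.05, 0.46, -0.006, -0.005, 0.001], [-0.06, 0.04, 0.46, -0.006, -0.005, 0.001], [-0.06, 0.04, 0.46, -0.006, -0.005, 0.001]]
```

View pics/s10.png

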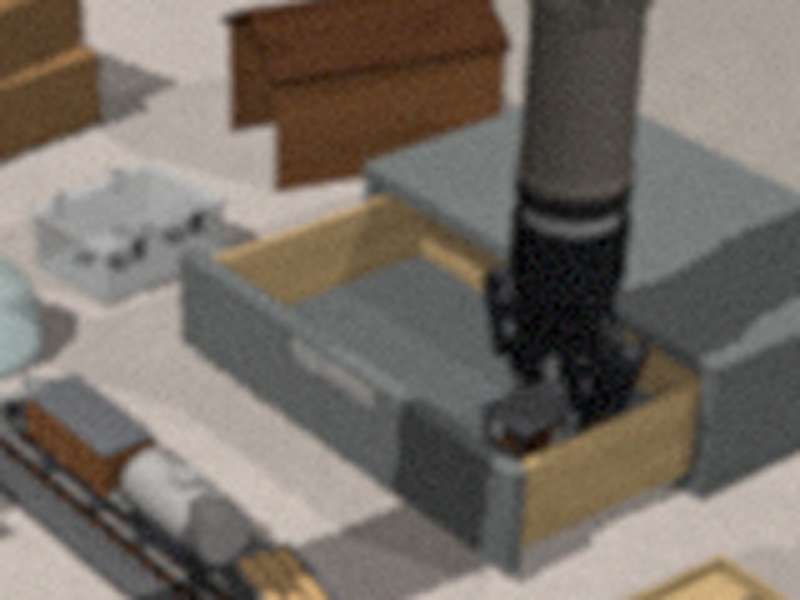

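Emit:
step_arm(
  steps=[
    [0,0,0.4,0,0,0],
    [0,0,0.4,0,0,0],
    [0,0,0.3,0,0,0],
    [0,0,0.2,0,0,0],
    [0,0,0.1,0,0,0],
    [0,0,0,0,0,0],
    [0,0,0,0,0,0],
    [0,0,0,0,0,0],
    [0,0,0,0,0,0],
    [0,0,0,0,0,0],
  ],
)

```text
t: 25.05
ee_pos: [0.6966, -0.0267, 0.0547]
orientation: [-0.008, 1.0, 0.002, 0.014]
ft_force: [-1.8, -0.7, 3.3]
opening: 0.493
```

Emit:
step_arm(
  steps=[
    [0,0,0,0,0,0],
    [0,0,0,0,0,0],
    [0,0,0,0,0,0],
    [0,0,0,0,0,0],
    [0,0,-0.5,0,0,0],
    [0,0,-1,0,0,0],
    [0,0,-2,0,0,0],
    [0,0,-3,0,0,0],
    [0,0,-3,0,0,0],
    [0,0,-2,0,0,0],
  ],
  gripper=0.68,
)

```text
t: 26.05
ee_pos: [0.6917, -0.0285, 0.1705]
orientation: [-0.009, 1.0, 0.002, 0.011]
ft_force: [-0.0, -1.2, -0.0]
opening: 0.681
```

```bash
python3 - <<'E'
from h import *
rows([.441,-.0715,.16],-9.3,10)
s=cam("side"); crop(s["color"],270,130,430,250,5,"s11.png")
E
```

```text
t 26.05 pos [ 0.6917 -0.0285  0.1705] ydeg -89.8 open 0.681 F [-0.  -1.2 -0. ] T [-0.01 -0.05  0.  ] q [ 0.15  0.65 -0.22  1.19  0.12  1.3  -1.63] tilt deg 1.6
[[-2.51, 0.42, -0.01, 0.0, -0.003, -0.14], [-2.54, 0.07, -0.0, 0.0, -0.003, -0.14], [-2.53, -0.29, 0.01, 0.0, -0.003, -0.14], [-2.46, -0.64, 0.01, 0.0, -0.003, -0.14], [-2.35, -0.98, 0.02, 0.0, -0.003, -0.14], [-2.19, -1.3, 0.03, 0.0, -0.003, -0.14], [-1.98, -1.59, 0.04, 0.0, -0.003, -0.14], [-1.74, -1.85, 0.04, 0.0, -0.003, -0.14], [-1.46, -2.08, 0.05, 0.0, -0.003, -0.14], [-1.16, -2.26, 0.05, 0.0, -0.003, -0.14]]
```

View pics/s11.png

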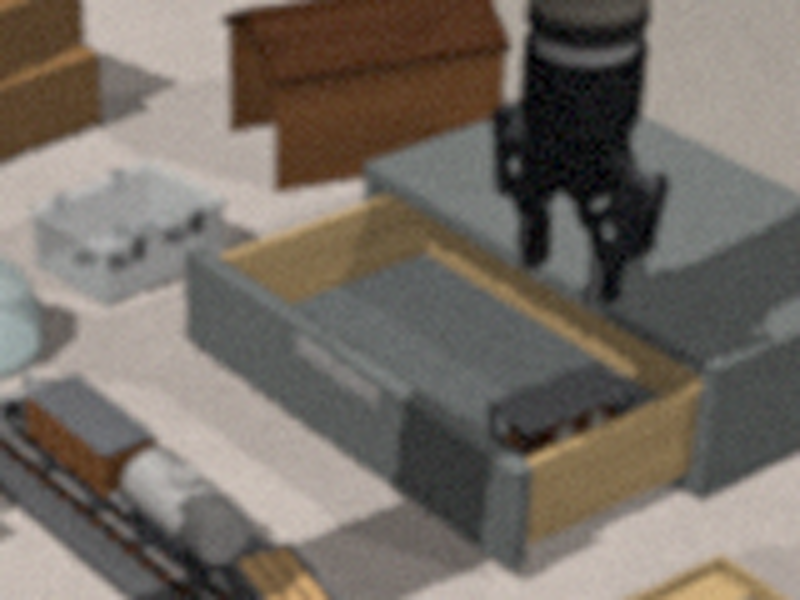

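Emit:
step_arm(
  steps=[
    [-2.5,0.4,-0.2,0,-0.003,-0.13],
    [-2.5,0.1,-0.1,0,-0.003,-0.13],
    [-2.5,-0.3,0,0,-0.003,-0.13],
    [-2.4,-0.6,0,0,-0.003,-0.13],
    [-2.3,-1.0,0,0,-0.003,-0.13],
    [-2.1,-1.3,0,0,-0.003,-0.13],
    [-1.9,-1.5,0,0,-0.003,-0.13],
    [-1.7,-1.7,0,0,-0.003,-0.13],
    [-1.4,-1.9,0,0,-0.003,-0.13],
    [-1.0,-1.6,0,0,-0.003,-0.12],
  ],
  gripper=0.7,
)

```text
t: 27.1
ee_pos: [0.4532, -0.0667, 0.18]
orientation: [0.011, 0.781, 0.624, 0.009]
ft_force: [0.3, -0.1, -0.5]
opening: 0.699
```

```bash
python3 - <<'E'
from h import *
rows([.441,-.0715,.09],-9.3,8)
E
```

```text
t 27.1 pos [ 0.4532 -0.0667  0.18  ] ydeg -12.8 open 0.699 F [ 0.3 -0.1 -0.5] T [-0.03  0.02 -0.02] q [ 0.57  0.19 -0.52  1.86  0.11  1.1  -0.22] tilt deg 1.6
[[-0.09, -0.17, 1.07, 0.004, -0.0, -0.008], [-0.09, -0.16, 1.07, 0.004, -0.0, -0.008], [-0.09, -0.16, 1.07, 0.004, -0.0, -0.008], [-0.09, -0.16, 1.07, 0.004, -0.0, -0.008], [-0.09, -0.15, 1.07, 0.004, -0.0, -0.008], [-0.09, -0.15, 1.07, 0.004, -0.0, -0.008], [-0.09, -0.15, 1.07, 0.004, -0.0, -0.008], [-0.09, -0.14, 1.07, 0.004, -0.0, -0.008]]
```

Emit:
step_arm(
  steps=[
    [-0.2,-0.4,0.3,0.006,0,-0.02],
    [-0.2,-0.4,0.5,0.006,0,-0.02],
    [-0.2,-0.3,0.8,0.006,0,-0.02],
    [-0.1,-0.2,1.2,0.006,0,0],
    [0,0,1.2,0.004,0,0],
    [0,0,1.2,0,0,0],
    [0,0,1.2,0,0,0],
    [0,0,1.2,0,0,0],
    [0,0,0.6,0,0,0],
    [0,0,0,0,0,0],
  ],
)

```text
t: 28.1
ee_pos: [0.4376, -0.0712, 0.0908]
orientation: [-0.001, 0.761, 0.649, -0.001]
ft_force: [1.0, 0.9, 0.1]
opening: 0.699
```

```bash
python3 - <<'E'
from h import *
rows([.441,-.0715,.037],-9.3,6)
s=cam("side"); crop(s["color"],270,180,430,300,5,"s12.png")
a=np.radians(80.7);d=np.array([np.cos(a),np.sin(a),0]);n=np.array([-d[1],d[0],0]);c=np.array([.441,-.0715,.055])
for i in (-1,1):
  for j in (-1,1): print(i,j,((w2px(s,c+i*.045*d+j*.021*n)-[270,180])*5).round())
E
```

```text
t 28.1 pos [ 0.4376 -0.0712  0.0908] ydeg -9.1 open 0.699 F [1.  0.9 0.1] T [ 0.   -0.01  0.01] q [ 0.55  0.3  -0.51  1.98  0.18  0.91 -0.21] tilt deg 0.1
[[0.0, 0.06, 0.85, -0.0, 0.0, 0.001], [0.0, 0.06, 0.85, -0.0, 0.0, 0.001], [0.0, 0.06, 0.85, -0.0, 0.0, 0.001], [0.0, 0.06, 0.85, -0.0, 0.0, 0.001], [0.0, 0.06, 0.85, -0.0, 0.0, 0.001], [0.0, 0.06, 0.85, -0.0, 0.0, 0.001]]
-1 -1 [357. 373.]
-1 1 [294. 393.]
1 -1 [287. 294.]
1 1 [227. 312.]
```

View pics/s12.png

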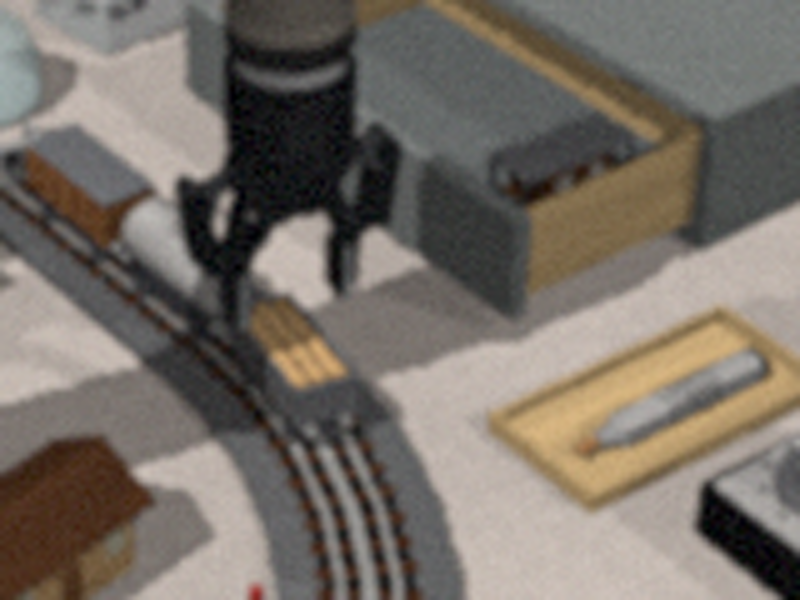

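Emit:
step_arm(
  steps=[
    [0,0.2,0.3,0,0,0],
    [0,0.1,0.8,0,0,0],
    [0,0,1.0,0,0,0],
    [0,0,1.0,0,0,0],
    [0,0,1.0,0,0,0],
    [0,0,0.8,0,0,0],
    [0,0,0.4,0,0,0],
    [0,0,0.1,0,0,0],
    [0,0,0,0,0,0],
    [0,0,0,0,0,0],
  ],
)

```text
t: 29.15
ee_pos: [0.4423, -0.0718, 0.0331]
orientation: [0.0, 0.761, 0.649, -0.0]
ft_force: [-0.2, 0.5, -0.1]
opening: 0.7
```

Emit:
step_arm(
  steps=[
    [0,0,0,0,0,0],
    [0,0,0,0,0,0],
    [0,0,0,0,0,0],
    [0,0,0,0,0,0],
    [0,0,0,0,0,0],
    [0,0,-0.5,0,0,0],
    [0,0,-1,0,0,0],
    [0,0,-2,0,0,0],
    [0,0,-3,0,0,0],
    [0,0,-3,0,0,0],
  ],
  gripper=0,
)

```text
t: 30.15
ee_pos: [0.4383, -0.0711, 0.1296]
orientation: [-0.004, 0.76, 0.649, -0.003]
ft_force: [0.8, -1.6, -1.4]
opening: 0.486
```

```bash
python3 - <<'E'
from h import *
rows([.685,.05,.17],-90,11)
s=cam("side"); crop(s["color"],270,180,430,300,5,"s13.png")
E
```

```text
t 30.15 pos [ 0.4383 -0.0711  0.1296] ydeg -9.0 open 0.486 F [ 0.8 -1.6 -1.4] T [-0.03 -0.03 -0.01] q [ 0.57  0.25 -0.52  1.93  0.14  1.01 -0.17] tilt deg 0.5
[[1.44, 2.04, -0.44, -0.001, 0.001, 0.128], [1.69, 1.84, -0.43, -0.001, 0.001, 0.128], [1.91, 1.61, -0.43, -0.001, 0.001, 0.128], [2.1, 1.35, -0.43, -0.001, 0.001, 0.128], [2.26, 1.07, -0.43, -0.001, 0.001, 0.128], [2.38, 0.77, -0.42, -0.001, 0.001, 0.128], [2.45, 0.46, -0.42, -0.001, 0.001, 0.128], [2.49, 0.14, -0.42, -0.001, 0.001, 0.128], [2.49, -0.18, -0.42, -0.001, 0.001, 0.128], [2.45, -0.5, -0.42, -0.001, 0.001, 0.128], [2.37, -0.8, -0.42, -0.001, 0.001, 0.128]]
```

View pics/s13.png

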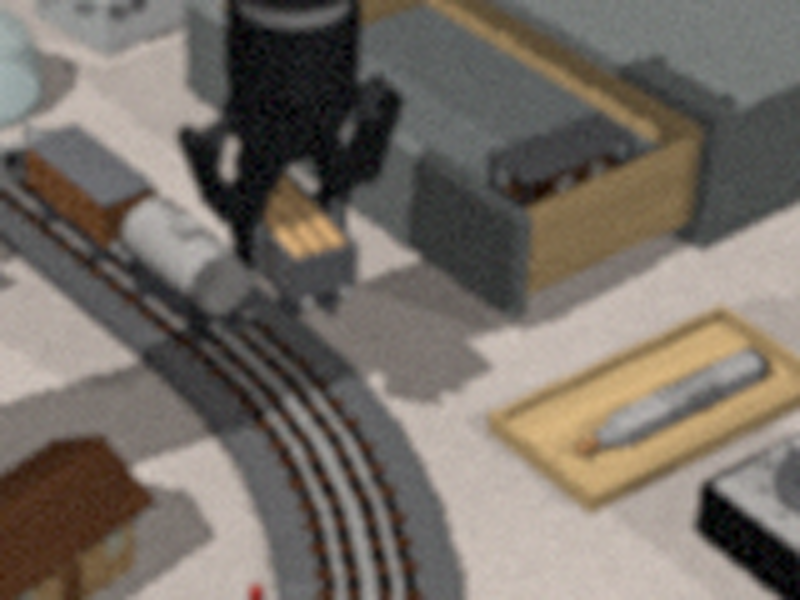

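Emit:
step_arm(
  steps=[
    [1.4,2.0,-2,0,0,0.13],
    [1.7,1.8,-2,0,0,0.13],
    [1.9,1.6,-0.8,0,0,0.13],
    [2.1,1.3,-0.3,0,0,0.13],
    [2.3,1.1,-0.2,0,0,0.13],
    [2.4,0.8,0,0,0,0.13],
    [2.4,0.5,0,0,0,0.13],
    [2.5,0.1,0,0,0,0.13],
    [2.5,-0.2,0,0,0,0.13],
    [2.4,-0.5,0,0,0,0.13],
  ],
)

```text
t: 31.2
ee_pos: [0.6736, 0.0329, 0.1989]
orientation: [0.002, 1.0, 0.028, 0.004]
ft_force: [0.4, -0.8, -1.6]
opening: 0.483
```

```bash
python3 - <<'E'
from h import *
rows([.69,.05,.13],-90,8)
E
```

```text
t 31.2 pos [0.6736 0.0329 0.1989] ydeg -86.8 open 0.483 F [ 0.4 -0.8 -1.6] T [-0.04  0.01  0.01] q [ 0.08  0.61 -0.27  1.19  0.16  1.36 -1.7 ] tilt deg 0.5
[[0.21, -0.21, 0.81, 0.001, -0.001, 0.007], [0.21, -0.21, 0.81, 0.001, -0.001, 0.007], [0.21, -0.21, 0.81, 0.001, -0.001, 0.007], [0.21, -0.21, 0.81, 0.001, -0.001, 0.007], [0.21, -0.21, 0.81, 0.001, -0.001, 0.007], [0.21, -0.21, 0.81, 0.001, -0.001, 0.007], [0.21, -0.21, 0.81, 0.001, -0.001, 0.007], [0.21, -0.21, 0.81, 0.001, -0.001, 0.007]]
```

Emit:
step_arm(
  steps=[
    [0.4,-0.5,0.3,0,0,0.02],
    [0.4,-0.5,0.7,0,0,0.02],
    [0.3,-0.5,1.3,0,0,0.01],
    [0.2,-0.3,1.5,0,0,0],
    [0,0,1.5,0,0,0],
    [0,0,1.5,0,0,0],
    [0,0,1.5,0,0,0],
    [0,0,1.5,0,0,0],
    [0,0,1.2,0,0,0],
    [0,0,0.5,0,0,0],
  ],
)

```text
t: 32.2
ee_pos: [0.6842, 0.0538, 0.0719]
orientation: [0.001, 1.0, 0.003, -0.0]
ft_force: [-0.5, 0.1, -1.0]
opening: 0.488
```

```bash
python3 - <<'E'
from h import *
rows([.69,.05,.05],-90,4)
s=cam("side"); crop(s["color"],270,130,430,250,5,"s14.png")
E
```

```text
t 32.2 pos [0.6842 0.0538 0.0719] ydeg -89.7 open 0.488 F [-0.5  0.1 -1. ] T [-0.02  0.05  0.01] q [ 0.04  0.73 -0.25  1.3   0.19  1.14 -1.79] tilt deg 0.1
[[0.15, 0.09, 0.5, 0.001, 0.0, 0.001], [0.15, 0.09, 0.5, 0.001, 0.0, 0.001], [0.15, 0.09, 0.5, 0.001, 0.0, 0.001], [0.15, 0.09, 0.5, 0.001, 0.0, 0.001]]
```

View pics/s14.png

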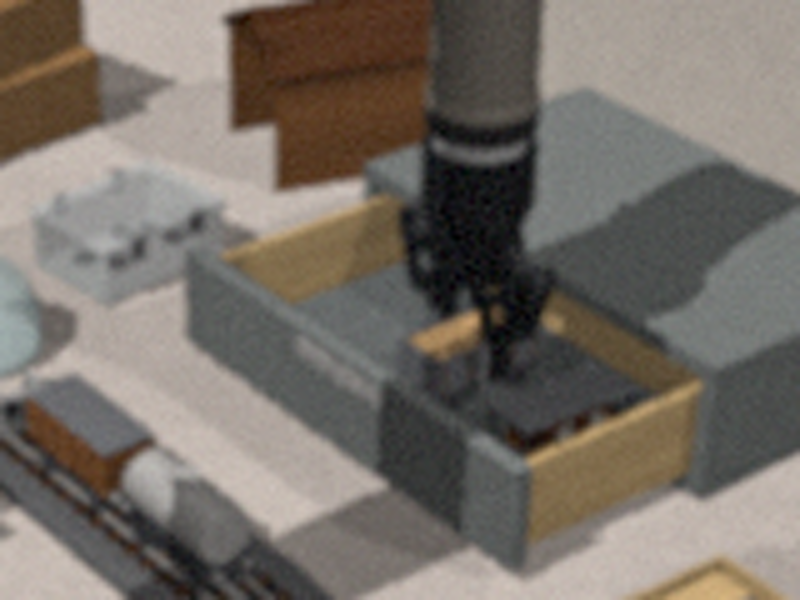

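Emit:
step_arm(
  steps=[
    [0,0,0.6,0,0,0],
    [0,0,0.6,0,0,0],
    [0,0,0.4,0,0,0],
    [0,0,0.3,0,0,0],
    [0,0,0.2,0,0,0],
    [0,0,0,0,0,0],
    [0,0,0,0,0,0],
    [0,0,0,0,0,0],
    [0,0,0,0,0,0],
    [0,0,0,0,0,0],
  ],
)

```text
t: 33.25
ee_pos: [0.6861, 0.0539, 0.0517]
orientation: [0.001, 1.0, 0.003, 0.002]
ft_force: [-0.3, -0.5, -2.0]
opening: 0.483
```

Emit:
step_arm(
  steps=[
    [0,0,0.2,0,0,0],
    [0,0,0.2,0,0,0],
    [0,0,0.2,0,0,0],
    [0,0,0.1,0,0,0],
    [0,0,0,0,0,0],
    [0,0,0,0,0,0],
    [0,0,0,0,0,0],
    [0,0,0,0,0,0],
    [0,0,0,0,0,0],
    [0,0,0,0,0,0],
  ],
)

```text
t: 34.25
ee_pos: [0.687, 0.054, 0.0479]
orientation: [0.001, 1.0, 0.002, 0.003]
ft_force: [-1.0, 0.4, 1.3]
opening: 0.482
```

Emit:
step_arm(
  steps=[
    [0,0,0,0,0,0],
    [0,0,0,0,0,0],
    [0,0,0,0,0,0],
    [0,0,0,0,0,0],
    [0,0,-0.5,0,0,0],
    [0,0,-1,0,0,0],
    [0,0,-2,0,0,0],
    [0,0,-3,0,0,0],
    [0,0,-3,0,0,0],
    [0,0,-2,0,0,0],
  ],
  gripper=0.68,
)

```text
t: 35.25
ee_pos: [0.6845, 0.054, 0.1655]
orientation: [0.001, 1.0, 0.003, 0.0]
ft_force: [0.0, -0.2, -0.1]
opening: 0.676
```

```bash
python3 - <<'E'
from h import *
rows([.444,.0477,.16],2,11)
s=cam("side"); crop(s["color"],230,130,430,280,4,"s15.png")
c=np.array([.444,.0477,.074]);print(((w2px(s,c)-[230,130])*4))
for j in(-1,1): print(((w2px(s,c+[-.0012*j,.045*j,0])-[230,130])*4))
E
```

```text
t 35.25 pos [0.6845 0.054  0.1655] ydeg -89.7 open 0.676 F [ 0.  -0.2 -0.1] T [0.08 0.01 0.04] q [ 0.04  0.66 -0.26  1.19  0.17  1.32 -1.77] tilt deg 0.1
[[-2.19, 0.05, -0.0, 0.0, 0.0, -0.145], [-2.17, -0.27, -0.0, 0.0, 0.0, -0.145], [-2.11, -0.58, -0.0, 0.0, 0.0, -0.145], [-2.0, -0.88, -0.0, 0.0, 0.0, -0.145], [-1.85, -1.16, -0.0, 0.0, 0.0, -0.145], [-1.66, -1.42, -0.0, 0.0, 0.0, -0.145], [-1.44, -1.65, -0.0, 0.0, 0.0, -0.145], [-1.19, -1.84, -0.0, 0.0, 0.0, -0.145], [-0.91, -1.99, -0.0, 0.0, 0.0, -0.145], [-0.61, -2.1, -0.0, 0.0, 0.0, -0.145], [-0.3, -2.17, -0.0, 0.0, 0.0, -0.145]]
[306.00656572 380.69100144]
[340.08629652 406.25086216]
[273.20725329 356.09145686]
```

View pics/s15.png

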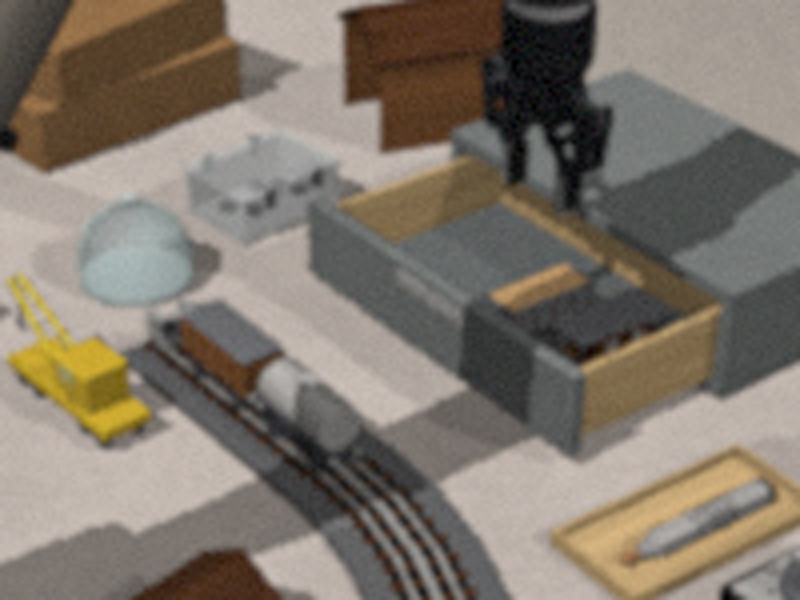

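Emit:
step_arm(
  steps=[
    [-2.4,0,-0.1,0,0,-0.14],
    [-2.4,-0.3,0,0,0,-0.14],
    [-2.3,-0.6,0,0,0,-0.14],
    [-2.2,-1.0,0,0,0,-0.14],
    [-2.0,-1.3,0,0,0,-0.14],
    [-1.8,-1.6,0,0,0,-0.14],
    [-1.6,-1.8,0,0,0,-0.14],
    [-1.3,-1.9,0,0,0,-0.14],
    [-1.0,-2.1,0,0,0,-0.14],
    [-0.5,-2.0,0,0,0,-0.14],
  ],
  gripper=0.7,
)

```text
t: 36.3
ee_pos: [0.4491, 0.0496, 0.1756]
orientation: [0.011, 0.745, 0.667, 0.01]
ft_force: [0.0, 0.3, 0.8]
opening: 0.704
```

```bash
python3 - <<'E'
from h import *
rows([.444,.0477,.1],2,8)
E
```

```text
t 36.3 pos [0.4491 0.0496 0.1756] ydeg -6.3 open 0.704 F [0.  0.3 0.8] T [-0.01  0.02  0.04] q [ 0.4   0.19 -0.63  1.88  0.14  1.09 -0.39] tilt deg 1.7
[[-0.03, -0.09, 0.89, 0.004, 0.0, -0.018], [-0.03, -0.09, 0.89, 0.004, 0.0, -0.018], [-0.03, -0.08, 0.89, 0.004, 0.0, -0.018], [-0.03, -0.08, 0.89, 0.004, 0.0, -0.018], [-0.03, -0.08, 0.89, 0.004, 0.0, -0.018], [-0.02, -0.07, 0.89, 0.004, 0.0, -0.018], [-0.02, -0.07, 0.89, 0.004, 0.0, -0.018], [-0.02, -0.07, 0.89, 0.004, 0.0, -0.018]]
```

Emit:
step_arm(
  steps=[
    [0,-0.2,0.3,0.005,0,-0.04],
    [0,-0.2,0.6,0.005,0,-0.04],
    [0,-0.2,1.0,0.005,0,-0.04],
    [0,0,1.2,0.005,0,-0.02],
    [0,0,1.2,0.005,0,0],
    [0,0,1.2,0.005,0,0],
    [0,0,1.2,0,0,0],
    [0,0,0.6,0,0,0],
    [0,0,0.1,0,0,0],
    [0,0,0,0,0,0],
  ],
)

```text
t: 37.3
ee_pos: [0.4421, 0.0494, 0.0997]
orientation: [0.004, 0.693, 0.721, -0.002]
ft_force: [-0.2, -0.6, -0.3]
opening: 0.699
```

```bash
python3 - <<'E'
from h import *
rows([.444,.0477,.036],2,6)
s=cam("side"); crop(s["color"],230,130,430,280,4,"s16.png")
E
```

```text
t 37.3 pos [0.4421 0.0494 0.0997] ydeg 2.2 open 0.699 F [-0.2 -0.6 -0.3] T [-0.02  0.04  0.02] q [ 0.37  0.3  -0.62  1.97  0.23  0.94 -0.33] tilt deg 0.5
[[-0.02, 0.03, 1.01, 0.0, 0.001, 0.001], [-0.02, 0.03, 1.01, 0.0, 0.001, 0.001], [-0.02, 0.03, 1.01, 0.0, 0.001, 0.001], [-0.03, 0.03, 1.01, 0.0, 0.001, 0.001], [-0.03, 0.03, 1.01, 0.0, 0.001, 0.001], [-0.03, 0.03, 1.01, 0.0, 0.001, 0.001]]
```

View pics/s16.png

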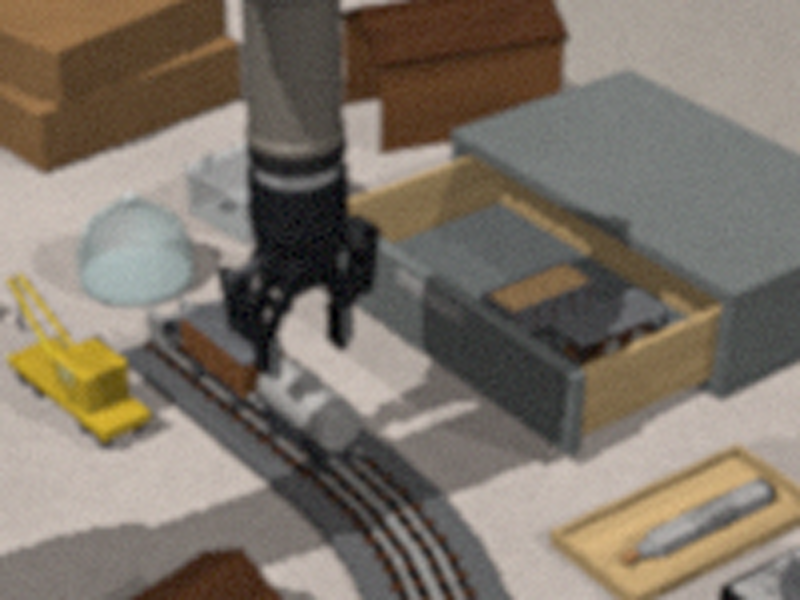

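Emit:
step_arm(
  steps=[
    [0,0,0.5,0,0,0],
    [0,0.1,1.0,0,0,0],
    [0,0,1.1,0,0,0],
    [0,0,1.1,0,0,0],
    [0,0,1.1,0,0,0],
    [0,0,0.8,0,0,0],
    [0,0,0.4,0,0,0],
    [0,0,0.1,0,0,0],
    [0,0,0,0,0,0],
    [0,0,0,0,0,0],
  ],
)

```text
t: 38.35
ee_pos: [0.4442, 0.049, 0.0338]
orientation: [0.004, 0.693, 0.721, -0.001]
ft_force: [1.0, -0.1, -0.0]
opening: 0.698
```

Emit:
step_arm(
  steps=[
    [0,0,0,0,0,0],
    [0,0,0,0,0,0],
    [0,0,0,0,0,0],
    [0,0,0,0,0,0],
    [0,0,0,0,0,0],
    [0,0,-0.5,0,0,0],
    [0,0,-1,0,0,0],
    [0,0,-2,0,0,0],
    [0,0,-3,0,0,0],
    [0,0,-3,0,0,0],
  ],
  gripper=0,
)

```text
t: 39.35
ee_pos: [0.4389, 0.049, 0.1299]
orientation: [0.0, 0.693, 0.721, -0.006]
ft_force: [0.8, 0.4, -2.6]
opening: 0.48
```

```bash
python3 - <<'E'
from h import *
rows([.685,.13,.17],-90,12)
s=cam("side"); crop(s["color"],230,130,430,280,4,"s17.png")
E
```

```text
t 39.35 pos [0.4389 0.049  0.1299] ydeg 2.3 open 0.48 F [ 0.8  0.4 -2.6] T [ 0.01 -0.04 -0.01] q [ 0.39  0.26 -0.64  1.93  0.19  1.02 -0.29] tilt deg 0.6
[[0.59, 2.07, -0.41, 0.0, 0.001, 0.134], [0.86, 1.98, -0.41, 0.0, 0.001, 0.134], [1.12, 1.84, -0.4, 0.0, 0.001, 0.134], [1.36, 1.68, -0.4, 0.0, 0.001, 0.134], [1.57, 1.48, -0.4, 0.0, 0.001, 0.134], [1.75, 1.26, -0.4, 0.0, 0.001, 0.134], [1.91, 1.01, -0.4, 0.0, 0.001, 0.134], [2.02, 0.75, -0.4, 0.0, 0.001, 0.134], [2.11, 0.47, -0.39, 0.0, 0.001, 0.134], [2.15, 0.18, -0.39, 0.0, 0.001, 0.134], [2.16, -0.11, -0.39, 0.0, 0.001, 0.134], [2.12, -0.39, -0.39, 0.0, 0.001, 0.134]]
```

View pics/s17.png

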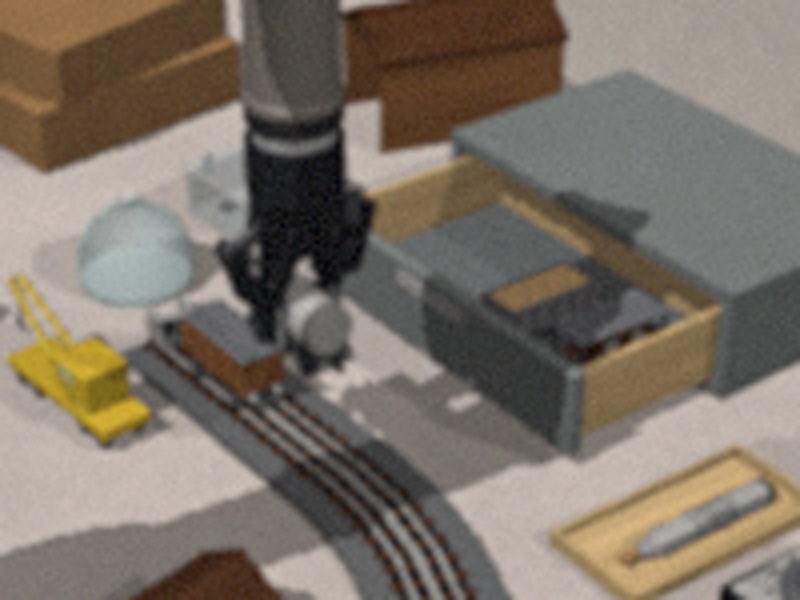

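Emit:
step_arm(
  steps=[
    [0.6,2.4,-2,0,0,0.14],
    [0.9,2.3,-2,0,0,0.14],
    [1.3,2.2,-0.8,0,0,0.14],
    [1.6,2.0,-0.3,0,0,0.14],
    [1.9,1.8,-0.1,0,0,0.14],
    [2.1,1.5,0,0,0,0.14],
    [2.3,1.2,0,0,0,0.14],
    [2.5,0.8,0,0,0,0.14],
    [2.5,0.5,0,0,0,0.14],
    [2.5,0.2,0,0,0,0.14],
  ],
)

```text
t: 40.4
ee_pos: [0.6911, 0.1184, 0.1936]
orientation: [0.006, 0.997, 0.077, -0.0]
ft_force: [0.1, -0.1, -2.3]
opening: 0.476
```

```bash
python3 - <<'E'
from h import *
rows([.686,.13,.13],-90,6)
E
```

```text
t 40.4 pos [0.6911 0.1184 0.1936] ydeg -81.2 open 0.476 F [ 0.1 -0.1 -2.3] T [ 0.11  0.03 -0.  ] q [-0.04  0.68 -0.3   1.08  0.2   1.41 -1.73] tilt deg 0.6
[[-0.05, -0.22, 1.01, 0.002, 0.0, 0.026], [-0.06, -0.21, 1.01, 0.002, 0.0, 0.026], [-0.06, -0.21, 1.01, 0.002, 0.0, 0.026], [-0.07, -0.21, 1.01, 0.002, 0.0, 0.026], [-0.07, -0.2, 1.01, 0.002, 0.0, 0.026], [-0.08, -0.2, 1.01, 0.002, 0.0, 0.026]]
```

Emit:
step_arm(
  steps=[
    [-0.1,-0.3,0.3,0,0,0.05],
    [-0.1,-0.3,0.7,0,0,0.05],
    [-0.1,-0.3,1.2,0,0,0.04],
    [0,-0.1,1.5,0,0,0],
    [0,0,1.5,0,0,0],
    [0,0,1.5,0,0,0],
    [0,0,1.5,0,0,0],
    [0,0,1.3,0,0,0],
    [0,0,0.8,0,0,0],
    [0,0,0.3,0,0,0],
  ],
)

```text
t: 41.4
ee_pos: [0.688, 0.1301, 0.0805]
orientation: [0.003, 1.0, 0.004, -0.002]
ft_force: [-0.2, -0.2, -2.1]
opening: 0.481
```

```bash
python3 - <<'E'
from h import *
rows([.686,.13,.05],-90,6)
s=cam("side"); crop(s["color"],270,130,430,250,5,"s18.png")
E
```

```text
t 41.4 pos [0.688  0.1301 0.0805] ydeg -89.6 open 0.481 F [-0.2 -0.2 -2.1] T [0.02 0.04 0.  ] q [-0.07  0.75 -0.27  1.23  0.2   1.18 -1.9 ] tilt deg 0.4
[[-0.03, -0.0, 0.46, 0.001, 0.001, 0.001], [-0.03, -0.0, 0.46, 0.001, 0.001, 0.001], [-0.03, -0.0, 0.46, 0.001, 0.001, 0.001], [-0.03, -0.0, 0.46, 0.001, 0.001, 0.001], [-0.03, 0.0, 0.46, 0.001, 0.001, 0.001], [-0.03, 0.0, 0.46, 0.001, 0.001, 0.001]]
```

View pics/s18.png

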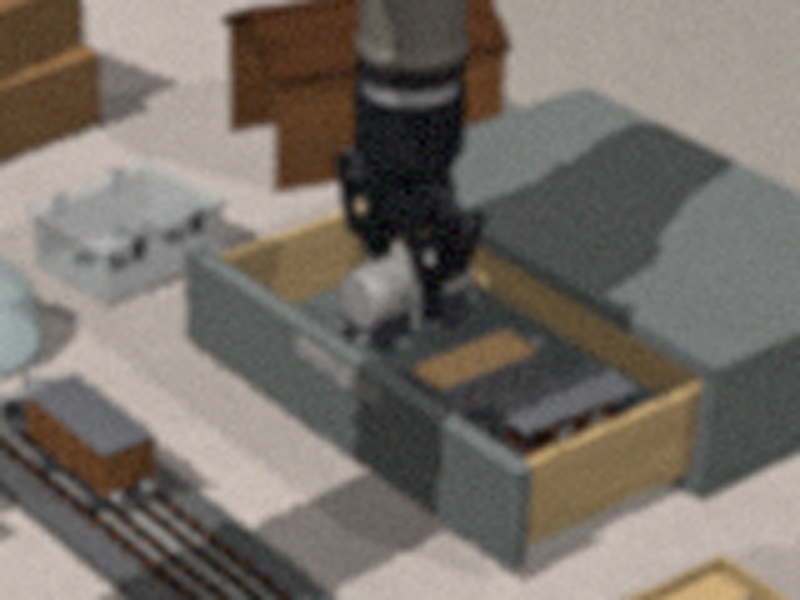

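Clear; I'll lower it (contact expected at TCP z ≈ 0.049).

Emit:
step_arm(
  steps=[
    [0,0,0.8,0,0,0],
    [0,0,0.8,0,0,0],
    [0,0,0.7,0,0,0],
    [0,0,0.4,0,0,0],
    [0,0,0.2,0,0,0],
    [0,0,0.1,0,0,0],
    [0,0,0,0,0,0],
    [0,0,0,0,0,0],
    [0,0,0,0,0,0],
    [0,0,0,0,0,0],
  ],
)

```text
t: 42.45
ee_pos: [0.69, 0.1304, 0.0507]
orientation: [0.003, 1.0, 0.004, 0.001]
ft_force: [-0.1, 0.7, -1.7]
opening: 0.48
```

Emit:
step_arm(
  steps=[
    [0,0,0.2,0,0,0],
    [0,0,0.1,0,0,0],
    [0,0,0.1,0,0,0],
    [0,0,0,0,0,0],
    [0,0,0,0,0,0],
    [0,0,0,0,0,0],
    [0,0,0,0,0,0],
    [0,0,0,0,0,0],
    [0,0,0,0,0,0],
    [0,0,0,0,0,0],
  ],
)

```text
t: 43.45
ee_pos: [0.6909, 0.1306, 0.0489]
orientation: [0.002, 1.0, 0.004, 0.002]
ft_force: [-1.6, -0.4, 0.8]
opening: 0.479
```

Emit:
step_arm(
  steps=[
    [0,0,0,0,0,0],
    [0,0,0,0,0,0],
    [0,0,0,0,0,0],
    [0,0,0,0,0,0],
    [0,0,-0.5,0,0,0],
    [0,0,-1,0,0,0],
    [0,0,-2,0,0,0],
    [0,0,-3,0,0,0],
    [0,0,-3,0,0,0],
    [0,0,-2,0,0,0],
  ],
  gripper=0.68,
)

```text
t: 44.45
ee_pos: [0.6893, 0.131, 0.1674]
orientation: [0.003, 1.0, 0.004, 0.0]
ft_force: [0.2, 0.5, -1.0]
opening: 0.681
```

```bash
python3 - <<'E'
from h import *
rows([.4426,.1587,.17],2.3,11)
s=cam("side"); crop(s["color"],230,130,430,280,4,"s19.png")
s=cam("top"); crop(s["color"],150,90,350,240,4,"t19.png")
E
```

```text
t 44.45 pos [0.6893 0.131  0.1674] ydeg -89.6 open 0.681 F [ 0.2  0.5 -1. ] T [ 0.02 -0.01  0.  ] q [-0.07  0.69 -0.28  1.13  0.18  1.35 -1.89] tilt deg 0.3
[[-2.24, -0.27, -0.08, 0.0, 0.0, -0.146], [-2.18, -0.59, -0.08, 0.0, 0.0, -0.146], [-2.07, -0.9, -0.08, 0.0, 0.0, -0.146], [-1.92, -1.19, -0.08, 0.0, 0.0, -0.146], [-1.72, -1.46, -0.08, 0.0, 0.0, -0.146], [-1.49, -1.69, -0.08, 0.0, 0.0, -0.146], [-1.23, -1.89, -0.08, 0.0, 0.0, -0.146], [-0.94, -2.05, -0.08, 0.0, 0.0, -0.146], [-0.64, -2.17, -0.08, 0.0, 0.0, -0.146], [-0.31, -2.23, -0.08, 0.0, 0.0, -0.146], [0.01, -2.26, -0.07, 0.0, 0.0, -0.146]]
```

View pics/s19.png

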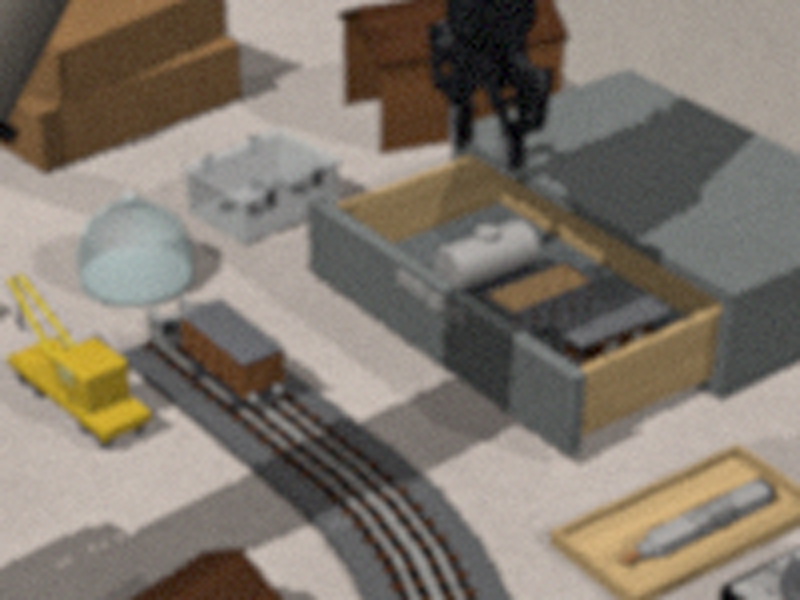

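View pics/t19.png

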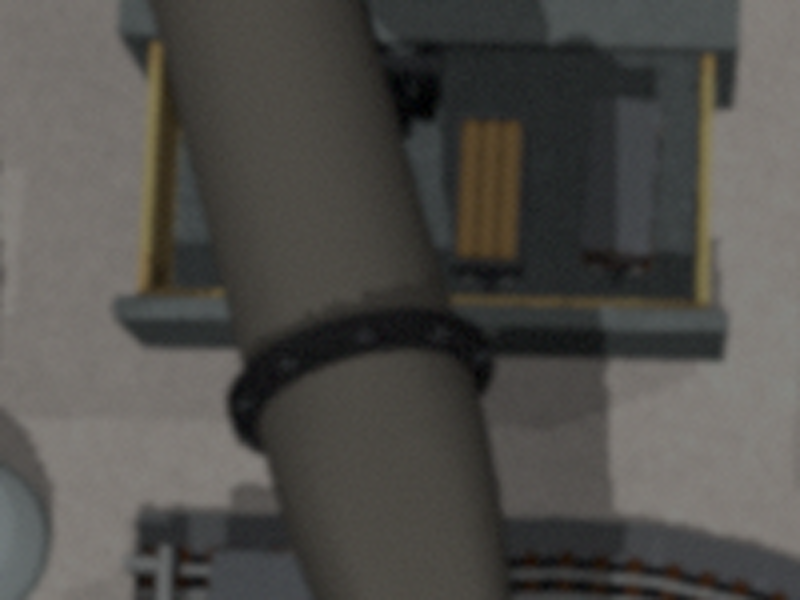

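Emit:
step_arm(
  steps=[
    [-2.5,-0.3,-0.1,0,0,-0.145],
    [-2.4,-0.6,-0.1,0,0,-0.145],
    [-2.3,-1.0,-0.1,0,0,-0.145],
    [-2.1,-1.3,-0.1,0,0,-0.145],
    [-1.9,-1.6,0,0,0,-0.145],
    [-1.6,-1.8,0,0,0,-0.145],
    [-1.4,-2.0,0,0,0,-0.145],
    [-1.1,-2.1,0,0,0,-0.145],
    [-0.7,-2.2,0,0,0,-0.145],
    [-0.3,-2.2,0,0,0,-0.145],
  ],
  gripper=0.7,
)

```text
t: 45.55
ee_pos: [0.4398, 0.149, 0.1677]
orientation: [0.005, 0.73, 0.683, -0.002]
ft_force: [-0.6, -0.1, -0.5]
opening: 0.7
```

```bash
python3 - <<'E'
from h import *
rows([.4426,.1587,.1],2.3,8)
s=cam("side"); crop(s["color"],230,130,430,280,4,"s20.png")
a=np.radians(92.3);d=np.array([np.cos(a),np.sin(a),0]);n=np.array([-d[1],d[0],0]);c=np.array([.4426,.1587,.066])
for i in (-1,1):
  for j in (-1,1): print(i,j,((w2px(s,c+i*.048*d+j*.021*n)-[230,130])*4).round())
E
```

```text
t 45.55 pos [0.4398 0.149  0.1677] ydeg -3.8 open 0.7 F [-0.6 -0.1 -0.5] T [ 0.01  0.   -0.05] q [ 0.2   0.26 -0.68  1.83  0.19  1.11 -0.61] tilt deg 0.6
[[0.13, 0.02, 0.79, 0.001, 0.001, -0.013], [0.13, 0.02, 0.8, 0.001, 0.001, -0.013], [0.13, 0.03, 0.8, 0.001, 0.001, -0.013], [0.13, 0.03, 0.8, 0.001, 0.001, -0.013], [0.13, 0.03, 0.8, 0.001, 0.001, -0.013], [0.12, 0.03, 0.8, 0.001, 0.001, -0.013], [0.12, 0.04, 0.8, 0.001, 0.001, -0.013], [0.12, 0.04, 0.8, 0.001, 0.001, -0.013]]
-1 -1 [284. 345.]
-1 1 [242. 363.]
1 -1 [217. 297.]
1 1 [176. 314.]
```

View pics/s20.png

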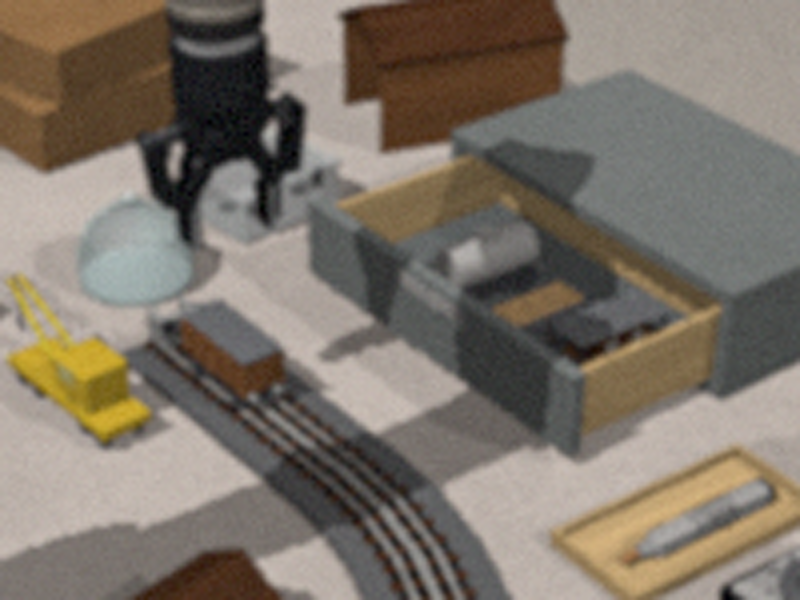

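Emit:
step_arm(
  steps=[
    [0.3,0,0.3,0,0,-0.03],
    [0.3,0.1,0.6,0,0,-0.03],
    [0.3,0.1,1.0,0,0,-0.03],
    [0.1,0.1,1.2,0,0,-0.02],
    [0,0,1.2,0,0,0],
    [0,0,1.2,0,0,0],
    [0,0,1.2,0,0,0],
    [0,0,1.0,0,0,0],
    [0,0,0.1,0,0,0],
    [0,0,0,0,0,0],
  ],
)

```text
t: 46.6
ee_pos: [0.4384, 0.1584, 0.0792]
orientation: [0.002, 0.687, 0.726, -0.006]
ft_force: [0.1, 0.8, -0.9]
opening: 0.698
```

```bash
python3 - <<'E'
from h import *
rows([.4426,.1587,.036],2.3,6)
s=cam("side"); crop(s["color"],230,130,430,280,4,"s21.png")
E
```

```text
t 46.6 pos [0.4384 0.1584 0.0792] ydeg 3.2 open 0.698 F [ 0.1  0.8 -0.9] T [ 0.06 -0.03 -0.02] q [ 0.15  0.39 -0.66  1.93  0.31  0.93 -0.62] tilt deg 0.8
[[0.01, 0.08, 0.67, -0.001, 0.002, 0.003], [0.01, 0.07, 0.67, -0.001, 0.002, 0.003], [0.01, 0.07, 0.67, -0.001, 0.002, 0.003], [0.01, 0.07, 0.67, -0.001, 0.002, 0.003], [0.01, 0.07, 0.67, -0.001, 0.002, 0.003], [0.0, 0.07, 0.67, -0.001, 0.002, 0.003]]
```

View pics/s21.png

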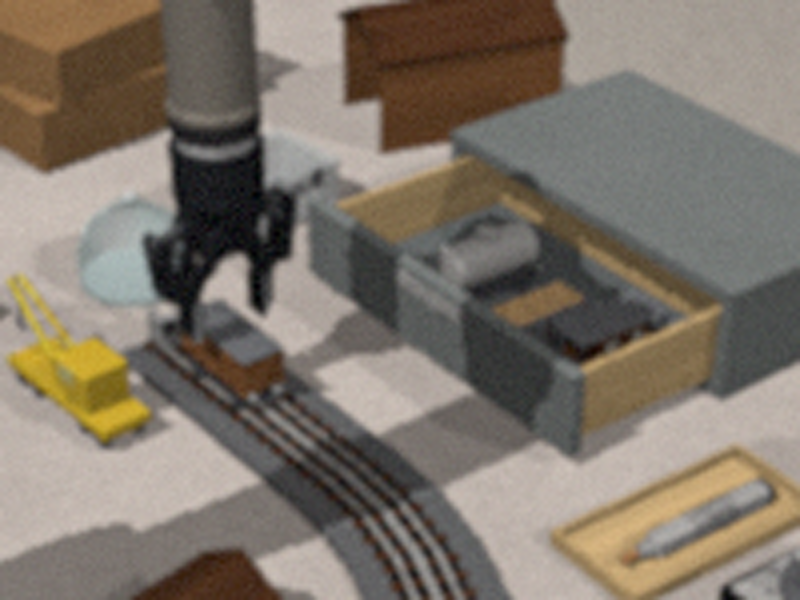

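Emit:
step_arm(
  steps=[
    [0,0.2,0.2,0,0.004,0],
    [0,0.2,0.5,0,0.004,0],
    [0,0,0.9,0,0,0],
    [0,0,0.9,0,0,0],
    [0,0,0.8,0,0,0],
    [0,0,0.5,0,0,0],
    [0,0,0.2,0,0,0],
    [0,0,0,0,0,0],
    [0,0,0,0,0,0],
    [0,0,0,0,0,0],
  ],
)

```text
t: 47.65
ee_pos: [0.4438, 0.1587, 0.037]
orientation: [-0.0, 0.687, 0.726, -0.002]
ft_force: [-0.2, 0.3, 0.4]
opening: 0.701
```

Emit:
step_arm(
  steps=[
    [0,0,0,0,0,0],
    [0,0,0,0,0,0],
    [0,0,0,0,0,0],
    [0,0,0,0,0,0],
    [0,0,0,0,0,0],
    [0,0,-0.5,0,0,0],
    [0,0,-1,0,0,0],
    [0,0,-2,0,0,0],
    [0,0,-3,0,0,0],
    [0,0,-3,0,0,0],
  ],
  gripper=0,
)

```text
t: 48.65
ee_pos: [0.4393, 0.157, 0.1324]
orientation: [-0.003, 0.687, 0.727, -0.008]
ft_force: [1.1, -0.6, -2.9]
opening: 0.491
```

```bash
python3 - <<'E'
from h import *
rows([.686,.206,.17],-90,12)
s=cam("side"); crop(s["color"],230,130,430,280,4,"s22.png")
E
```

```text
t 48.65 pos [0.4393 0.157  0.1324] ydeg 3.2 open 0.491 F [ 1.1 -0.6 -2.9] T [ 0.02 -0.12  0.  ] q [ 0.19  0.33 -0.7   1.86  0.24  1.06 -0.55] tilt deg 0.9
[[0.29, 2.07, -0.4, -0.001, 0.001, 0.136], [0.57, 2.01, -0.4, -0.001, 0.001, 0.136], [0.84, 1.92, -0.39, -0.001, 0.001, 0.136], [1.09, 1.79, -0.39, -0.001, 0.001, 0.136], [1.32, 1.62, -0.39, -0.001, 0.001, 0.136], [1.53, 1.43, -0.39, -0.001, 0.001, 0.136], [1.71, 1.21, -0.38, -0.001, 0.001, 0.136], [1.86, 0.97, -0.38, -0.001, 0.001, 0.136], [1.97, 0.71, -0.38, -0.001, 0.001, 0.136], [2.05, 0.44, -0.37, -0.001, 0.001, 0.136], [2.09, 0.16, -0.37, -0.001, 0.001, 0.136], [2.09, -0.13, -0.37, -0.001, 0.001, 0.136]]
```

View pics/s22.png

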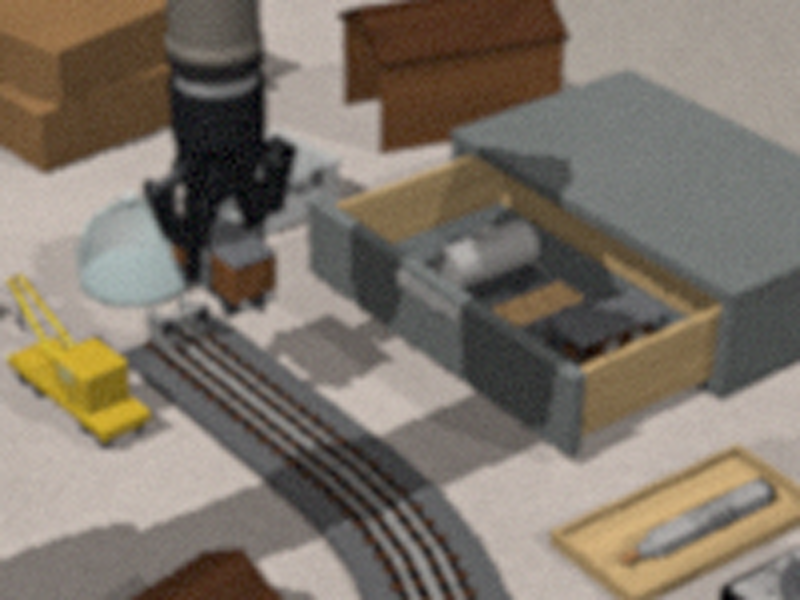

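Emit:
step_arm(
  steps=[
    [0.3,2.4,-2,0,0,0.145],
    [0.6,2.4,-2,0,0,0.145],
    [1.0,2.3,-0.8,0,0,0.145],
    [1.3,2.1,-0.3,0,0,0.145],
    [1.6,1.9,-0.1,0,0,0.145],
    [1.8,1.6,0,0,0,0.145],
    [2.0,1.3,0,0,0,0.145],
    [2.2,1.0,0,0,0,0.145],
    [2.3,0.7,0,0,0,0.145],
    [2.3,0.3,0,0,0,0.145],
  ],
)

```text
t: 49.7
ee_pos: [0.6848, 0.1979, 0.1948]
orientation: [0.003, 0.998, 0.065, -0.004]
ft_force: [0.2, -0.4, -2.6]
opening: 0.489
```

```bash
python3 - <<'E'
from h import *
rows([.686,.206,.13],-90,6)
E
```

```text
t 49.7 pos [0.6848 0.1979 0.1948] ydeg -82.5 open 0.489 F [ 0.2 -0.4 -2.6] T [ 0.02 -0.03 -0.03] q [-0.15  0.71 -0.31  1.02  0.21  1.44 -1.86] tilt deg 0.6
[[0.05, -0.14, 1.03, 0.001, 0.001, 0.022], [0.04, -0.14, 1.03, 0.001, 0.001, 0.022], [0.04, -0.14, 1.03, 0.001, 0.001, 0.022], [0.03, -0.14, 1.03, 0.001, 0.001, 0.022], [0.03, -0.14, 1.03, 0.001, 0.001, 0.022], [0.02, -0.14, 1.03, 0.001, 0.001, 0.022]]
```

Emit:
step_arm(
  steps=[
    [0.1,-0.3,0.3,0,0,0.04],
    [0.1,-0.3,0.7,0,0,0.04],
    [0,-0.2,1.2,0,0,0.04],
    [0,-0.1,1.5,0,0,0.01],
    [0,0,1.5,0,0,0],
    [0,0,1.5,0,0,0],
    [0,0,1.5,0,0,0],
    [0,0,1.3,0,0,0],
    [0,0,0.8,0,0,0],
    [0,0,0.3,0,0,0],
  ],
)

```text
t: 50.7
ee_pos: [0.6857, 0.2082, 0.082]
orientation: [0.001, 1.0, -0.004, -0.006]
ft_force: [0.5, -0.2, -2.9]
opening: 0.487
```

```bash
python3 - <<'E'
from h import *
rows([.686,.206,.055],-90,6)
s=cam("side"); crop(s["color"],270,130,430,250,5,"s23.png")
E
```

```text
t 50.7 pos [0.6857 0.2082 0.082 ] ydeg -90.4 open 0.487 F [ 0.5 -0.2 -2.9] T [ 0.02  0.01 -0.02] q [-0.17  0.79 -0.28  1.16  0.21  1.23 -2.02] tilt deg 0.7
[[0.01, 0.03, 0.4, 0.0, 0.002, -0.001], [0.01, 0.04, 0.4, 0.0, 0.002, -0.001], [0.01, 0.04, 0.4, 0.0, 0.002, -0.001], [0.01, 0.04, 0.4, 0.0, 0.002, -0.001], [0.01, 0.04, 0.4, 0.0, 0.002, -0.001], [0.01, 0.04, 0.4, 0.0, 0.002, -0.001]]
```

View pics/s23.png

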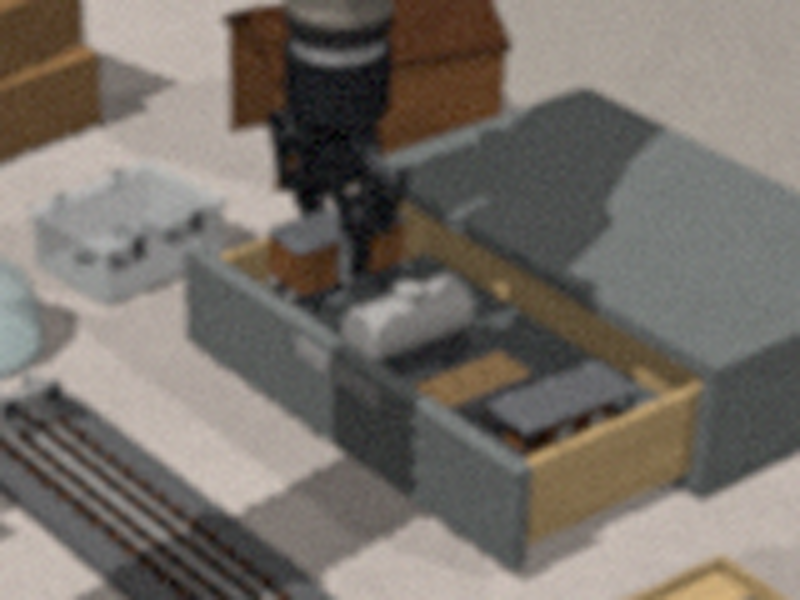

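Emit:
step_arm(
  steps=[
    [0,0.2,0.6,0,0,0],
    [0,0.2,0.7,0,0,0],
    [0,0,0.7,0,0,0],
    [0,0,0.5,0,0,0],
    [0,0,0.3,0,0,0],
    [0,0,0.1,0,0,0],
    [0,0,0,0,0,0],
    [0,0,0,0,0,0],
    [0,0,0,0,0,0],
    [0,0,0,0,0,0],
  ],
)

```text
t: 51.75
ee_pos: [0.6872, 0.2044, 0.0533]
orientation: [0.0, 1.0, -0.004, -0.004]
ft_force: [-0.7, -0.4, -1.9]
opening: 0.489
```

Emit:
step_arm(
  steps=[
    [0,0,0.2,0,0,0],
    [0,0,0.1,0,0,0],
    [0,0,0.1,0,0,0],
    [0,0,0,0,0,0],
    [0,0,0,0,0,0],
    [0,0,0,0,0,0],
    [0,0,0,0,0,0],
    [0,0,0,0,0,0],
    [0,0,0,0,0,0],
    [0,0,0,0,0,0],
  ],
)

```text
t: 52.75
ee_pos: [0.688, 0.2047, 0.0519]
orientation: [-0.0, 1.0, -0.004, -0.003]
ft_force: [-0.7, -0.2, 0.1]
opening: 0.492
```

Emit:
step_arm(
  steps=[
    [0,0,0,0,0,0],
    [0,0,0,0,0,0],
    [0,0,0,0,0,0],
    [0,0,0,0,0,0],
    [0,0,-0.5,0,0,0],
    [0,0,-1,0,0,0],
    [0,0,-2,0,0,0],
    [0,0,-3,0,0,0],
    [0,0,-4,0,0,0],
    [0,0,-4,0,0,0],
  ],
  gripper=0.68,
)

```text
t: 53.75
ee_pos: [0.6859, 0.2035, 0.1966]
orientation: [0.002, 1.0, -0.003, -0.008]
ft_force: [1.3, -0.7, -0.2]
opening: 0.679
```

```bash
python3 - <<'E'
from h import *
rows([.62,-.217,.2],-90,12)
s=cam("side"); crop(s["color"],230,130,430,280,4,"s24.png")
s=cam("top"); cv2.imwrite("pics/t24.png",s["color"])
E
```

```text
t 53.75 pos [0.6859 0.2035 0.1966] ydeg -90.4 open 0.679 F [ 1.3 -0.7 -0.2] T [ 0.04 -0.04  0.02] q [-0.17  0.72 -0.29  1.    0.19  1.46 -1.99] tilt deg 0.9
[[-0.52, 3.51, -0.06, 0.0, 0.001, -0.001], [-0.53, 3.51, -0.06, 0.0, 0.001, -0.001], [-0.53, 3.51, -0.06, 0.0, 0.001, -0.001], [-0.53, 3.51, -0.06, 0.0, 0.001, -0.001], [-0.53, 3.51, -0.06, 0.0, 0.001, -0.001], [-0.53, 3.51, -0.07, 0.0, 0.001, -0.001], [-0.54, 3.51, -0.07, 0.0, 0.001, -0.001], [-0.54, 3.51, -0.07, 0.0, 0.001, -0.001], [-0.54, 3.51, -0.07, 0.0, 0.001, -0.001], [-0.54, 3.51, -0.07, 0.0, 0.001, -0.001], [-0.54, 3.5, -0.08, 0.0, 0.001, -0.001], [-0.55, 3.5, -0.08, 0.0, 0.001, -0.001]]
```

View pics/s24.png

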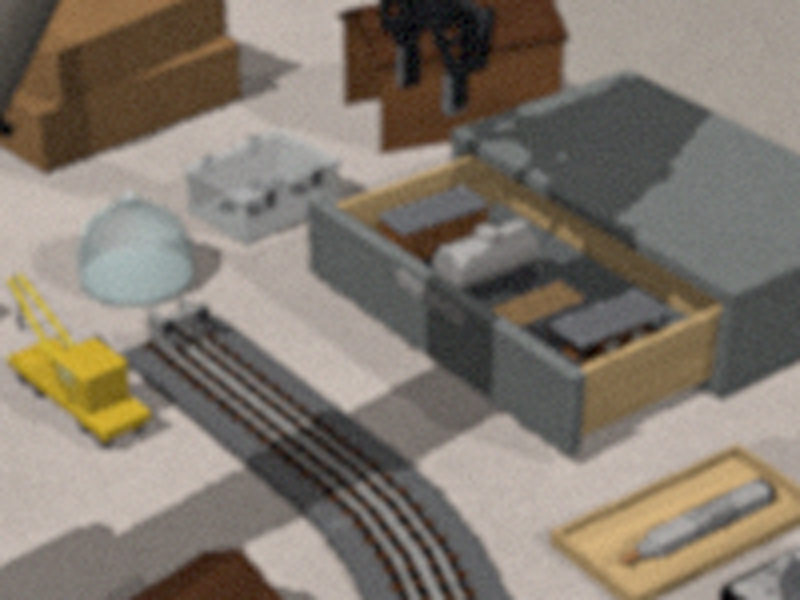

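View pics/t24.png

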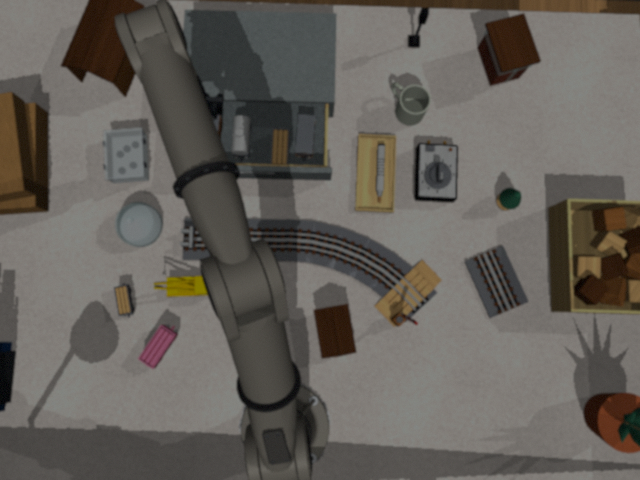

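All four wagons stand in the drawer (side view: van (435,215), tank (490,250), timber (540,300), van (615,315)) and the track is clear. Next come the exact rail pose and pen pose, and an arm model for the tilted pen stroke.

```bash
python3 - <<'E'
from h import *
a=cv2.imread("pics/t24.png"); b=cv2.imread("pics/t7.png")
for n,im,x0,y0,x1,y1,k in [("r1.png",a,260,215,430,305,4.7),("r2.png",a,350,125,405,220,6),("r3.png",cv2.imread("pics/t24.png"),170,215,330,265,5)]:
    c=np.clip(im[y0:y1,x0:x1].astype(float)*1.6,0,255).astype(np.uint8)
    cv2.imwrite("pics/"+n,cv2.resize(c,None,fx=k,fy=k,interpolation=cv2.INTER_CUBIC))
E
```

```text
(no output)
```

View pics/r1.png

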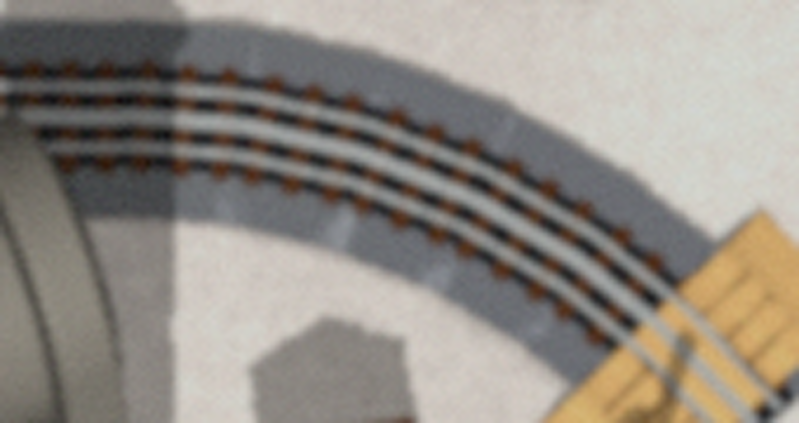

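View pics/r2.png

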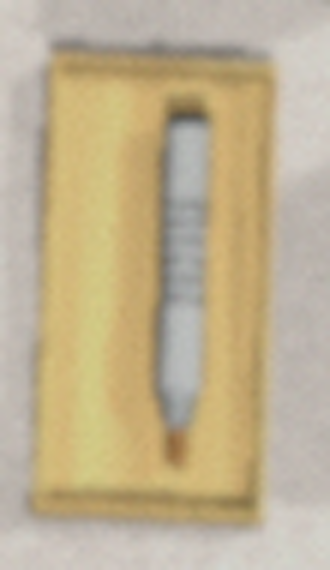

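View pics/r3.png

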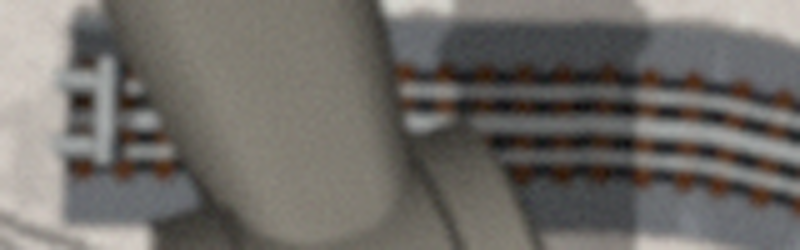

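Emit:
step_arm(
  steps=[
    [-0.4,4.0,0,0,0,0],
    [-0.4,4.0,0,0,0,0],
    [-0.4,4.0,0,0,0,0],
    [-0.4,4.0,0,0,0,0],
    [-0.4,4.0,0,0,0,0],
    [-0.4,4.0,0,0,0,0],
    [-0.4,4.0,0,0,0,0],
    [-0.4,4.0,0,0,0,0],
    [-0.4,4.0,0,0,0,0],
    [-0.4,3.5,0,0,0,0],
  ],
  gripper=0.35,
)

```text
t: 54.85
ee_pos: [0.6506, -0.1909, 0.21]
orientation: [-0.006, 1.0, 0.005, 0.008]
ft_force: [-0.3, -0.4, -0.2]
opening: 0.349
```

```bash
cat > fit.py <<'E'
from h import *
from scipy.optimize import minimize
from scipy.ndimage import gaussian_filter, map_coordinates
def tr2w(fr,pt):  # fr=(x0,y0,yaw), pt Nx2
    c,s_=np.cos(fr[2]),np.sin(fr[2]); pt=np.asarray(pt)
    return np.c_[fr[0]+c*pt[:,0]-s_*pt[:,1], fr[1]+s_*pt[:,0]+c*pt[:,1]]
def railpts(s,off): # s along: <0 straight (y=-s), >0 curve ; off outward +x
    s=np.asarray(s,float); a=np.maximum(s,0)/.42
    x=np.where(s<0,off,-.42+(.42+off)*np.cos(a)); y=np.where(s<0,-s,-(.42+off)*np.sin(a))
    return np.c_[x,y]
def proj(s,P):
    T=s["world_to_cam"]; c=P@T[:3,:3].T+T[:3,3]
    return s["cx"]+s["fx"]*c[:,0]/-c[:,2], s["cy"]+s["fy"]*c[:,1]/c[:,2]
def score(fr,s,img,ss):
    tot=0
    for off,w in [(0,2),(.016,1),(-.016,1),(.008,-2),(-.008,-2)]:
        xy=tr2w(fr,railpts(ss,off)); u,v=proj(s,np.c_[xy,np.full(len(xy),.008)])
        tot+=w*map_coordinates(img,[v,u],order=1).mean()
    # bed edges: inside darker than outside
    for sg in (1,-1):
        for off,w in [(.046,-1.),(.058,1.)]:
            xy=tr2w(fr,railpts(ss,sg*off)); u,v=proj(s,np.c_[xy,np.full(len(xy),.008 if off<.05 else .0)])
            tot+=w*map_coordinates(img,[v,u],order=1).mean()*0.3
    return -tot
E
python3 - <<'E'
from fit import *
rows([.62,-.217,.12],-90,8)
s=cam("top"); cv2.imwrite("pics/t25.png",s["color"]); np.savez("t25.npz",**s)
E
```

```text
t 54.85 pos [ 0.6506 -0.1909  0.21  ] ydeg -89.4 open 0.349 F [-0.3 -0.4 -0.2] T [-0. -0. -0.] q [ 0.41  0.6  -0.25  1.16  0.13  1.38 -1.38] tilt deg 1.1
[[-0.4, 0.33, 1.06, -0.001, -0.002, 0.001], [-0.4, 0.33, 1.07, -0.001, -0.002, 0.001], [-0.4, 0.33, 1.07, -0.001, -0.002, 0.001], [-0.4, 0.33, 1.07, -0.001, -0.002, 0.001], [-0.39, 0.33, 1.07, -0.001, -0.002, 0.001], [-0.39, 0.33, 1.07, -0.001, -0.002, 0.001], [-0.39, 0.33, 1.07, -0.001, -0.002, 0.001], [-0.38, 0.33, 1.07, -0.001, -0.002, 0.001]]
```

View pics/t25.png

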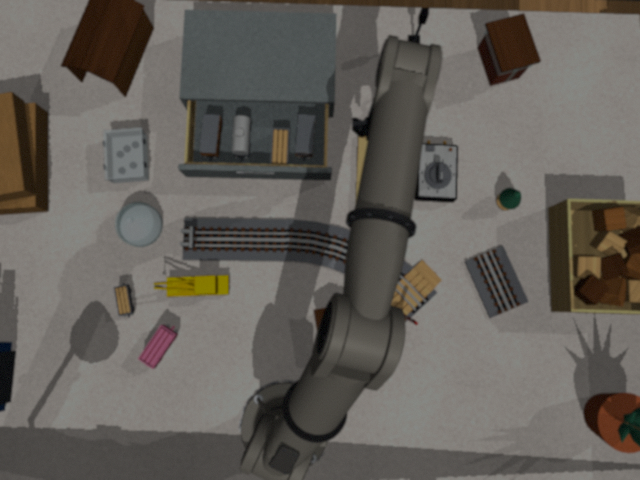

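```bash
python3 - <<'E'
from fit import *
s=dict(np.load("t25.npz"))
g=lambda f: gaussian_filter(cv2.cvtColor(cv2.imread(f),cv2.COLOR_BGR2GRAY).astype(float),.6)
A,B=g("pics/t25.png"),g("pics/t24.png")
sa=np.arange(-.212,.07,.002); sb=np.arange(.0,.26,.002)
f=lambda fr: score(fr,s,A,sa)+score(fr,s,B,sb)
best=None
for x0 in np.arange(.43,.46,.005):
  for y0 in np.arange(-.04,.03,.01):
    for yw in (0,.03,.06):
      r=minimize(f,[x0,y0,yw],method="Nelder-Mead",options=dict(initial_simplex=np.array([[x0,y0,yw],[x0+.004,y0,yw],[x0,y0+.008,yw],[x0,y0,yw+.02]])))
      if best is None or r.fun<best.fun: best=r
print(best.x,best.fun)
fr=best.x; np.save("track.npy",fr)
for nm in ["start","curve","end"]:
    print(nm,tr2w(fr,railpts([{"start":-.18,"curve":.125,"end":.25}[nm]],0)))
# overlay
for src,out in (("pics/t24.png","ov1.png"),("pics/t25.png","ov2.png")):
    im=cv2.imread(src); k=4; im=cv2.resize(im[205:305,175:435],None,fx=3,fy=3,interpolation=cv2.INTER_CUBIC)
    xy=tr2w(fr,railpts(np.arange(-.225,.301,.005),0)); u,v=proj(s,np.c_[xy,np.full(len(xy),.008)])
    for a,b in zip(u,v): cv2.circle(im,(int((a-175+.5)*3),int((b-205+.5)*3)),1,(0,0,255),-1)
    for sg in (.052,-.052):
        xy=tr2w(fr,railpts(np.arange(-.225,.301,.005),sg)); u,v=proj(s,np.c_[xy,np.full(len(xy),.008)])
        for a,b in zip(u,v): cv2.circle(im,(int((a-175+.5)*3),int((b-205+.5)*3)),1,(0,255,0),-1)
    cv2.imwrite("pics/"+out,im)
P=lambda u,v,z:px2w(s,u,v,z)[:2].round(4)
q=lambda c,z:P(350+c[0]/6-.4,125+c[1]/6-.4,z)
print("pen rear,shoulder,tip",q((188,118),.022),q((178,390),.022),q((176,447),.013))
print("tray",[q(c,.014) for c in [(52,62),(274,62),(262,520),(35,512)]])
b=lambda c:P(170+c[0]/5-.4,215+c[1]/5-.4,.05)
print("buffer top face right edge",b((115,60)),b((115,160)))
E
```

```text
[0.4467008  0.0124766  0.01950091] -406.7104181864744
start [[0.44319085 0.19244238]]
curve [[ 0.43064165 -0.11102282]]
end [[ 0.37907294 -0.22438364]]
pen rear,shoulder,tip [ 0.6926 -0.217 ] [ 0.5763 -0.2145] [ 0.5542 -0.215 ]
tray [array([ 0.7176, -0.1602]), array([ 0.7206, -0.2538]), array([ 0.5244, -0.2509]), array([ 0.5248, -0.157 ])]
buffer top face right edge [0.4653 0.2353] [0.417  0.2324]
```

View pics/ov1.png

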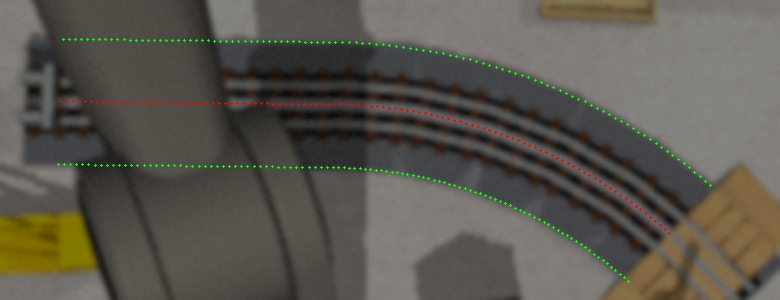

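View pics/ov2.png

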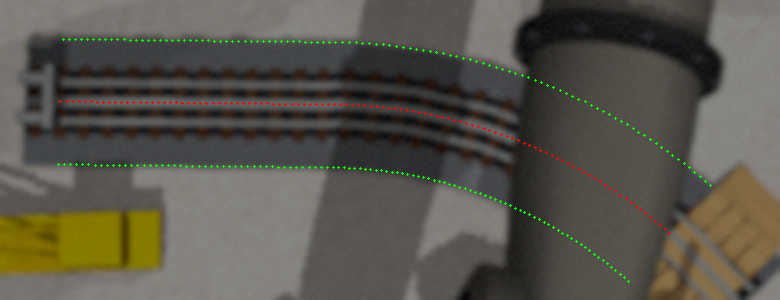

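```bash
cat > arm.py <<'E'
import numpy as np, itertools
from scipy.spatial.transform import Rotation as R
from scipy.optimize import least_squares
D=[([1.17927621,.31174294,.01400196,1.51307092,-.00443929,1.31920947,-.0271],(.18828,-.51601,.24121)),
([.7,.22,-.41,1.89,.08,1.06,-.05],(.4206,-.1619,.1534)),([.15,.68,-.22,1.24,.13,1.24,-1.63],(.6864,-.0288,.13)),
([-.17,.72,-.29,1.0,.19,1.46,-1.99],(.6859,.2035,.1966)),([.15,.39,-.66,1.93,.31,.93,-.62],(.4384,.1584,.0792)),
([.41,.6,-.25,1.16,.13,1.38,-1.38],(.6506,-.1909,.21)),([.55,.3,-.51,1.98,.18,.91,-.21],(.4376,-.0712,.0908)),
([.4,.76,.18,1.24,-.14,1.14,-2.14],(.6125,-.3537,.0645)),([.04,.73,-.25,1.3,.19,1.14,-1.79],(.6842,.0538,.0719))]
def fk(q,L,sg):
    r=R.from_euler('z',sg[0]*q[0]); p=np.array([0,0,L[0]])
    r=r*R.from_euler('y',q[1])*R.from_euler('z',sg[1]*q[2]); p=p+r.apply([L[4],0,L[1]])
    r=r*R.from_euler('y',q[3])*R.from_euler('z',sg[2]*q[4]); p=p+r.apply([0,0,L[2]])
    r=r*R.from_euler('y',q[5])*R.from_euler('z',sg[3]*q[6]); p=p+r.apply([L[5],0,L[3]])
    return p,r
if __name__=="__main__":
    for s in itertools.product((1,-1),repeat=3):
        sg=(-1,)+s[:2]+(-1,)
        f=lambda L: np.concatenate([fk(q,L,sg)[0]-p for q,p in D])
        r=least_squares(f,[.3,.4,.4,.25,0,0]); print(sg,r.x.round(4),np.abs(r.fun).max())
E
python3 arm.py
```

```text
(-1, 1, 1, -1) [-3.5959  1.1784  0.2555 -2.6784 -0.3296 -0.0344] 0.2286350999870584
(-1, 1, 1, -1) [-3.5959  1.1784  0.2555 -2.6784 -0.3296 -0.0344] 0.2286350999870584
(-1, 1, -1, -1) [-1.1125  0.8474  0.3406 -0.5685 -0.2371 -0.0555] 0.15393473840029015
(-1, 1, -1, -1) [-1.1125  0.8474  0.3406 -0.5685 -0.2371 -0.0555] 0.15393473840029015
(-1, -1, 1, -1) [-0.1404  0.5213  0.4091  0.0192 -0.0259 -0.0141] 0.01416428501784256
(-1, -1, 1, -1) [-0.1404  0.5213  0.4091  0.0192 -0.0259 -0.0141] 0.01416428501784256
(-1, -1, -1, -1) [ 0.0007  0.5083  0.4093  0.1468 -0.0181 -0.0105] 0.014206848896793745
(-1, -1, -1, -1) [ 0.0007  0.5083  0.4093  0.1468 -0.0181 -0.0105] 0.014206848896793745
```

Emit:
step_arm(
  steps=[
    [0,0,0.3,0,0,-0.15],
    [0,0,0.3,0,0,-0.15],
    [0,0,0.3,0,0,-0.15],
    [0,0,0.3,0,0,-0.15],
    [0,0,0.3,0,0,-0.15],
    [0,0,0.3,0,0,-0.15],
    [0,0,0.3,0,0,-0.15],
    [0,0,0.3,0,0,-0.15],
    [0,0,0.3,0,0,-0.15],
    [0,0,0.3,0,0,-0.15],
  ],
)

```text
t: 55.9
ee_pos: [0.6494, -0.2052, 0.1851]
orientation: [0.008, 0.73, 0.683, 0.007]
ft_force: [-1.1, 0.2, 0.2]
opening: 0.354
```

Emit:
step_arm(
  steps=[
    [0,0,0,0,0,-0.15],
    [0,0,0,0,0,-0.15],
    [0,0,0,0,0,-0.15],
    [0,0,0,0,0,-0.15],
    [0,0,0,0,0,-0.15],
    [0,0,0,0,0,-0.15],
    [0,0,0,0,0,-0.15],
    [0,0,0,0,0,-0.15],
    [0,0,0,0,0,-0.15],
    [0,0,0,0,0,-0.15],
  ],
)

```text
t: 56.9
ee_pos: [0.6507, -0.2016, 0.1907]
orientation: [0.013, 0.069, 0.998, -0.002]
ft_force: [0.6, 0.5, 0.5]
opening: 0.351
```

```bash
python3 - <<'E'
from h import *
rows([.621,-.2153,.09],89.2,7)
E
```

```text
t 56.9 pos [ 0.6507 -0.2016  0.1907] ydeg 82.1 open 0.351 F [0.6 0.5 0.5] T [-0.02  0.03  0.03] q [ 0.73  0.74 -0.87  1.19  0.55  1.42  1.37] tilt deg 1.6
[[0.43, -0.25, 1.38, -0.001, 0.004, -0.018], [0.43, -0.24, 1.38, -0.001, 0.004, -0.018], [0.43, -0.24, 1.38, -0.001, 0.004, -0.018], [0.43, -0.23, 1.38, -0.001, 0.004, -0.018], [0.43, -0.22, 1.38, -0.001, 0.004, -0.018], [0.43, -0.21, 1.39, -0.001, 0.004, -0.018], [0.42, -0.21, 1.39, -0.001, 0.004, -0.018]]
```

Emit:
step_arm(
  steps=[
    [0.6,-0.3,0.6,0,0.004,-0.03],
    [0.6,-0.3,0.8,0,0.004,-0.03],
    [0.6,-0.3,1.2,0,0.004,-0.03],
    [0.6,-0.3,1.4,0,0.004,-0.03],
    [0.3,-0.2,1.5,0,0.004,0],
    [0,0,1.5,0,0.004,0],
    [0,0,1.2,0,0.004,0],
    [0,0,0.8,0,0,0],
    [0,0,0.1,0,0,0],
    [0,0,0,0,0,0],
  ],
)

```text
t: 57.9
ee_pos: [0.6225, -0.2135, 0.0928]
orientation: [-0.001, 0.005, 1.0, -0.003]
ft_force: [0.1, -0.1, 0.3]
opening: 0.346
```

```bash
python3 - <<'E'
from h import *
rows([.621,-.2153,.018],89.2,8)
s=cam("side"); crop(s["color"],350,190,490,295,5.5,"s26.png")
s=cam("top"); crop(s["color"],330,110,450,220,5.4,"t26.png")
E
```

```text
t 57.9 pos [ 0.6225 -0.2135  0.0928] ydeg 89.5 open 0.346 F [ 0.1 -0.1  0.3] T [ 0.02 -0.    0.  ] q [ 0.79  0.8  -0.86  1.36  0.61  1.25  1.45] tilt deg 0.3
[[0.02, -0.02, 0.88, -0.001, -0.0, 0.001], [0.02, -0.02, 0.88, -0.001, -0.0, 0.001], [0.02, -0.02, 0.88, -0.001, -0.0, 0.001], [0.02, -0.02, 0.88, -0.001, -0.0, 0.001], [0.02, -0.02, 0.88, -0.001, -0.0, 0.001], [0.02, -0.02, 0.88, -0.001, -0.0, 0.001], [0.02, -0.02, 0.88, -0.001, -0.0, 0.001], [0.02, -0.02, 0.88, -0.001, -0.0, 0.001]]
```

View pics/s26.png

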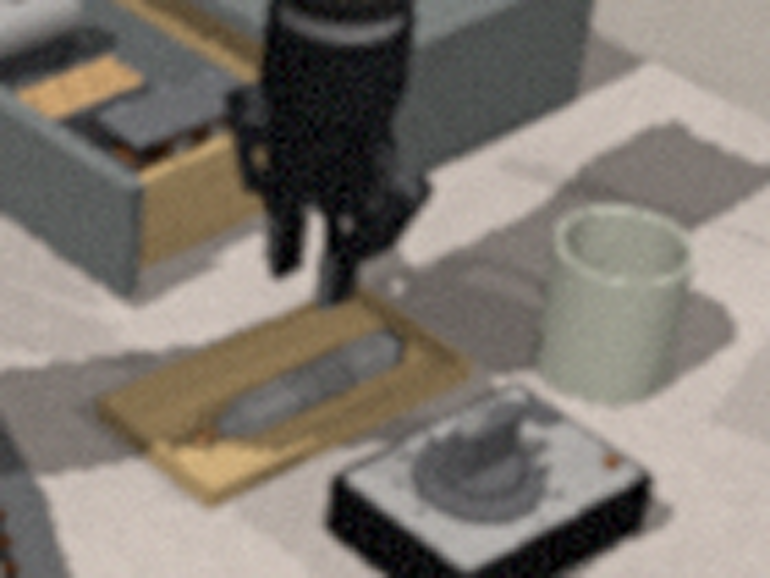

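View pics/t26.png

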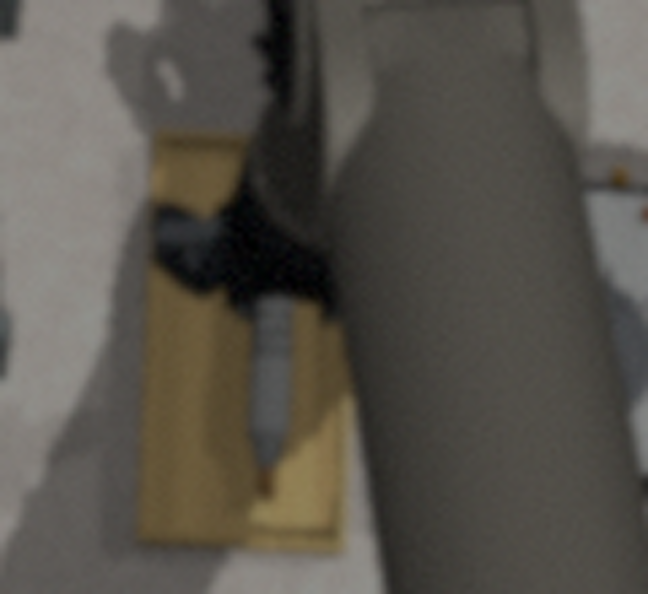

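Emit:
step_arm(
  steps=[
    [0,-0.1,0.5,0,0,0],
    [0,-0.1,1.0,0,0,0],
    [0,0,1.2,0,0,0],
    [0,0,1.2,0,0,0],
    [0,0,1.0,0,0,0],
    [0,0,0.6,0,0,0],
    [0,0,0.2,0,0,0],
    [0,0,0,0,0,0],
    [0,0,0,0,0,0],
    [0,0,0,0,0,0],
  ],
  gripper=0.31,
)

```text
t: 59.0
ee_pos: [0.6235, -0.216, 0.0323]
orientation: [0.0, 0.005, 1.0, -0.003]
ft_force: [0.9, -0.2, 0.3]
opening: 0.311
```

```bash
python3 - <<'E'
from h import *
rows([.621,-.2153,.018],89.2,3)
s=cam("side"); crop(s["color"],350,190,490,295,5.5,"s27.png")
E
```

```text
t 59.0 pos [ 0.6235 -0.216   0.0323] ydeg 89.4 open 0.311 F [ 0.9 -0.2  0.3] T [ 0.   -0.05 -0.02] q [ 0.78  0.86 -0.82  1.41  0.66  1.15  1.42] tilt deg 0.3
[[0.08, 0.03, 0.43, -0.002, 0.0, 0.001], [0.08, 0.03, 0.43, -0.002, 0.0, 0.001], [0.08, 0.02, 0.43, -0.002, 0.0, 0.001]]
```

View pics/s27.png

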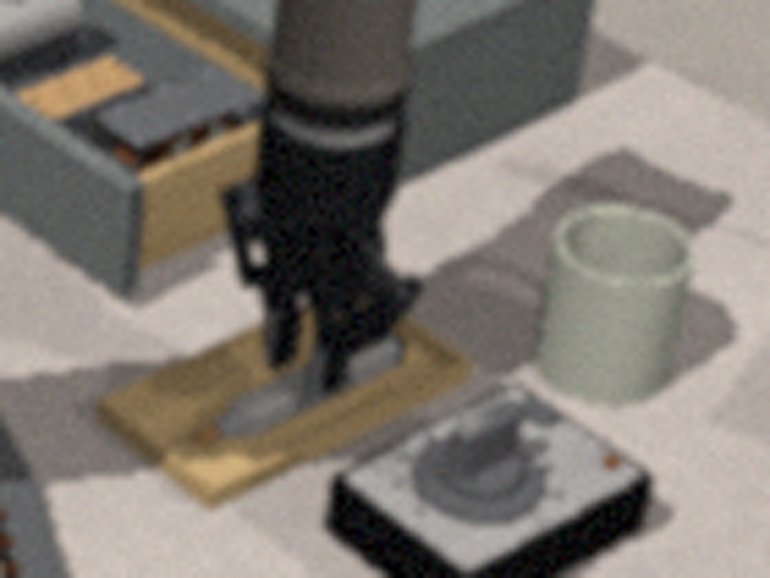

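Emit:
step_arm(
  steps=[
    [0.1,0,0.5,0,0,0],
    [0.1,0,0.4,0,0,0],
    [0,0,0.3,0,0,0],
    [0,0,0.1,0,0,0],
    [0,0,0,0,0,0],
    [0,0,0,0,0,0],
    [0,0,0,0,0,0],
    [0,0,0,0,0,0],
    [0,0,0,0,0,0],
    [0,0,0,0,0,0],
  ],
)

```text
t: 60.05
ee_pos: [0.6222, -0.2162, 0.0195]
orientation: [0.001, 0.005, 1.0, -0.003]
ft_force: [-0.4, 0.3, -0.1]
opening: 0.312
```

Emit:
step_arm(
  steps=[
    [0,0,0,0,0,0],
    [0,0,0,0,0,0],
    [0,0,0,0,0,0],
    [0,0,0,0,0,0],
    [0,0,0,0,0,0],
    [0,0,0,0,0,0],
    [0,0,0,0,0,0],
    [0,0,0,0,0,0],
    [0,0,0,0,0,0],
    [0,0,0,0,0,0],
  ],
  gripper=0,
  grip_force=90,
)

```text
t: 61.05
ee_pos: [0.6224, -0.2163, 0.0199]
orientation: [0.001, 0.005, 1.0, -0.003]
ft_force: [-0.4, 0.9, 0.1]
opening: 0.182
```

```bash
python3 - <<'E'
from h import *
rows([.621,-.2153,.2],89.2,3)
E
```

```text
t 61.05 pos [ 0.6224 -0.2163  0.0199] ydeg 89.4 open 0.182 F [-0.4  0.9  0.1] T [-0.01  0.01 -0.03] q [ 0.78  0.87 -0.81  1.43  0.67  1.13  1.42] tilt deg 0.4
[[0.03, -0.01, -6.05, -0.002, 0.001, 0.001], [0.03, 0.01, -6.05, -0.002, 0.001, 0.001], [0.04, 0.02, -6.05, -0.002, 0.001, 0.001]]
```

Emit:
step_arm(
  steps=[
    [0,0,-0.5,0,0,0],
    [0,0,-1.5,0,0,0],
    [0,0,-2.5,0,0,0],
    [0,0,-3,0,0,0.1],
    [0,0,-3,0,0,0.15],
    [0,0,-3,0,0,0.15],
    [0,0,-2,0,0,0.15],
    [0,0,-1,0,0,0.15],
    [0,0,-0.3,0,0,0.15],
    [0,0,0,0,0,0.15],
  ],
)

```text
t: 62.05
ee_pos: [0.6227, -0.2125, 0.2044]
orientation: [0.005, 0.486, 0.874, 0.0]
ft_force: [0.4, 0.4, 0.2]
opening: 0.179
```

```bash
python3 - <<'E'
from h import *
rows([.47,.12,.2],0,10)
s=cam("side"); crop(s["color"],330,150,490,270,5,"s28.png")
E
```

```text
t 62.05 pos [ 0.6227 -0.2125  0.2044] ydeg 31.9 open 0.179 F [0.4 0.4 0.2] T [ 0.04 -0.01 -0.03] q [ 0.69  0.64 -0.69  1.23  0.4   1.39  0.6 ] tilt deg 0.6
[[3.63, 0.46, -0.03, 0.001, 0.001, 0.056], [3.65, 0.26, -0.03, 0.001, 0.001, 0.056], [3.66, 0.05, -0.03, 0.001, 0.001, 0.056], [3.66, -0.15, -0.03, 0.001, 0.001, 0.056], [3.64, -0.35, -0.02, 0.001, 0.001, 0.056], [3.62, -0.56, -0.02, 0.001, 0.001, 0.056], [3.58, -0.76, -0.02, 0.001, 0.001, 0.056], [3.53, -0.95, -0.02, 0.001, 0.001, 0.056], [3.47, -1.15, -0.01, 0.001, 0.001, 0.056], [3.4, -1.34, -0.01, 0.001, 0.001, 0.056]]
```

View pics/s28.png

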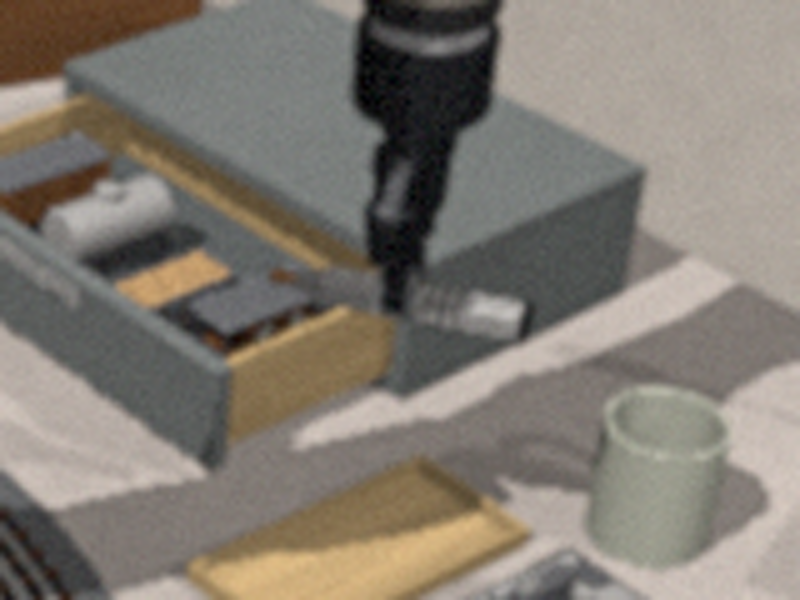

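Emit:
step_arm(
  steps=[
    [3.6,0.5,0,0,0,0.09],
    [3.6,0.1,0,0,0,0.09],
    [3.6,-0.2,0,0,0,0.09],
    [3.6,-0.5,0,0,0,0.09],
    [3.6,-0.8,0,0,0,0.09],
    [3.5,-1.1,0,0,0,0.09],
    [3.4,-1.4,0,0,0,0.09],
    [3.2,-1.7,0,0,0,0.09],
    [3.0,-2.0,0,0,0,0.09],
    [2.5,-2.0,0,0,0,0.09],
  ],
)

```text
t: 63.1
ee_pos: [0.4747, 0.1262, 0.2066]
orientation: [0.009, 0.823, 0.568, 0.006]
ft_force: [-0.0, 0.6, -1.3]
opening: 0.184
```

Emit:
step_arm(
  steps=[
    [0,0,0,0,-0.1,0],
    [0,0,0,0,-0.1,0],
    [0,0,0,0,-0.1,0],
    [0,0,0,0,-0.1,0],
    [0,0,0,0,-0.1,0],
    [0,0,0,0,-0.1,0],
    [0,0,0,0,0,0],
    [0,0,0,0,0,0],
    [0,0,0,0,0,0],
    [0,0,0,0,0,0],
  ],
)

```text
t: 64.1
ee_pos: [0.4705, 0.1362, 0.2144]
orientation: [0.183, 0.778, 0.552, -0.239]
ft_force: [-0.1, 0.6, -0.9]
opening: 0.187
```

```bash
python3 - <<'E'
from h import *
rows([.42,.13,.2],-20,10)
o,r=tool(); print(r.as_matrix().round(3)); print("tip", o["ee_pos"]+r.apply([.0714,0,.0069]))
s=cam("side"); crop(s["color"],230,110,430,260,4,"s29.png")
E
```

```text
t 64.1 pos [0.4705 0.1362 0.2144] ydeg -18.9 open 0.187 F [-0.1  0.6 -0.9] T [ 0.63 -0.22 -0.02] q [-0.21  0.59 -0.58  1.41  0.59  1.79 -1.18] tilt deg 35.0
[[-0.1, -0.46, 0.19, 0.003, 0.061, 0.001], [-0.12, -0.46, 0.18, 0.003, 0.061, 0.001], [-0.13, -0.46, 0.18, 0.003, 0.061, 0.001], [-0.15, -0.46, 0.17, 0.003, 0.061, 0.001], [-0.16, -0.46, 0.16, 0.003, 0.061, 0.001], [-0.17, -0.46, 0.15, 0.003, 0.061, 0.001], [-0.19, -0.46, 0.14, 0.003, 0.061, 0.001], [-0.2, -0.46, 0.13, 0.003, 0.061, 0.001], [-0.21, -0.45, 0.12, 0.003, 0.061, 0.001], [-0.22, -0.45, 0.11, 0.003, 0.061, 0.001]]
[[ 0.276  0.946 -0.17 ]
 [ 0.772 -0.324 -0.548]
 [-0.573  0.02  -0.819]]
tip [0.48902569 0.18750892 0.16787457]
```

View pics/s29.png

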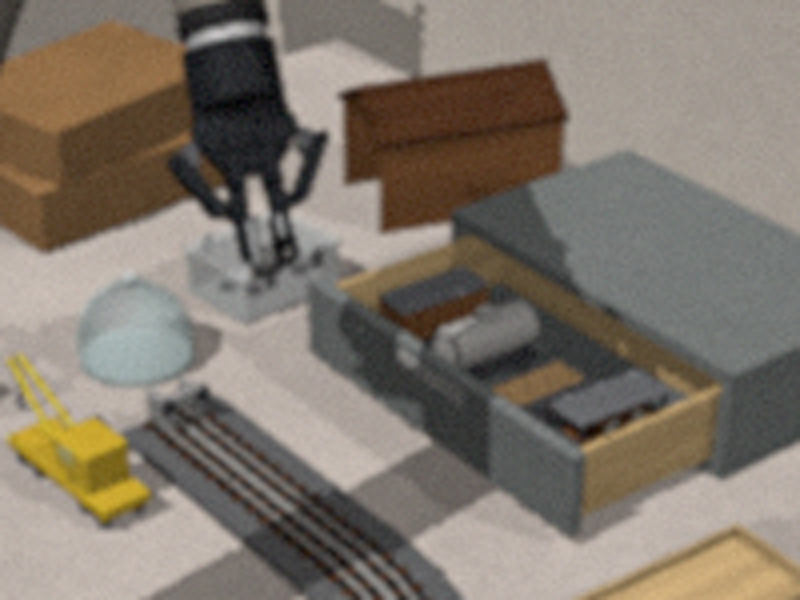

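```bash
python3 - <<'E'
from h import *
import arm
s=cam("side"); o,r=tool()
tip=o["ee_pos"]+r.apply([.0714,0,.0069]); rear=o["ee_pos"]+r.apply([-.0736,0,.0069])
print("tip px crop",(w2px(s,tip)-[230,110])*4,"rear",(w2px(s,rear)-[230,110])*4)
c=np.clip(s["color"][130:200,260:330].astype(float)*1.5,0,255).astype(np.uint8)
cv2.imwrite("pics/s30.png",cv2.resize(c,None,fx=9,fy=9,interpolation=cv2.INTER_CUBIC))
print((w2px(s,tip)-[260,130])*9,(w2px(s,rear)-[260,130])*9)
arm.D=[arm.D[0]]+arm.D[1:]+[(o["q"],o["ee_pos"])]*3
f=lambda L: np.concatenate([arm.fk(q,L,(-1,-1,-1,-1))[0]-p for q,p in arm.D])
from scipy.optimize import least_squares
R_=least_squares(f,[.3,.45,.4,.3,0,0]); print(R_.x.round(4),np.abs(R_.fun).max()); np.save("L.npy",R_.x)
p,rr=arm.fk(o["q"],R_.x,(-1,-1,-1,-1)); print(rr.as_matrix().round(3)); 
lo=np.array([-2.7,-.3,-1.27,.12,-1.44,.2,-3.05]);hi=np.array([2.7,1.91,1.3,2.57,4.58,2.03,3.05])
off=rr.inv()*r
fr=np.load("track.npy")
from fit import tr2w,railpts
q=o["q"].copy()
for sarc in [-.18,-.09,0,.06,.125,.19,.25]:
    tp=np.r_[tr2w(fr,railpts([sarc],0))[0],.013]
    P=tp-r.apply([.0714,0,.0069])
    g=lambda x: np.r_[(arm.fk(x,R_.x,(-1,)*4)[0]-P)*10,((arm.fk(x,R_.x,(-1,)*4)[1]*off).inv()*r).as_rotvec()*3,.02*(x-q)]
    sol=least_squares(g,q,bounds=(lo,hi)); q=sol.x; print(sarc,P.round(3),q.round(2),np.abs(sol.fun[:6]).max().round(4))
E
```

```text
tip px crop [252.0146341  271.67537632] rear [284.56759596 246.64846381]
[297.03292674 431.26959672] [370.27709091 374.95904357]
[ 0.2209  0.4998  0.41    0.3578 -0.0143 -0.0093] 0.01419216359107181
[[-0.946  0.277 -0.17 ]
 [ 0.324  0.771 -0.548]
 [-0.021 -0.573 -0.819]]
-0.18 [0.425 0.141 0.06 ] [-0.25  0.7  -0.57  1.68  0.61  1.49 -1.4 ] 0.0001
-0.09 [0.426 0.051 0.06 ] [-0.11  0.63 -0.54  1.81  0.66  1.4  -1.31] 0.0
0 [ 0.428 -0.039  0.06 ] [ 0.04  0.57 -0.5   1.9   0.72  1.31 -1.19] 0.0
0.06 [ 0.425 -0.099  0.06 ] [ 0.14  0.54 -0.47  1.95  0.77  1.24 -1.12] 0.0
0.125 [ 0.412 -0.162  0.06 ] [ 0.25  0.5  -0.44  2.01  0.82  1.17 -1.03] 0.0
0.19 [ 0.389 -0.223  0.06 ] [ 0.36  0.46 -0.4   2.07  0.88  1.09 -0.96] 0.0
0.25 [ 0.36  -0.276  0.06 ] [ 0.47  0.42 -0.36  2.12  0.93  1.   -0.89] 0.0
```

View pics/s30.png

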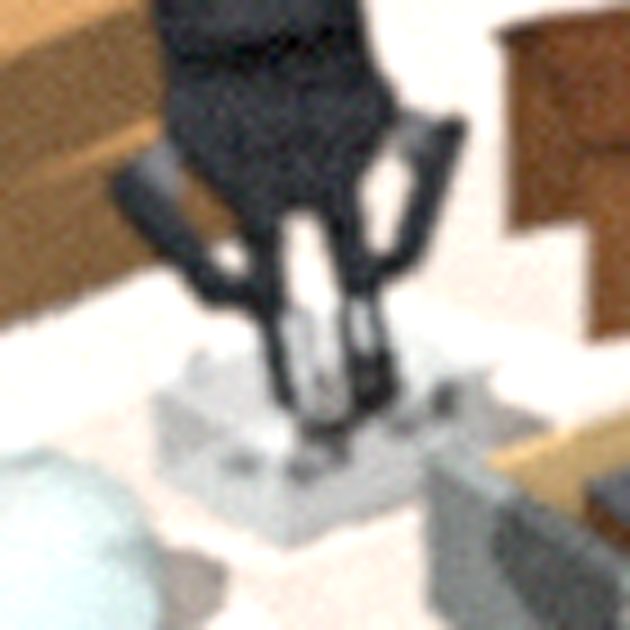

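```bash
python3 - <<'E'
from h import *
s=cam("top")
for c in [(229,276),(229,296),(196,276),(196,297)]:
    print(c,[px2w(s,*c,z)[:2].round(3) for z in (.03,.06,.09)])
o,r=tool(); fr=np.load("track.npy"); from fit import *
tp=np.r_[tr2w(fr,railpts([-.18],0))[0],.04]
d=tp-r.apply([.0714,0,.0069])-o["ee_pos"]; print("world",d,"tool cm",r.inv().apply(d)*100)
print("down unit in tool",r.inv().apply([0,0,-1]))
E
```

```text
(229, 276) [array([0.351, 0.145]), array([0.349, 0.141]), array([0.347, 0.136])]
(229, 296) [array([0.303, 0.143]), array([0.302, 0.138]), array([0.301, 0.134])]
(196, 276) [array([0.348, 0.224]), array([0.347, 0.218]), array([0.345, 0.212])]
(196, 297) [array([0.298, 0.221]), array([0.298, 0.215]), array([0.297, 0.209])]
world [-0.04591963  0.00507801 -0.12774213] tool cm [ 6.44727445 -4.76901388 10.96419857]
down unit in tool [ 0.57347785 -0.02045305  0.8189657 ]
```

Emit:
step_arm(
  steps=[
    [0,-1.2,0,0,0,0],
    [0,-1.5,0,0,0,0],
    [0.2,-1.2,0.5,0,0,0],
    [0.6,-0.6,1,0,0,0],
    [0.8,-0.2,1.3,0,0,0],
    [0.8,0,1.3,0,0,0],
    [0.8,0,1.3,0,0,0],
    [0.8,0,1.2,0,0,0],
    [0.6,0,0.8,0,0,0],
    [0.2,0,0.3,0,0,0],
  ],
)

```text
t: 65.25
ee_pos: [0.4187, 0.1482, 0.1181]
orientation: [0.182, 0.777, 0.553, -0.238]
ft_force: [0.5, 0.2, -0.0]
opening: 0.18
```

```bash
cat > pen.py <<'E'
from fit import *
from rig import sensors
fr=np.load("track.npy"); TO=np.array([.0714,0,.0069])
def st(sarc=None,z=.013,img=None):
    o,r=tool(); tip=o["ee_pos"]+r.apply(TO)
    c,s_=np.cos(fr[2]),np.sin(fr[2]); d=tip[:2]-fr[:2]; tx,ty=c*d[0]+s_*d[1],-s_*d[0]+c*d[1]
    if ty>=0: sa,off=-ty,tx
    else:
        a=np.arctan2(-ty,tx+.42); sa,off=a*.42,np.hypot(tx+.42,ty)-.42
    xx=r.apply([1,0,0]); 
    print("t",round(o["t"],2),"tip",tip.round(4),"s %.1f mm off %.1f mm"%(sa*1e3,off*1e3),"pitch %.1f dir %.1f roll %.2f"%(np.degrees(np.arcsin(-xx[2])),np.degrees(np.arctan2(xx[1],xx[0])),np.degrees(np.arcsin(r.apply([0,1,0])[2]))),"F",o["ft_force"].round(1),"T",o["ft_torque"].round(2),"open",round(o["opening"],3),"q",o["q"].round(2))
    if sarc is not None:
        tp=np.r_[tr2w(fr,railpts([sarc],0))[0],z]; d=tp-tip; print(" to s=%.3f: world"%sarc,d.round(4),"tool cm",(r.inv().apply(d)*100).round(2))
    return o,r,tip,sa,off
E
python3 - <<'E'
from pen import *
st(-.18,.03)
s=cam("side"); crop(s["color"],230,190,350,280,6,"s31.png")
o,r=tool(); print((w2px(s,o["ee_pos"]+r.apply(TO))-[230,190])*6)
s=cam("top"); crop(s["color"],170,190,310,290,5,"t31.png"); print((w2px(s,o["ee_pos"]+r.apply(TO))-[170,190])*5)
E
```

```text
t 65.25 tip [0.4371 0.1996 0.0716] s -187.3 mm off -5.9 mm pitch 34.9 dir 70.4 roll 1.18 F [ 0.5  0.2 -0. ] T [ 0.67 -0.24 -0.01] open 0.18 q [-0.25  0.63 -0.59  1.63  0.57  1.59 -1.34]
 to s=-0.180: world [ 0.006  -0.0072 -0.0416] tool cm [1.99 0.72 3.71]
[296.06287416  97.3986948 ]
[175.86315407 237.56430131]
```

View pics/s31.png

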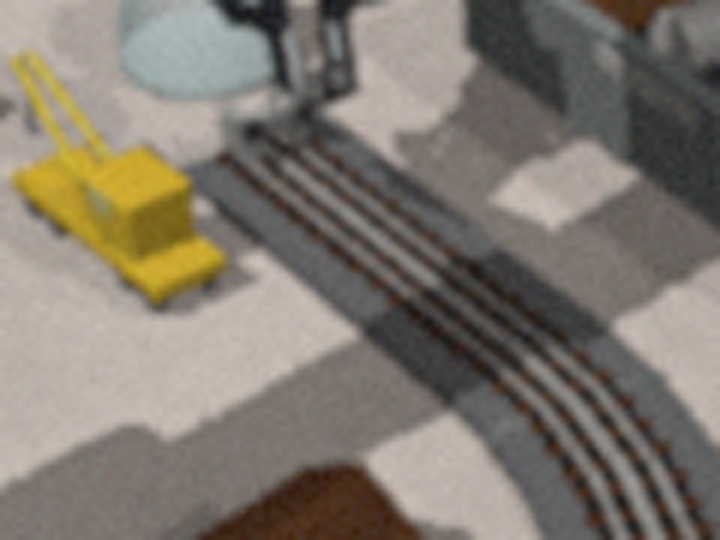

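View pics/t31.png

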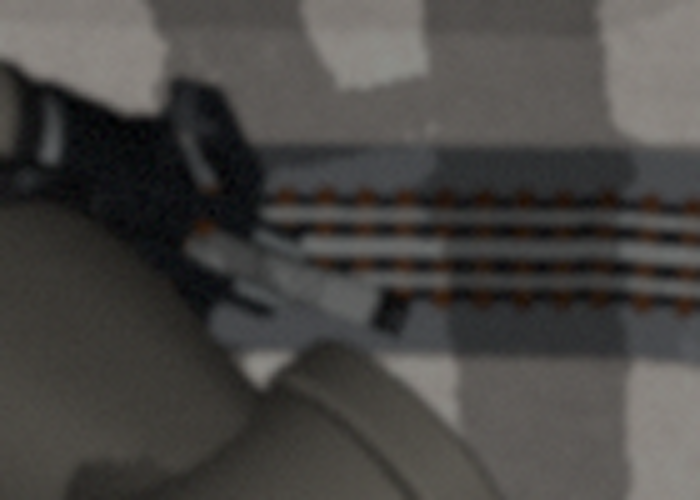

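```bash
python3 - <<'E'
from pen import *
o,r=tool(); s=cam("top")
for nm,t in [("tip",TO),("tip end",TO+[.005,0,0]),("shoulder",TO-[.025,0,0]),("rear c",TO-[.145,0,0]),("rear top",TO-[.145,0,.009]),("ori",TO-[.085,0,0.009])]:
    print(nm,((w2px(s,o["ee_pos"]+r.apply(t))-[185,215])*12).round())
c=np.clip(s["color"][215:265,185:260].astype(float)*2,0,255).astype(np.uint8)
cv2.imwrite("pics/t32.png",cv2.resize(c,None,fx=10,fy=10,interpolation=cv2.INTER_CUBIC))
E
```

```text
tip [240. 268.]
tip end [224. 262.]
shoulder [324. 296.]
rear c [754. 441.]
rear top [722. 428.]
ori [501. 353.]
```

View pics/t32.png

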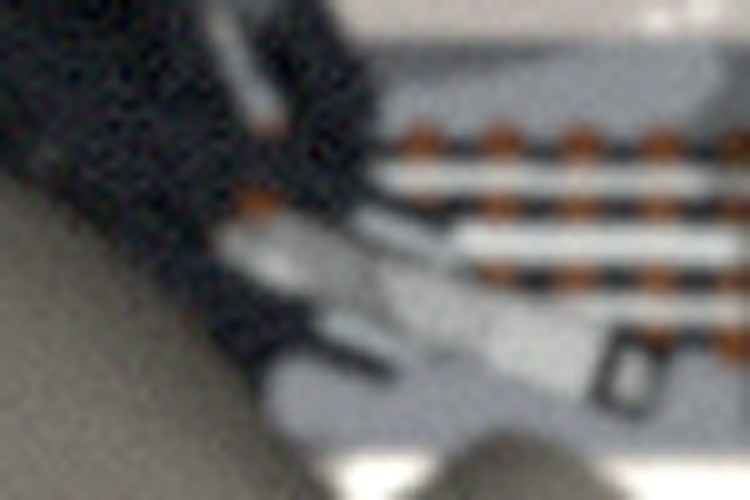

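```bash
python3 - <<'E'
from pen import *
st(-.18,.020)
E
```

```text
t 65.4 tip [0.4378 0.2    0.073 ] s -187.6 mm off -5.3 mm pitch 34.8 dir 70.4 roll 1.24 F [-0.7  1.  -0.7] T [ 0.71 -0.15  0.03] open 0.185 q [-0.24  0.63 -0.59  1.62  0.57  1.59 -1.34]
 to s=-0.180: world [ 0.0054 -0.0075 -0.053 ] tool cm [2.59 0.64 4.67]
```

Emit:
step_arm(
  steps=[
    [0.1,0.2,0.3,0,0,0],
    [0.3,0.2,0.5,0,0,0],
    [0.4,0.1,0.7,0,0,0],
    [0.4,0.1,0.7,0,0,0],
    [0.4,0,0.7,0,0,0],
    [0.4,0,0.6,0,0,0],
    [0.3,0,0.5,0,0,0],
    [0.2,0,0.3,0,0,0],
    [0,0,0,0,0,0],
    [0,0,0,0,0,0],
  ],
)

```text
t: 66.4
ee_pos: [0.4263, 0.1425, 0.0665]
orientation: [0.183, 0.778, 0.553, -0.236]
ft_force: [-0.4, -0.0, -0.6]
opening: 0.186
```

```bash
python3 - <<'E'
from pen import *
st(-.18,.005)
s=cam("side"); c=s["color"]
c=np.clip(c[190:260,250:340].astype(float)*1.5,0,255).astype(np.uint8)
cv2.imwrite("pics/s33.png",cv2.resize(c,None,fx=8,fy=8,interpolation=cv2.INTER_CUBIC))
o,r=tool(); print((w2px(s,o["ee_pos"]+r.apply(TO))-[250,190])*8)
E
```

```text
t 66.4 tip [0.445  0.194  0.0202] s -181.5 mm off 1.9 mm pitch 34.7 dir 70.3 roll 1.36 F [-0.4 -0.  -0.6] T [ 0.66 -0.2   0.04] open 0.186 q [-0.25  0.7  -0.57  1.66  0.62  1.51 -1.38]
 to s=-0.180: world [-0.0018 -0.0016 -0.0152] tool cm [ 0.69 -0.16  1.36]
[264.20883879 230.31780018]
```

View pics/s33.png

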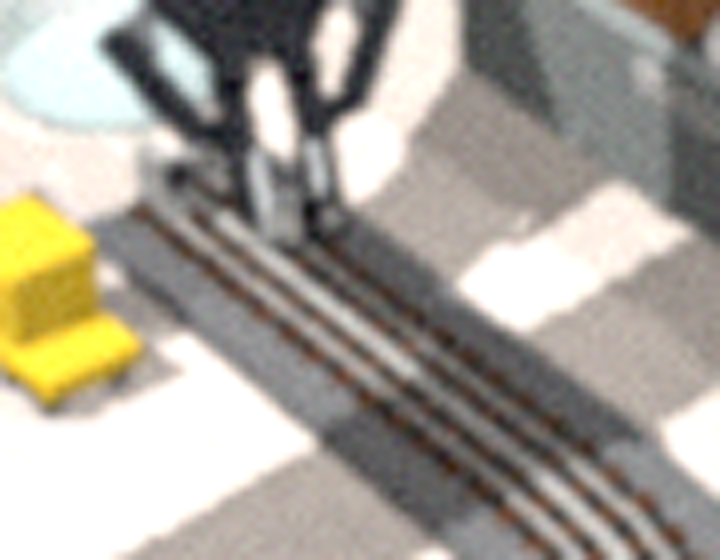

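Emit:
step_arm(
  steps=[
    [0.1,-0.1,0.2,0,0,0],
    [0.1,-0.1,0.2,0,0,0],
    [0.1,0,0.2,0,0,0],
    [0.1,0,0.2,0,0,0],
    [0.1,0,0.2,0,0,0],
    [0.1,0,0.2,0,0,0],
    [0.1,0,0.2,0,0,0],
    [0,0,0,0,0,0],
    [0,0,0,0,0,0],
    [0,0,0,0,0,0],
  ],
)

```text
t: 67.45
ee_pos: [0.4257, 0.1452, 0.0551]
orientation: [0.183, 0.779, 0.553, -0.231]
ft_force: [0.2, -0.0, 3.0]
opening: 0.188
```

```bash
python3 - <<'E'
from pen import *
import itertools
st(-.18,.005)
F=[];T=[]
for i in range(6):
    cam("side"); o=sensors.get_obs(); F.append(o["ft_force"]);T.append(o["ft_torque"])
print(np.mean(F,0).round(2),np.mean(T,0).round(3))
E
```

```text
t 67.45 tip [0.4447 0.197  0.0092] s -184.5 mm off 1.6 mm pitch 34.2 dir 70.2 roll 1.65 F [ 0.2 -0.   3. ] T [ 0.38  0.03 -0.06] open 0.188 q [-0.25  0.71 -0.56  1.67  0.62  1.48 -1.4 ]
 to s=-0.180: world [-0.0015 -0.0046 -0.0042] tool cm [-0.16 -0.01  0.62]
[-0.86  0.08  3.18] [ 0.354  0.042 -0.028]
```

```bash
cat >> pen.py <<'E'
def ref(dirdeg=70.3,pitch=34.8):
    a,b=np.radians(dirdeg),np.radians(pitch); X=np.array([np.cos(a)*np.cos(b),np.sin(a)*np.cos(b),-np.sin(b)])
    Y=np.cross([0,0,-1],[np.cos(a),np.sin(a),0]); return R.from_matrix(np.c_[X,Y,np.cross(X,Y)])
def stroke(step=.004,n=10,z=.010,off=.001,kz=0.0):
    o,r,tip,sa,of=st()
    G=ref(); rv=(r.inv()*G).as_rotvec(); out=[]
    prev=tip
    for i in range(1,n+1):
        w=i/n; f=off if i>=4 else of+(off-of)*i/4
        tp=np.r_[tr2w(fr,railpts([sa+step*i],f))[0], tip[2]+(z-tip[2])*min(1,i/4)]
        ri=r*R.from_rotvec(rv*i/n)
        # TCP displacement so that tip follows
        p_new=tp-ri.apply(TO); p_old=prev-(r*R.from_rotvec(rv*(i-1)/n)).apply(TO)
        d=(r*R.from_rotvec(rv*(i-1)/n)).inv().apply(p_new-p_old)*100; d[2]-=kz
        out.append([round(float(v),2) for v in d]+[round(float(v)/n,3) for v in rv]); prev=tp
    print(out)
E
python3 - <<'E'
from pen import *
stroke()
E
```

```text
t 67.75 tip [0.4448 0.1973 0.009 ] s -184.8 mm off 1.7 mm pitch 34.2 dir 70.2 roll 1.64 F [-1.2 -0.1  2.6] T [ 0.33  0.09 -0.02] open 0.185 q [-0.25  0.71 -0.56  1.67  0.62  1.48 -1.4 ]
[[-0.33, 0.12, 0.19, 0.003, -0.001, -0.0], [-0.33, 0.12, 0.19, 0.003, -0.001, -0.0], [-0.33, 0.13, 0.19, 0.003, -0.001, -0.0], [-0.33, 0.13, 0.19, 0.003, -0.001, -0.0], [-0.31, 0.14, 0.21, 0.003, -0.001, -0.0], [-0.31, 0.14, 0.21, 0.003, -0.001, -0.0], [-0.31, 0.14, 0.21, 0.003, -0.001, -0.0], [-0.31, 0.14, 0.21, 0.003, -0.001, -0.0], [-0.31, 0.14, 0.21, 0.003, -0.001, -0.0], [-0.31, 0.15, 0.21, 0.003, -0.001, -0.0]]
```

Emit:
step_arm(
  steps=[
    [-0.33,0.12,0.18,0.003,0,0],
    [-0.33,0.12,0.18,0.003,0,0],
    [-0.33,0.12,0.18,0.003,0,0],
    [-0.33,0.12,0.18,0.003,0,0],
    [-0.31,0.14,0.2,0.003,0,0],
    [-0.31,0.14,0.2,0.003,0,0],
    [-0.31,0.14,0.2,0.003,0,0],
    [-0.31,0.14,0.2,0.003,0,0],
    [-0.31,0.14,0.2,0.003,0,0],
    [-0.31,0.14,0.2,0.003,0,0],
  ],
)

```text
t: 68.75
ee_pos: [0.4272, 0.1114, 0.056]
orientation: [0.165, 0.782, 0.553, -0.233]
ft_force: [-0.1, 1.4, 2.2]
opening: 0.177
```

```bash
python3 - <<'E'
from pen import *
stroke()
E
```

```text
t 68.75 tip [0.4458 0.1642 0.0111] s -151.7 mm off 2.1 mm pitch 33.2 dir 70.5 roll -0.03 F [-0.1  1.4  2.2] T [ 0.99 -0.19 -0.02] open 0.177 q [-0.17  0.68 -0.57  1.71  0.62  1.45 -1.34]
[[-0.3, 0.11, 0.21, 0.0, -0.003, 0.0], [-0.3, 0.11, 0.22, 0.0, -0.003, 0.0], [-0.3, 0.11, 0.22, 0.0, -0.003, 0.0], [-0.3, 0.11, 0.22, 0.0, -0.003, 0.0], [-0.31, 0.14, 0.19, 0.0, -0.003, 0.0], [-0.31, 0.14, 0.19, 0.0, -0.003, 0.0], [-0.31, 0.14, 0.19, 0.0, -0.003, 0.0], [-0.31, 0.14, 0.19, 0.0, -0.003, 0.0], [-0.31, 0.14, 0.19, 0.0, -0.003, 0.0], [-0.31, 0.14, 0.19, 0.0, -0.003, 0.0]]
```

Emit:
step_arm(
  steps=[
    [-0.33,0.08,0.22,0,-0.005,0],
    [-0.33,0.08,0.22,0,-0.005,0],
    [-0.33,0.1,0.22,0,-0.005,0],
    [-0.33,0.1,0.22,0,-0.005,0],
    [-0.33,0.12,0.22,0,-0.005,0],
    [-0.33,0.14,0.2,0,-0.003,0],
    [-0.33,0.14,0.2,0,-0.003,0],
    [-0.33,0.14,0.2,0,-0.003,0],
    [-0.33,0.14,0.2,0,-0.003,0],
    [-0.33,0.14,0.2,0,-0.003,0],
  ],
)

```text
t: 69.75
ee_pos: [0.4257, 0.0688, 0.0579]
orientation: [0.176, 0.777, 0.55, -0.249]
ft_force: [-0.1, 3.5, 3.8]
opening: 0.184
```

```bash
python3 - <<'E'
from pen import *
stroke(.0045)
s=cam("side"); o,r=tool(); c=s["color"]
c=np.clip(c[190:260,270:360].astype(float)*1.4,0,255).astype(np.uint8)
cv2.imwrite("pics/s34.png",cv2.resize(c,None,fx=8,fy=8,interpolation=cv2.INTER_CUBIC)); print((w2px(s,o["ee_pos"]+r.apply(TO))-[270,190])*8)
s=cam("top"); c=np.clip(s["color"][215:265,195:270].astype(float)*2,0,255).astype(np.uint8)
cv2.imwrite("pics/t34.png",cv2.resize(c,None,fx=10,fy=10,interpolation=cv2.INTER_CUBIC)); print((w2px(s,o["ee_pos"]+r.apply(TO))-[195,215])*10,(w2px(s,o["ee_pos"]+r.apply(TO-[.145,0,0]))-[195,215])*10)
E
```

```text
t 69.75 tip [0.4437 0.1199 0.0109] s -107.5 mm off -0.9 mm pitch 35.5 dir 70.6 roll 0.00 F [-0.1  3.5  3.8] T [ 1.07 -0.17 -0.05] open 0.184 q [-0.13  0.66 -0.54  1.75  0.64  1.44 -1.3 ]
[[-0.32, 0.2, 0.26, 0.0, 0.001, 0.0], [-0.32, 0.2, 0.26, 0.0, 0.001, 0.0], [-0.32, 0.2, 0.26, 0.0, 0.001, 0.0], [-0.32, 0.2, 0.26, 0.0, 0.001, 0.0], [-0.34, 0.16, 0.25, 0.0, 0.001, 0.0], [-0.35, 0.16, 0.25, 0.0, 0.001, 0.0], [-0.35, 0.16, 0.25, 0.0, 0.001, 0.0], [-0.35, 0.16, 0.25, 0.0, 0.001, 0.0], [-0.35, 0.16, 0.25, 0.0, 0.001, 0.0], [-0.35, 0.16, 0.25, 0.0, 0.001, 0.0]]
[199.19585108 329.67041007]
[478.50412938 241.1594011 ] [906.94962098 376.69031715]
```

View pics/s34.png

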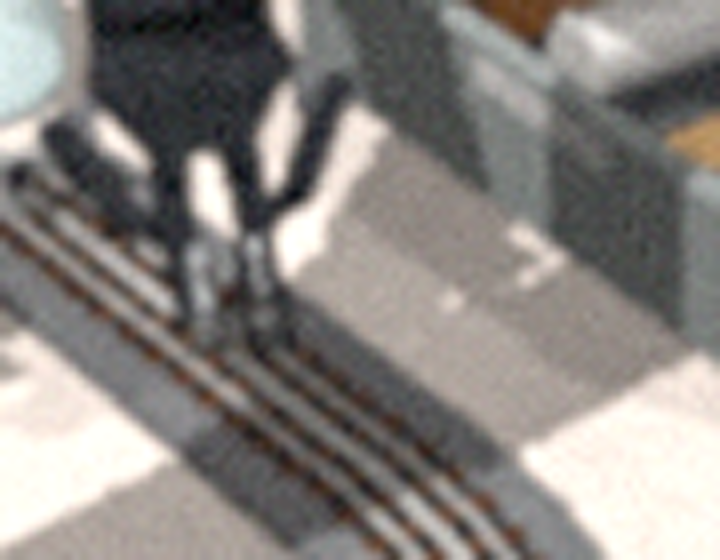

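View pics/t34.png

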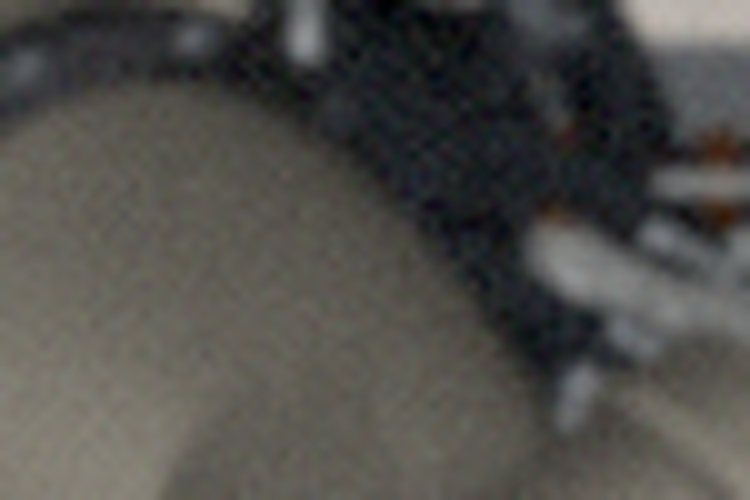

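Emit:
step_arm(
  steps=[
    [-0.34,0.18,0.24,0,0,0],
    [-0.34,0.18,0.24,0,0,0],
    [-0.34,0.18,0.24,0,0,0],
    [-0.34,0.16,0.24,0,0,0],
    [-0.34,0.16,0.24,0,0,0],
    [-0.34,0.16,0.24,0,0,0],
    [-0.34,0.16,0.24,0,0,0],
    [-0.34,0.16,0.24,0,0,0],
    [-0.34,0.16,0.24,0,0,0],
    [-0.34,0.16,0.24,0,0,0],
  ],
)

```text
t: 70.85
ee_pos: [0.4271, 0.0199, 0.058]
orientation: [0.176, 0.777, 0.55, -0.249]
ft_force: [0.5, 2.9, 3.8]
opening: 0.185
```

```bash
python3 - <<'E'
from pen import *
stroke(.0045,z=.011,off=0)
E
```

```text
t 70.85 tip [0.445  0.0709 0.0109] s -58.4 mm off -0.5 mm pitch 35.6 dir 70.6 roll -0.05 F [0.5 2.9 3.8] T [ 1.04 -0.15 -0.07] open 0.185 q [-0.05  0.63 -0.53  1.81  0.67  1.4  -1.25]
[[-0.34, 0.17, 0.25, 0.0, 0.001, 0.0], [-0.34, 0.17, 0.25, 0.0, 0.001, 0.0], [-0.34, 0.17, 0.25, 0.0, 0.001, 0.0], [-0.34, 0.17, 0.25, 0.0, 0.001, 0.0], [-0.34, 0.16, 0.25, 0.0, 0.001, 0.0], [-0.35, 0.16, 0.25, 0.0, 0.001, 0.0], [-0.35, 0.16, 0.25, 0.0, 0.001, 0.0], [-0.35, 0.16, 0.25, 0.0, 0.001, 0.0], [-0.35, 0.16, 0.25, 0.0, 0.001, 0.0], [-0.35, 0.16, 0.25, 0.0, 0.001, 0.0]]
```

Emit:
step_arm(
  steps=[
    [-0.34,0.17,0.24,0,0,0],
    [-0.34,0.17,0.24,0,0,0],
    [-0.34,0.17,0.24,0,0,0],
    [-0.34,0.16,0.24,0,0,0],
    [-0.34,0.16,0.24,0,0,0],
    [-0.34,0.16,0.24,0,0,0],
    [-0.34,0.16,0.24,0,0,0],
    [-0.34,0.16,0.24,0,0,0],
    [-0.34,0.16,0.24,0,0,0],
    [-0.34,0.16,0.24,0,0,0],
  ],
)

```text
t: 71.85
ee_pos: [0.4283, -0.0293, 0.0582]
orientation: [0.176, 0.777, 0.55, -0.25]
ft_force: [-0.6, 2.2, 2.7]
opening: 0.18
```

```bash
python3 - <<'E'
from pen import *
stroke(.0042,z=.011,off=0)
s=cam("side"); o,r=tool(); c=s["color"]
c=np.clip(c[200:280,280:380].astype(float)*1.4,0,255).astype(np.uint8)
cv2.imwrite("pics/s35.png",cv2.resize(c,None,fx=8,fy=7.5,interpolation=cv2.INTER_CUBIC)); print((w2px(s,o["ee_pos"]+r.apply(TO))-[280,200])*8)
E
```

```text
t 71.85 tip [0.4462 0.0217 0.011 ] s -9.2 mm off -0.3 mm pitch 35.6 dir 70.6 roll -0.09 F [-0.6  2.2  2.7] T [ 1.01 -0.1  -0.13] open 0.18 q [ 0.03  0.6  -0.51  1.85  0.71  1.35 -1.18]
[[-0.32, 0.15, 0.24, 0.0, 0.001, 0.0], [-0.32, 0.15, 0.24, 0.0, 0.001, 0.0], [-0.32, 0.15, 0.24, 0.0, 0.001, 0.0], [-0.32, 0.15, 0.24, 0.0, 0.001, 0.0], [-0.32, 0.14, 0.24, 0.0, 0.001, 0.0], [-0.33, 0.13, 0.24, 0.0, 0.001, 0.0], [-0.33, 0.13, 0.24, 0.0, 0.001, 0.0], [-0.33, 0.12, 0.24, 0.0, 0.001, 0.0], [-0.33, 0.12, 0.24, 0.0, 0.001, 0.0], [-0.33, 0.12, 0.24, 0.0, 0.001, 0.0]]
[259.27427103 359.57076421]
```

View pics/s35.png

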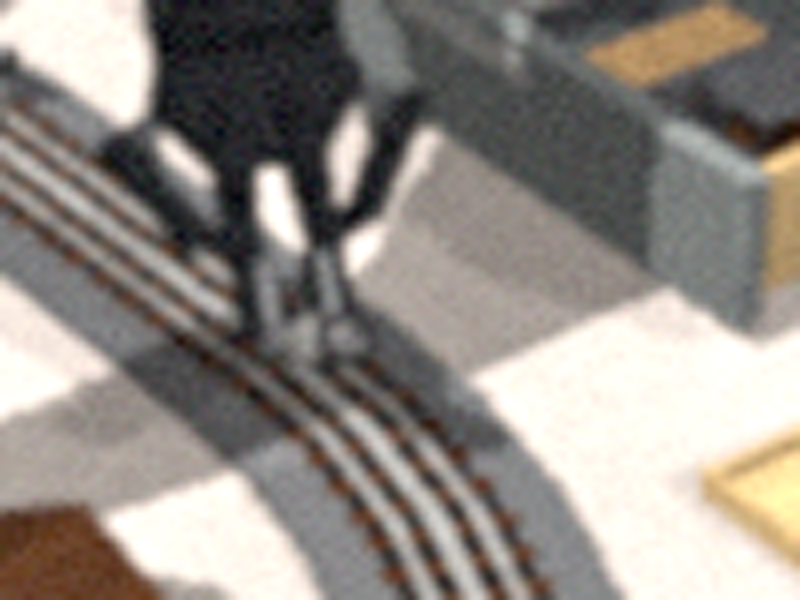

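Emit:
step_arm(
  steps=[
    [-0.33,0.16,0.24,0,0,0],
    [-0.33,0.15,0.24,0,0,0],
    [-0.33,0.14,0.24,0,0,0],
    [-0.33,0.14,0.24,0,0,0],
    [-0.33,0.13,0.24,0,0,0],
    [-0.33,0.13,0.24,0,0,0],
    [-0.33,0.12,0.24,0,0,0],
    [-0.33,0.12,0.24,0,0,0],
    [-0.33,0.11,0.24,0,0,0],
    [-0.33,0.11,0.24,0,0,0],
  ],
)

```text
t: 72.9
ee_pos: [0.4271, -0.0763, 0.0581]
orientation: [0.176, 0.777, 0.55, -0.25]
ft_force: [0.6, 2.3, 3.8]
opening: 0.18
```

```bash
python3 - <<'E'
from pen import *
stroke(.0045,z=.011,off=0)
E
```

```text
t 72.9 tip [ 0.4451 -0.0254  0.0109] s 37.9 mm off -0.7 mm pitch 35.6 dir 70.6 roll -0.05 F [0.6 2.3 3.8] T [ 1.   -0.19 -0.08] open 0.18 q [ 0.1   0.57 -0.48  1.89  0.74  1.31 -1.12]
[[-0.35, 0.13, 0.26, 0.0, 0.001, 0.0], [-0.35, 0.13, 0.26, 0.0, 0.001, 0.0], [-0.36, 0.12, 0.26, 0.0, 0.001, 0.0], [-0.36, 0.12, 0.26, 0.0, 0.001, 0.0], [-0.36, 0.1, 0.26, 0.0, 0.001, 0.0], [-0.36, 0.09, 0.26, 0.0, 0.001, 0.0], [-0.36, 0.09, 0.26, 0.0, 0.001, 0.0], [-0.36, 0.08, 0.26, 0.0, 0.001, 0.0], [-0.36, 0.08, 0.26, 0.0, 0.001, 0.0], [-0.36, 0.07, 0.26, 0.0, 0.001, 0.0]]
```

Emit:
step_arm(
  steps=[
    [-0.34,0.13,0.25,0,0,0],
    [-0.34,0.13,0.25,0,0,0],
    [-0.34,0.12,0.25,0,0,0],
    [-0.34,0.11,0.25,0,0,0],
    [-0.34,0.1,0.25,0,0,0],
    [-0.34,0.09,0.25,0,0,0],
    [-0.34,0.09,0.25,0,0,0],
    [-0.34,0.08,0.25,0,0,0],
    [-0.34,0.07,0.25,0,0,0],
    [-0.34,0.06,0.25,0,0,0],
  ],
)

```text
t: 73.9
ee_pos: [0.4222, -0.1232, 0.0578]
orientation: [0.177, 0.777, 0.55, -0.25]
ft_force: [0.2, 3.9, 4.7]
opening: 0.184
```

```bash
python3 - <<'E'
from pen import *
stroke(.0045,z=.011,off=0)
s=cam("side"); o,r=tool(); c=s["color"]
c=np.clip(c[220:300,290:390].astype(float)*1.4,0,255).astype(np.uint8)
cv2.imwrite("pics/s36.png",cv2.resize(c,None,fx=8,fy=7.5,interpolation=cv2.INTER_CUBIC)); print((w2px(s,o["ee_pos"]+r.apply(TO))-[290,220])*[8,7.5])
E
```

```text
t 73.9 tip [ 0.4402 -0.0722  0.0106] s 85.0 mm off 0.4 mm pitch 35.6 dir 70.5 roll -0.00 F [0.2 3.9 4.7] T [ 1.13 -0.24 -0.07] open 0.184 q [ 0.18  0.55 -0.46  1.93  0.78  1.26 -1.07]
[[-0.37, 0.05, 0.26, 0.0, 0.001, 0.0], [-0.37, 0.05, 0.26, 0.0, 0.001, 0.0], [-0.37, 0.05, 0.26, 0.0, 0.001, 0.0], [-0.37, 0.04, 0.26, 0.0, 0.001, 0.0], [-0.37, 0.05, 0.27, 0.0, 0.001, 0.0], [-0.37, 0.04, 0.27, 0.0, 0.001, 0.0], [-0.37, 0.04, 0.27, 0.0, 0.001, 0.0], [-0.37, 0.03, 0.27, 0.0, 0.001, 0.0], [-0.37, 0.03, 0.27, 0.0, 0.001, 0.0], [-0.37, 0.02, 0.27, 0.0, 0.001, 0.0]]
[305.95484365 302.38984162]
```

View pics/s36.png

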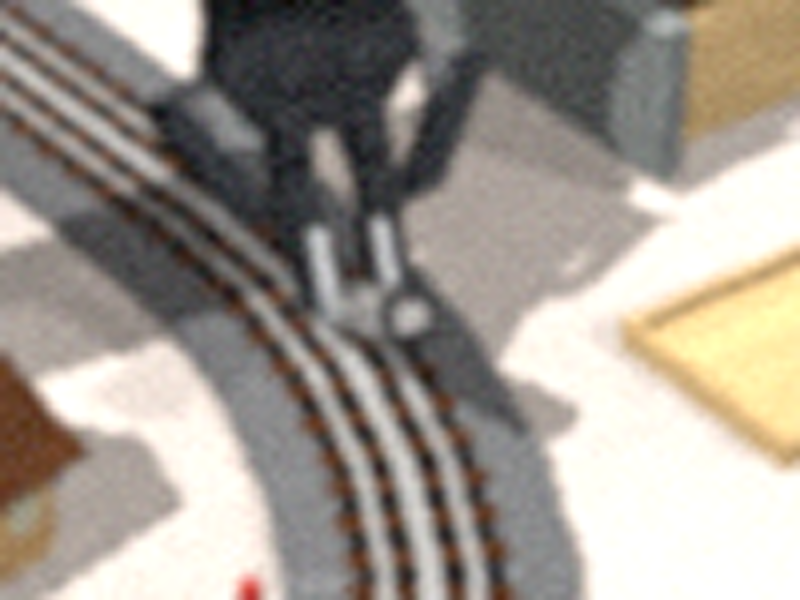

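Emit:
step_arm(
  steps=[
    [-0.35,0.06,0.24,0,0,0],
    [-0.35,0.05,0.24,0,0,0],
    [-0.35,0.05,0.25,0,0,0],
    [-0.35,0.05,0.25,0,0,0],
    [-0.35,0.04,0.25,0,0,0],
    [-0.35,0.03,0.25,0,0,0],
    [-0.35,0.03,0.25,0,0,0],
    [-0.35,0.02,0.25,0,0,0],
    [-0.35,0.02,0.25,0,0,0],
    [-0.35,0.01,0.25,0,0,0],
  ],
)

```text
t: 74.95
ee_pos: [0.4102, -0.1703, 0.0582]
orientation: [0.177, 0.777, 0.549, -0.251]
ft_force: [1.6, 1.0, 3.2]
opening: 0.18
```

```bash
python3 - <<'E'
from pen import *
stroke(.0045,z=.011,off=0)
E
```

```text
t 74.95 tip [ 0.4282 -0.1195  0.0109] s 133.8 mm off 0.1 mm pitch 35.8 dir 70.5 roll 0.05 F [1.6 1.  3.2] T [ 0.7  -0.38  0.04] open 0.18 q [ 0.25  0.52 -0.43  1.97  0.82  1.2  -1.01]
[[-0.37, 0.01, 0.27, 0.0, 0.002, 0.0], [-0.37, 0.01, 0.27, 0.0, 0.002, 0.0], [-0.37, 0.0, 0.27, 0.0, 0.002, 0.0], [-0.37, -0.0, 0.27, 0.0, 0.002, 0.0], [-0.37, -0.0, 0.27, 0.0, 0.002, 0.0], [-0.37, -0.01, 0.27, 0.0, 0.002, 0.0], [-0.37, -0.01, 0.27, 0.0, 0.002, 0.0], [-0.37, -0.02, 0.27, 0.0, 0.002, 0.0], [-0.37, -0.02, 0.27, 0.0, 0.002, 0.0], [-0.37, -0.03, 0.27, 0.0, 0.002, 0.0]]
```

Emit:
step_arm(
  steps=[
    [-0.35,0.01,0.25,0,0,0],
    [-0.35,0,0.25,0,0,0],
    [-0.35,0,0.25,0,0,0],
    [-0.35,-0.01,0.25,0,0,0],
    [-0.35,-0.01,0.25,0,0,0],
    [-0.35,-0.02,0.25,0,0,0],
    [-0.35,-0.02,0.25,0,0,0],
    [-0.35,-0.03,0.25,0,0,0],
    [-0.35,-0.03,0.25,0,0,0],
    [-0.35,-0.04,0.25,0,0,0],
  ],
)

```text
t: 75.95
ee_pos: [0.3935, -0.2132, 0.0582]
orientation: [0.177, 0.777, 0.549, -0.25]
ft_force: [0.5, 2.3, 3.2]
opening: 0.184
```

```bash
python3 - <<'E'
from pen import *
stroke(.0045,z=.011,off=0)
s=cam("side"); o,r=tool(); c=s["color"]
c=np.clip(c[240:330,300:400].astype(float)*1.4,0,255).astype(np.uint8)
cv2.imwrite("pics/s37.png",cv2.resize(c,None,fx=7,fy=6.5,interpolation=cv2.INTER_CUBIC)); print((w2px(s,o["ee_pos"]+r.apply(TO))-[300,240])*[7,6.5])
s=cam("top"); crop(s["color"],320,220,440,340,5,"t37.png")
E
```

```text
t 75.95 tip [ 0.4115 -0.1623  0.0109] s 179.8 mm off -0.7 mm pitch 35.7 dir 70.5 roll 0.07 F [0.5 2.3 3.2] T [ 0.99 -0.44  0.05] open 0.184 q [ 0.33  0.49 -0.41  2.02  0.85  1.14 -0.96]
[[-0.37, -0.02, 0.27, 0.0, 0.002, 0.0], [-0.37, -0.02, 0.27, 0.0, 0.002, 0.0], [-0.37, -0.03, 0.27, 0.0, 0.002, 0.0], [-0.37, -0.03, 0.27, 0.0, 0.002, 0.0], [-0.37, -0.05, 0.27, 0.0, 0.002, 0.0], [-0.37, -0.06, 0.27, 0.0, 0.002, 0.0], [-0.37, -0.06, 0.27, 0.0, 0.002, 0.0], [-0.37, -0.07, 0.27, 0.0, 0.002, 0.0], [-0.37, -0.07, 0.27, 0.0, 0.002, 0.0], [-0.37, -0.08, 0.26, 0.0, 0.002, 0.0]]
[270.60819711 255.20416478]
```

View pics/s37.png

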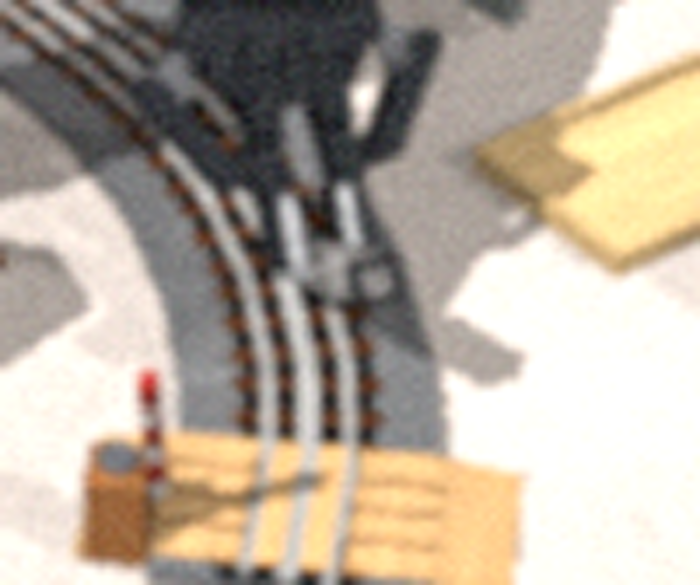

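View pics/t37.png

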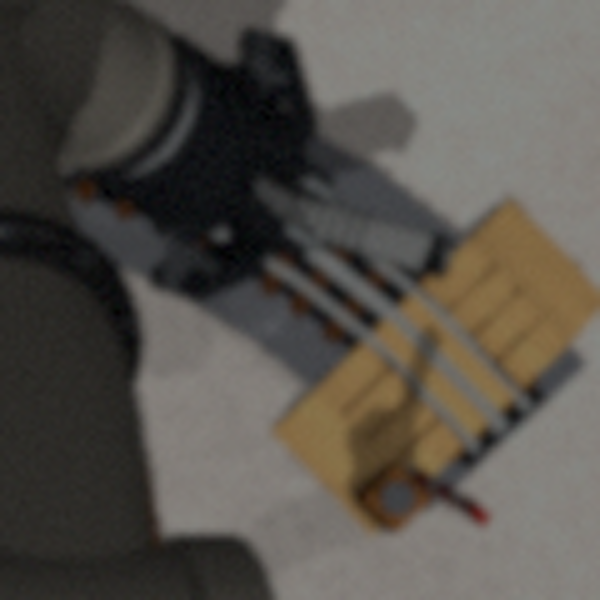

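Emit:
step_arm(
  steps=[
    [-0.35,-0.02,0.25,0,0,0],
    [-0.35,-0.02,0.25,0,0,0],
    [-0.35,-0.03,0.25,0,0,0],
    [-0.35,-0.04,0.25,0,0,0],
    [-0.35,-0.05,0.25,0,0,0],
    [-0.35,-0.06,0.25,0,0,0],
    [-0.35,-0.06,0.25,0,0,0],
    [-0.35,-0.07,0.25,0,0,0],
    [-0.35,-0.07,0.25,0,0,0],
    [-0.35,-0.08,0.25,0,0,0],
  ],
)

```text
t: 77.05
ee_pos: [0.3727, -0.2555, 0.0583]
orientation: [0.177, 0.777, 0.549, -0.25]
ft_force: [0.5, 2.0, 2.6]
opening: 0.18
```

```bash
python3 - <<'E'
from pen import *
stroke(.0033,z=.011,off=0)
E
```

```text
t 77.05 tip [ 0.3907 -0.2046  0.011 ] s 227.0 mm off -0.4 mm pitch 35.7 dir 70.5 roll 0.07 F [0.5 2.  2.6] T [ 0.98 -0.44  0.  ] open 0.18 q [ 0.41  0.46 -0.38  2.06  0.89  1.08 -0.9 ]
[[-0.27, -0.05, 0.2, 0.0, 0.002, 0.0], [-0.27, -0.06, 0.2, 0.0, 0.002, 0.0], [-0.27, -0.06, 0.2, 0.0, 0.002, 0.0], [-0.27, -0.06, 0.2, 0.0, 0.002, 0.0], [-0.26, -0.07, 0.2, 0.0, 0.002, 0.0], [-0.26, -0.07, 0.2, 0.0, 0.002, 0.0], [-0.26, -0.08, 0.2, 0.0, 0.002, 0.0], [-0.26, -0.08, 0.2, 0.0, 0.002, 0.0], [-0.26, -0.08, 0.19, 0.0, 0.002, 0.0], [-0.26, -0.08, 0.19, 0.0, 0.002, 0.0]]
```

Emit:
step_arm(
  steps=[
    [-0.25,-0.05,0.19,0,0,0],
    [-0.25,-0.06,0.19,0,0,0],
    [-0.25,-0.06,0.19,0,0,0],
    [-0.22,-0.06,0.17,0,0,0],
    [-0.22,-0.06,0.17,0,0,0],
    [-0.2,-0.06,0.16,0,0,0],
    [-0.18,-0.05,0.14,0,0,0],
    [-0.18,-0.05,0.14,0,0,0],
    [0,0,0.02,0,0,0],
    [0,0,0.02,0,0,0],
  ],
)

```text
t: 78.05
ee_pos: [0.36, -0.2776, 0.0578]
orientation: [0.178, 0.777, 0.549, -0.25]
ft_force: [1.5, 1.1, 5.0]
opening: 0.182
```

```bash
python3 - <<'E'
from pen import *
st(.25,.011)
s=cam("side"); o,r=tool(); c=s["color"]
c=np.clip(c[240:330,300:400].astype(float)*1.4,0,255).astype(np.uint8)
cv2.imwrite("pics/s38.png",cv2.resize(c,None,fx=7,fy=6.5,interpolation=cv2.INTER_CUBIC)); print((w2px(s,o["ee_pos"]+r.apply(TO))-[300,240])*[7,6.5])
s=cam("top"); crop(s["color"],320,220,440,340,5,"t38.png"); print((w2px(s,o["ee_pos"]+r.apply(TO))-[320,220])*5,(w2px(s,o["ee_pos"]+r.apply(TO-[.145,0,0]))-[320,220])*5)
E
```

```text
t 78.05 tip [ 0.3781 -0.2268  0.0105] s 252.5 mm off 0.5 mm pitch 35.8 dir 70.4 roll 0.13 F [1.5 1.1 5. ] T [ 0.78 -0.41  0.03] open 0.182 q [ 0.45  0.44 -0.36  2.09  0.91  1.04 -0.88]
 to s=0.250: world [0.001  0.0024 0.0005] tool cm [ 0.18  0.01 -0.19]
[302.65935147 362.51229869]
[312.8666285  249.88484942] [575.94585928 328.94037805]
```

View pics/s38.png

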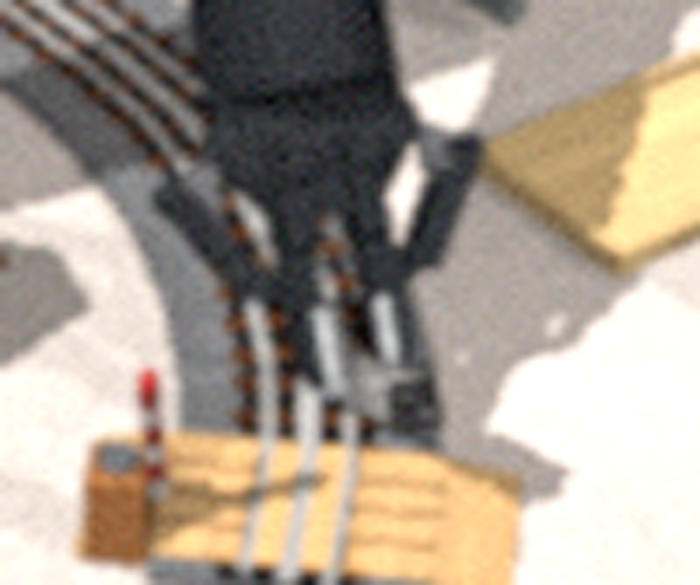

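View pics/t38.png

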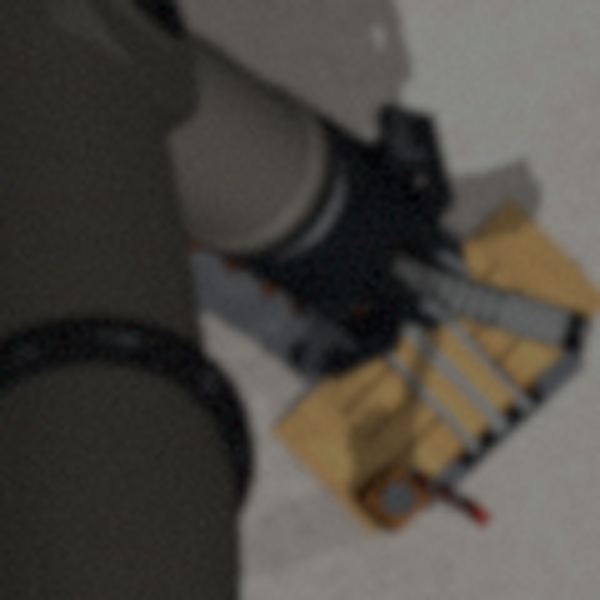

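```bash
python3 - <<'E'
from pen import *
o,r,tip,_,_=st()
c,s_=np.cos(fr[2]),np.sin(fr[2]); d=tip[:2]-fr[:2]; print("track xy",c*d[0]+s_*d[1],-s_*d[0]+c*d[1])
s=cam("top"); x0,y0,k=385,258,10
im=np.clip(s["color"][y0:y0+50,x0:x0+60].astype(float)*2,0,255).astype(np.uint8)
im=cv2.resize(im,None,fx=k,fy=k,interpolation=cv2.INTER_CUBIC)
for ex in (-.085,-.1,-.12,-.145):
  for ey,col in ((-.009,(0,0,255)),(.009,(0,255,0)),(0,(255,0,0))):
    u=(w2px(s,o["ee_pos"]+r.apply(TO+[ex,ey,-.009]))-[x0,y0]+.5)*k; cv2.circle(im,tuple(int(v) for v in u),3,col,-1)
cv2.imwrite("pics/t39.png",im)
E
```

```text
t 78.15 tip [ 0.3781 -0.2267  0.0105] s 252.4 mm off 0.5 mm pitch 35.7 dir 70.4 roll 0.13 F [0.6 1.  4.6] T [ 0.87 -0.36  0.05] open 0.182 q [ 0.45  0.44 -0.36  2.09  0.91  1.04 -0.88]
track xy -0.07320919887025619 -0.23775196206548138
```

View pics/t39.png

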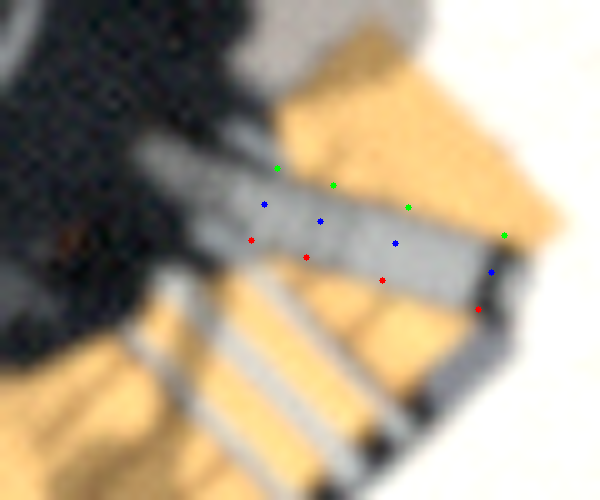

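Emit:
step_arm(
  steps=[
    [-0.3,0,-0.4,0,0,0],
    [-0.8,0,-1.1,0,0,0],
    [-1.2,0,-1.7,0,0,0],
    [-1.5,0,-2.1,0,0,0],
    [-1.5,0,-2.1,0,0,0],
    [-1.5,0,-2.1,0,0,0],
    [-1.2,0,-1.7,0,0.03,0],
    [-0.6,0,-0.8,0,0.08,0],
    [0,0,0,0,0.1,0],
    [0,0,0,0,0.1,0],
  ],
)

```text
t: 79.2
ee_pos: [0.3454, -0.2751, 0.2027]
orientation: [0.073, 0.806, 0.571, -0.136]
ft_force: [-1.3, -0.5, -1.6]
opening: 0.182
```

```bash
python3 - <<'E'
from h import *
rows([.45,-.24,.22],20,10,kz=0)
E
```

```text
t 79.2 pos [ 0.3454 -0.2751  0.2027] ydeg -19.7 open 0.182 F [-1.3 -0.5 -1.6] T [ 0.34 -0.13 -0.02] q [ 0.72  0.13 -0.36  1.89  0.38  1.19 -0.14] tilt deg 17.7
[[0.59, 0.86, -0.4, -0.014, 0.028, -0.068], [0.54, 0.9, -0.37, -0.014, 0.028, -0.068], [0.49, 0.94, -0.35, -0.014, 0.028, -0.068], [0.43, 0.98, -0.32, -0.014, 0.028, -0.068], [0.37, 1.01, -0.29, -0.014, 0.028, -0.068], [0.31, 1.04, -0.27, -0.014, 0.028, -0.068], [0.25, 1.06, -0.25, -0.014, 0.028, -0.068], [0.18, 1.08, -0.23, -0.014, 0.028, -0.068], [0.11, 1.09, -0.21, -0.014, 0.028, -0.068], [0.04, 1.1, -0.19, -0.014, 0.028, -0.068]]
```

Emit:
step_arm(
  steps=[
    [0.6,0.9,-0.3,-0.01,0.03,-0.07],
    [0.5,0.9,-0.3,-0.01,0.03,-0.07],
    [0.5,0.9,-0.3,-0.01,0.03,-0.07],
    [0.4,1.0,-0.3,-0.015,0.03,-0.07],
    [0.4,1.0,-0.3,-0.015,0.03,-0.07],
    [0.3,1.0,-0.3,-0.015,0.03,-0.07],
    [0.2,1.1,-0.2,-0.015,0.03,-0.07],
    [0.2,1.1,-0.2,-0.015,0.03,-0.07],
    [0.1,1.1,-0.2,-0.015,0.03,-0.07],
    [0,1.1,-0.2,-0.015,0.03,-0.07],
  ],
)

```text
t: 80.2
ee_pos: [0.4303, -0.2442, 0.2072]
orientation: [-0.033, 0.566, 0.824, 0.008]
ft_force: [0.5, -0.8, -0.5]
opening: 0.184
```

```bash
python3 - <<'E'
from h import *
rows([.618,-.208,.2],89,10,kz=0)
E
```

```text
t 80.2 pos [ 0.4303 -0.2442  0.2072] ydeg 21.1 open 0.184 F [ 0.5 -0.8 -0.5] T [ 0.   -0.   -0.05] q [ 0.85  0.3  -0.45  1.65  0.11  1.29  0.75] tilt deg 3.9
[[-0.34, 1.88, 0.01, 0.002, -0.007, -0.119], [-0.56, 1.83, 0.01, 0.002, -0.007, -0.119], [-0.77, 1.75, 0.01, 0.002, -0.007, -0.119], [-0.97, 1.65, 0.01, 0.002, -0.007, -0.119], [-1.16, 1.52, 0.02, 0.002, -0.007, -0.119], [-1.33, 1.37, 0.02, 0.002, -0.007, -0.119], [-1.49, 1.21, 0.03, 0.002, -0.007, -0.119], [-1.62, 1.02, 0.04, 0.002, -0.007, -0.119], [-1.73, 0.82, 0.05, 0.002, -0.007, -0.119], [-1.81, 0.61, 0.06, 0.002, -0.007, -0.119]]
```

Emit:
step_arm(
  steps=[
    [-0.3,1.9,0,0,-0.007,-0.12],
    [-0.6,1.8,0,0,-0.007,-0.12],
    [-0.8,1.7,0,0,-0.007,-0.12],
    [-1.0,1.6,0,0,-0.007,-0.12],
    [-1.2,1.5,0,0,-0.007,-0.12],
    [-1.3,1.4,0,0,-0.007,-0.12],
    [-1.5,1.2,0,0,-0.007,-0.12],
    [-1.6,1.0,0,0,-0.007,-0.12],
    [-1.7,0.8,0,0,-0.007,-0.12],
    [-1.8,0.6,0,0,-0.007,-0.12],
  ],
)

```text
t: 81.2
ee_pos: [0.6009, -0.2124, 0.1849]
orientation: [-0.018, -0.016, 1.0, 0.011]
ft_force: [0.6, 0.2, 0.4]
opening: 0.181
```

```bash
python3 - <<'E'
from h import *
rows([.618,-.208,.08],89,8,kz=0)
E
```

```text
t 81.2 pos [ 0.6009 -0.2124  0.1849] ydeg 91.8 open 0.181 F [0.6 0.2 0.4] T [-0.01 -0.04  0.04] q [ 0.71  0.64 -0.67  1.27  0.37  1.39  1.66] tilt deg 2.4
[[-0.26, 0.02, 1.3, 0.003, -0.005, 0.006], [-0.26, 0.02, 1.3, 0.003, -0.005, 0.006], [-0.25, 0.03, 1.31, 0.003, -0.005, 0.006], [-0.24, 0.03, 1.31, 0.003, -0.005, 0.006], [-0.24, 0.04, 1.31, 0.003, -0.005, 0.006], [-0.23, 0.04, 1.31, 0.003, -0.005, 0.006], [-0.23, 0.05, 1.31, 0.003, -0.005, 0.006], [-0.22, 0.05, 1.31, 0.003, -0.005, 0.006]]
```

Emit:
step_arm(
  steps=[
    [-0.4,0,0.4,0.005,-0.008,0.015],
    [-0.4,0.1,0.7,0.005,-0.008,0.015],
    [-0.4,0.1,1.0,0.005,-0.008,0.015],
    [-0.3,0.1,1.3,0.005,-0.008,0],
    [-0.1,0.1,1.4,0.005,-0.008,0],
    [0,0,1.4,0,0,0],
    [0,0,1.4,0,0,0],
    [0,0,1.0,0,0,0],
    [0,0,0.3,0,0,0],
    [0,0,0,0,0,0],
  ],
)

```text
t: 82.2
ee_pos: [0.6064, -0.211, 0.0815]
orientation: [-0.007, 0.015, 1.0, -0.003]
ft_force: [0.2, -0.1, -1.4]
opening: 0.181
```

```bash
python3 - <<'E'
from h import *
rows([.618,-.208,.022],89,8,kz=0)
s=cam("side"); crop(s["color"],350,190,490,295,5.5,"s40.png")
s=cam("top"); crop(s["color"],330,110,450,220,5.4,"t40.png")
E
```

```text
t 82.2 pos [ 0.6064 -0.211   0.0815] ydeg 88.2 open 0.181 F [ 0.2 -0.1 -1.4] T [ 0.06  0.01 -0.03] q [ 0.68  0.71 -0.62  1.42  0.43  1.16  1.54] tilt deg 0.9
[[-0.15, 0.05, 0.74, -0.001, -0.002, -0.002], [-0.15, 0.05, 0.74, -0.001, -0.002, -0.002], [-0.15, 0.05, 0.74, -0.001, -0.002, -0.002], [-0.15, 0.04, 0.74, -0.001, -0.002, -0.002], [-0.15, 0.04, 0.74, -0.001, -0.002, -0.002], [-0.15, 0.04, 0.74, -0.001, -0.002, -0.002], [-0.15, 0.04, 0.74, -0.001, -0.002, -0.002], [-0.15, 0.04, 0.74, -0.001, -0.002, -0.002]]
```

View pics/s40.png

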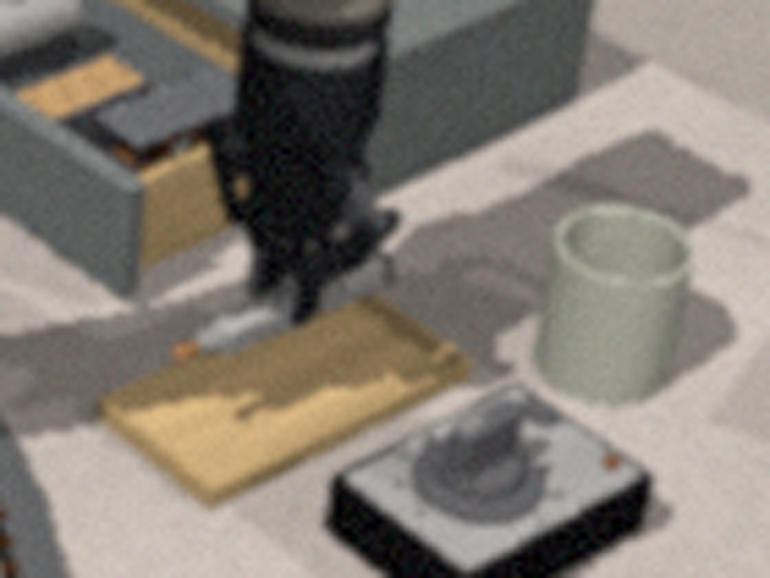

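View pics/t40.png

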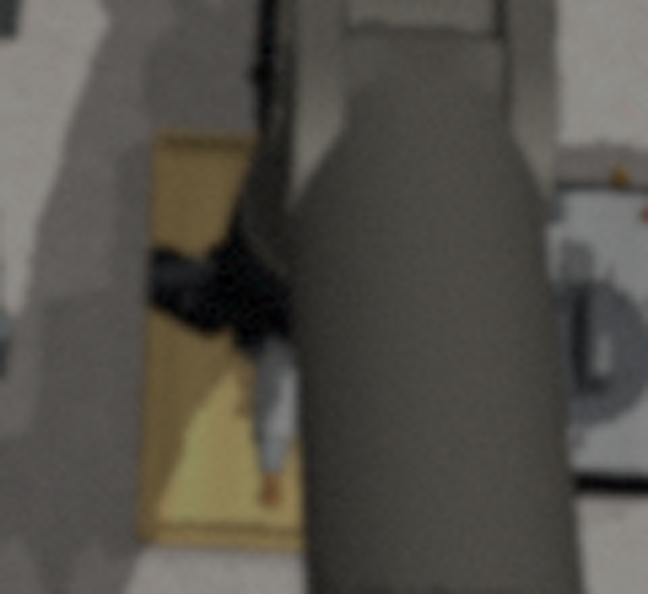

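Emit:
step_arm(
  steps=[
    [-0.5,0.1,0.2,0,0,0],
    [-0.5,0.1,0.5,0,0,0],
    [-0.3,0.1,0.8,0,0,0],
    [0,0,0.9,0,0,0],
    [0,0,0.9,0,0,0],
    [0,0,0.7,0,0,0],
    [0,0,0.4,0,0,0],
    [0,0,0.2,0,0,0],
    [0,0,0,0,0,0],
    [0,0,0,0,0,0],
  ],
)

```text
t: 83.3
ee_pos: [0.6221, -0.2084, 0.0333]
orientation: [-0.005, 0.015, 1.0, -0.003]
ft_force: [0.3, 1.0, -0.8]
opening: 0.178
```

```bash
python3 - <<'E'
from h import *
rows([.618,-.208,.022],89,4,kz=0)
s=cam("side"); crop(s["color"],350,190,490,295,5.5,"s41.png")
E
```

```text
t 83.3 pos [ 0.6221 -0.2084  0.0333] ydeg 88.2 open 0.178 F [ 0.3  1.  -0.8] T [0.03 0.03 0.03] q [ 0.65  0.78 -0.59  1.42  0.47  1.09  1.51] tilt deg 0.7
[[0.1, 0.01, 0.28, -0.002, -0.003, -0.003], [0.1, 0.01, 0.28, -0.002, -0.003, -0.003], [0.1, 0.01, 0.28, -0.002, -0.003, -0.003], [0.1, 0.01, 0.28, -0.002, -0.003, -0.003]]
```

View pics/s41.png

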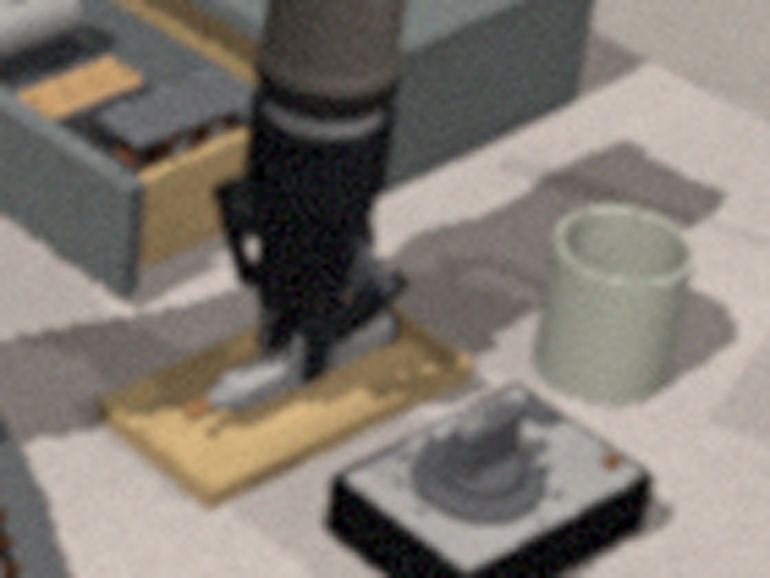

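Emit:
step_arm(
  steps=[
    [0.1,0,0.3,0,0,0],
    [0.1,0,0.3,0,0,0],
    [0,0,0.3,0,0,0],
    [0,0,0.2,0,0,0],
    [0,0,0.1,0,0,0],
    [0,0,0,0,0,0],
    [0,0,0,0,0,0],
    [0,0,0,0,0,0],
    [0,0,0,0,0,0],
    [0,0,0,0,0,0],
  ],
)

```text
t: 84.35
ee_pos: [0.6207, -0.2088, 0.0216]
orientation: [-0.004, 0.016, 1.0, -0.004]
ft_force: [-0.1, -0.7, -0.6]
opening: 0.181
```

Emit:
step_arm(
  steps=[
    [0,0,0.1,0,0,0],
    [0,0,0.1,0,0,0],
    [0,0,0,0,0,0],
    [0,0,0,0,0,0],
    [0,0,0,0,0,0],
    [0,0,0,0,0,0],
    [0,0,0,0,0,0],
    [0,0,0,0,0,0],
    [0,0,0,0,0,0],
    [0,0,0,0,0,0],
  ],
)

```text
t: 85.35
ee_pos: [0.6211, -0.2088, 0.0204]
orientation: [-0.003, 0.016, 1.0, -0.004]
ft_force: [-1.3, 0.6, 0.7]
opening: 0.184
```

Emit:
step_arm(
  steps=[
    [0,0,0,0,0,0],
    [0,0,0,0,0,0],
    [0,0,0,0,0,0],
    [0,0,0,0,0,0],
    [0,0,0,0,0,0],
    [0,0,0,0,0,0],
    [0,0,-0.5,0,0,0],
    [0,0,-1,0,0,0],
    [0,0,-2,0,0,0],
    [0,0,-3,0,0,0],
  ],
  gripper=0.36,
)

```text
t: 86.35
ee_pos: [0.6183, -0.2079, 0.0837]
orientation: [-0.008, 0.015, 1.0, -0.003]
ft_force: [-0.2, -0.1, 0.0]
opening: 0.363
```

Emit:
step_arm(
  steps=[
    [0,0,-3,0,0,0],
    [0,0,-4,0,0,0],
    [0,0,-4,0,0,0],
    [0,0,-3,0,0,0],
    [3,-3,0,0,0,0],
    [3,-3,0,0,0,0],
    [3,-3,0,0,0,0],
    [3,-3,0,0,0,0],
    [3,-3,0,0,0,0],
    [0,0,0,0,0,0],
  ],
)

```text
t: 87.35
ee_pos: [0.467, -0.3542, 0.2476]
orientation: [0.003, 0.011, 1.0, -0.006]
ft_force: [-0.4, -1.0, -0.7]
opening: 0.364
```

```bash
python3 - <<'E'
from h import *
rows([.4,-.4,.3],89,4,kz=0)
s=cam("side"); cv2.imwrite("pics/s42.png",s["color"])
s=cam("top"); cv2.imwrite("pics/t42.png",s["color"]); crop(s["color"],340,110,480,215,5.5,"t42c.png")
E
```

```text
t 87.35 pos [ 0.467  -0.3542  0.2476] ydeg 88.8 open 0.364 F [-0.4 -1.  -0.7] T [-0.03  0.   -0.02] q [ 1.07  0.45 -0.67  1.39  0.29  1.38  1.95] tilt deg 0.8
[[1.64, -1.2, -1.31, -0.003, 0.002, -0.001], [1.64, -1.19, -1.31, -0.003, 0.002, -0.001], [1.65, -1.19, -1.31, -0.003, 0.002, -0.001], [1.65, -1.18, -1.31, -0.003, 0.002, -0.001]]
```

View pics/t42.png

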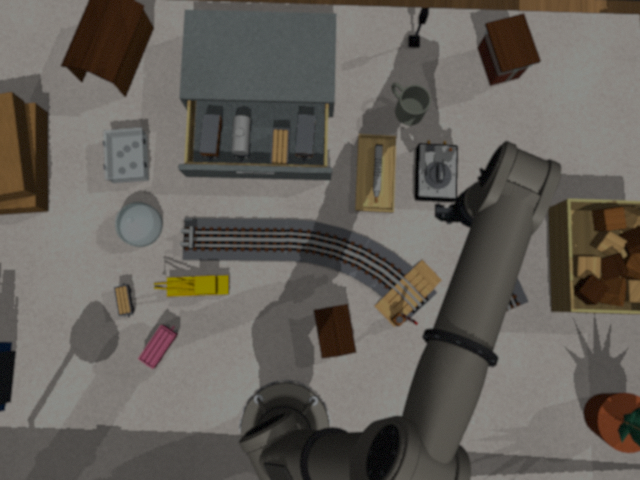

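View pics/s42.png

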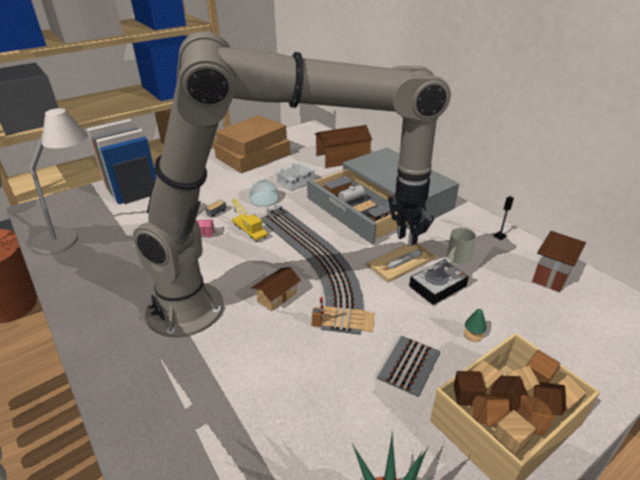

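View pics/t42c.png

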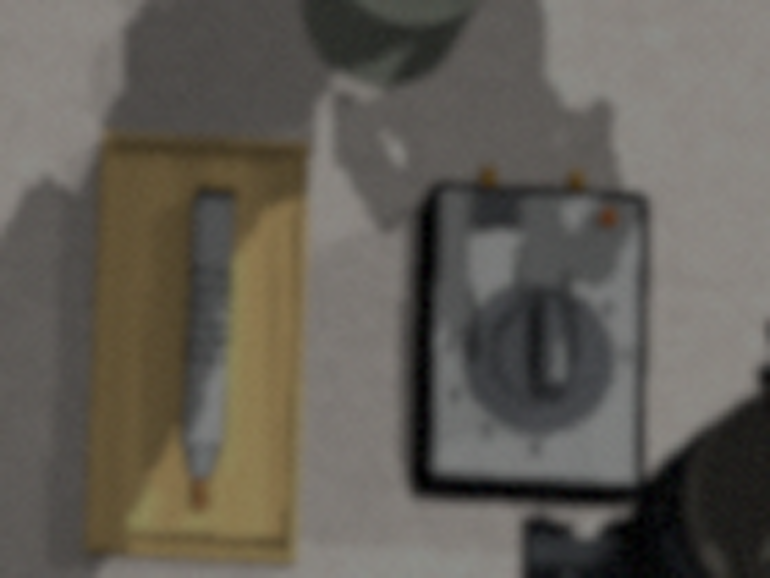

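```bash
python3 - <<'E'
from h import *
a=cv2.imread("pics/t42.png"); b=cv2.imread("pics/s42.png")
f=lambda i:np.clip(i.astype(float)*1.8,0,255).astype(np.uint8)
cv2.imwrite("pics/e1.png",cv2.resize(f(a[85:190,175:340]),None,fx=4.7,fy=4.7,interpolation=cv2.INTER_CUBIC))
cv2.imwrite("pics/e2.png",cv2.resize(f(b[150:245,300:410]),None,fx=6,fy=6,interpolation=cv2.INTER_CUBIC))
E
```

View pics/e1.png

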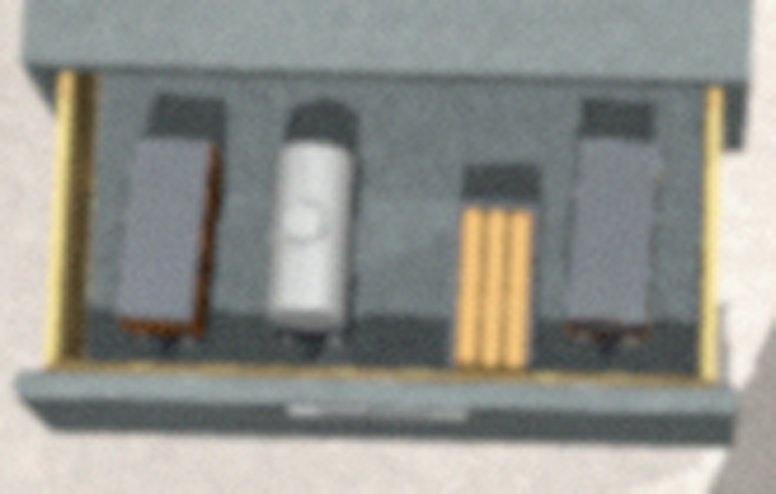

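View pics/e2.png

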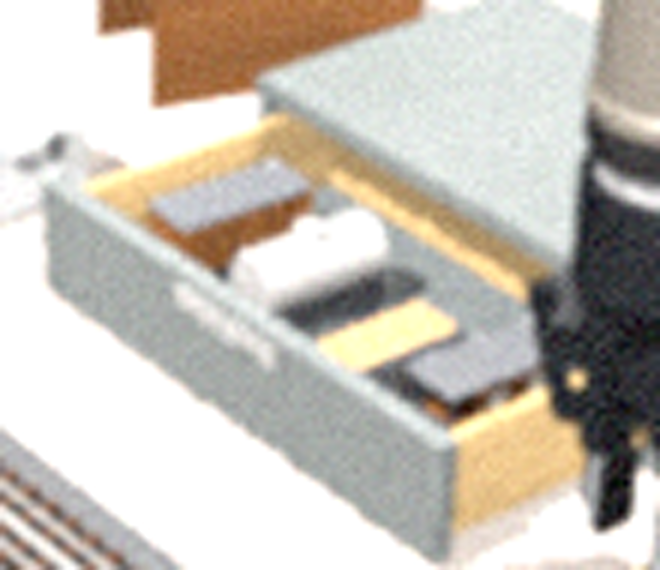

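```bash
python3 - <<'E'
from h import *
s=cam("top")
P=lambda c,z:px2w(s,175+c[0]/4.7,85+c[1]/4.7,z)[:2].round(3)
print("timber ends",P((497,205),.072),P((491,365),.072),"brake",P((618,138),.079),P((606,325),.079),"front wall inner",P((490,372),.083))
k=cv2.imread("pics/t42.png")[150:200,410:465]; cv2.imwrite("pics/k.png",cv2.resize(np.clip(k*1.8,0,255).astype(np.uint8),None,fx=11,fy=11,interpolation=cv2.INTER_CUBIC))
E
```

```text
timber ends [0.708 0.032] [0.624 0.032] brake [ 0.744 -0.029] [ 0.644 -0.026] front wall inner [0.617 0.031]
```

View pics/k.png

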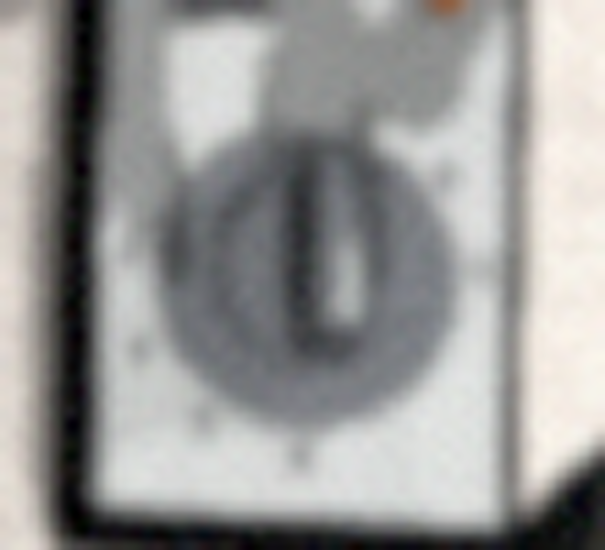

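```bash
python3 - <<'E'
from h import *
print(sensors.get_obs()["t"], ctrl.hand_in())
E
```

```text
the job is handed in; nothing more can be done
87.5 None
```

The railway job is done and handed in at t = 87.5 s; the hand-in gave no verdict.

- **Knob:** I turned it anticlockwise to its stop. The first grip caught the disc rather than the bar, so I gripped again on the bar to confirm it was hard against the stop. In the last picture the bar is in line with the controller and the pointer is at the lowest tick.
- **Wagons:** The box van, tank wagon, timber wagon and brake van all stand upright in the open drawer. The last picture shows the timber wagon about 30 mm nearer the drawer front than I set it, without my touching it. Its middle is about 24 mm from `drawer_in` along x, inside the 80 mm limit. While setting down the first wagon, the drawer slid in by a few millimetres.
- **Pen stroke:** The tip ran from `rail_start` to about 2 mm past `rail_end`. By the arm's readings it stayed within 2 mm of the rail's middle, at 33 to 49 mm/s, with about 2 to 5 N of vertical force read between moves. I could not see the tip itself, because the hand hid it from both cameras. At the end of the stroke the pen's visible part agreed with the computed pose to about a pixel.
- **Pen back:** It lies flat in its tray near the middle. The gripper is clear of everything.
- **Bystanders:** They looked unmoved in the last pictures; I did not measure them.

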